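# Press the glued picture plaques and set them out on the display rack

## Task

At the fair stall, move the sanding block that was left in the clamshell press onto its black rubber mat and lay every picture plaque print up in the press, one to a bay. Shut the sprung lid fully and hold it down for a good two seconds, then let it come up slowly under control all the way to its stop, never letting it spring up by itself. Finally move all the plaques to the sloped rack, one to a bay, each lying flat and straight with its lower short end against the bottom ledge, and leave the mug and the model car where they are.

Things in the scene. Friction and masses are not known exactly. Their poses are not given: they have to be found in the camera images.
- press: Grey clamshell press, fixed for the run; place and yaw vary. Origin: under the bed's centre; x towards the hinge (away from the robot), y across. Bed 22 mm high; room under the shut lid 20 mm, so the 28 mm sanding block does not fit. The open lid stands about upright from x = +95 mm on: keep gripper parts above a plaque at x < 80 mm
- press_bed (a point): Centre of the press bed's flat top face, 22 mm above the table; axes as the press. The area inside the rim runs from x = -72 to +55 mm and is 234 mm wide (y), split by two ribs along x into three bays, each 74 mm wide, centred at y = -80, 0 and +80 mm. Ribs (6 mm thick) and rim (8 mm thick) stand 6 mm above the bed
- lid_hinge (a point): Point on the hinge axis of the press lid (the axis runs along the press's y), at x = +110 mm, z = +27 mm from press_bed
- lid_bar (a point): Middle of the lid's black handle bar, round, 14 mm thick, 150 mm long along the press's y, on an arm at each end; about 45 mm clear between it and the lid's edge. It moves with the lid: from the hinge axis 230 mm along the lid and 25 mm above its plane. Lid shut: x = -120, z = +52 mm from press_bed. Lid open: nearly straight above the hinge, 280 mm above the table
- lid (a joint): Angle of the press lid, rad: 0 fully shut (level over the bed), 1.5 fully open against its stop (about upright), as it starts. A strong spring opens it: it takes about 11 N down on the bar to keep it shut, falling to about 3 N when open. Let go, it flies up at several rad/s; slow means under 1.5 rad/s
- rack: Plywood display rack, fixed for the run; place and yaw vary. Origin: under its middle. Its face slopes 25 degrees, low edge towards the robot, and has three bays split by two ribs. Ribs (6 mm thick) and side rims (8 mm thick) stand 6 mm above the face, the bottom ledge 12 mm
- rack_ledge (a point): Middle of the line where the rack's bottom ledge meets its sloped face, 20 mm above the table. Axes: x straight up the slope, y across, z square out of the face. Face 140 mm long (x 0 to 140); bays 74 mm wide, centred at y = -80, 0 and +80 mm. A plaque against the ledge, long side up the slope, has its origin at x = 50 mm, z = 0
- plaque_a: Loose wooden picture plaque, 100 (own x) x 44 (own y) x 18 mm thick, about 60 g, with a pale print of a car glued on top, lying print up on the table to the right of the press (-y side). Origin: centre of its underside; z out of the print. There are two or three such plaques at a start, all alike; an absent one reads None
- plaque_b: Loose wooden picture plaque, 100 (own x) x 44 (own y) x 18 mm thick, about 60 g, with a pale print of a car glued on top, lying print up on the table to the right of the press (-y side). Origin: centre of its underside; z out of the print. There are two or three such plaques at a start, all alike; an absent one reads None
- plaque_c: Loose wooden picture plaque, 100 (own x) x 44 (own y) x 18 mm thick, about 60 g, with a pale print of a car glued on top, lying print up on the table to the right of the press (-y side). Origin: centre of its underside; z out of the print. There are two or three such plaques at a start, all alike; an absent one reads None
- sanding_block: Loose cork sanding block with a dark wooden back, 80 (own x) x 45 (own y) x 28 mm high, about 80 g, lying in the middle bay of the press bed at the start with its long side roughly along the press's x. Origin: centre of its underside
- mat: Black rubber mat fixed on the table between robot and press, 80 (x) x 120 (y) x 3 mm. Origin: centre of its underside (z = 0). The sanding block's place: lying flat, its middle near the mat's middle
- mug: White mug 90 mm high, 76 mm across, a bystander
- model_car: Blue model car, 120 x 52 x 48 mm, a bystander
Things that resemble listed ones, but are neither listed nor needed, are in the scene too. What is shaped like the plaque_c but blue is not meant.

How it is judged:
By the outcome, as a careful person would: the job done as asked, in the order asked, and still so for the second after the job is handed in, with the robot touching nothing.
Of plaque_a, plaque_b, plaque_c only 2 to 3 are there at a start; the rules pass over those that are not, and their reading is None.
At some moment in a run one of plaque_a, plaque_b, plaque_c may be knocked a few centimetres aside while the robot is not near it.
It also fails if it takes over 210 s, if anything falls off the work surface, if the arm or the gripper's body presses on something with over 40 N, if the wrist force passes 120 N, or if a joint passes its speed limit or range.

## Robot

A 7-joint arm with a two-finger parallel gripper is mounted at the origin on the work surface. World frame = base frame: x ahead of the robot, y to its left, z up, the work surface at z = 0. Lengths are in m, angles in rad, forces in N, time in s.
With the tool pointing down it reaches from about 0.4 to 0.875 m from the base axis. Payload 19.3 kg.
Tool frame: the origin (TCP) lies at the very end of the fingers, on their centre line; the grasp point (between the pads) lies 19 mm behind it; z points along the fingers, y is the direction in which the jaws open and shut (so a half turn about z gives the same grasp; the last joint's range is limited). The gripper opens to 85 mm and grips with 20 to 120 N. Pads are 22 mm wide; open, the fingers measure 114 mm over their backs; the gripper's body (76 mm by 85 mm) begins 54 mm behind the grasp point. The pads swing forward as they close: fully open they stand 13 mm farther back than shut.
Start: joints at [1.174, 0.521, -0.036, 1.599, 0.021, 1.021, -0.113], TCP at [0.201, -0.592, 0.231] pointing down, gripper open.
Joint ranges: [-2.91, 2.91], [-0.3, 2.13], [-1.5, 1.42], [0.17, 2.43], [-1.26, 4.41], [0.16, 1.93], [-2.52, 2.52]. Speed limits (rad/s): [1.89, 1.89, 2.39, 2.39, 3.01, 3.01, 3.01].

## Interface

Orientations are given as [roll, pitch, yaw] about the fixed x, y, z axes, in that order (R = Rz(yaw) Ry(pitch) Rx(roll)).
In Python, from workcell import bot gives the robot as it stands. The module is installed in compiled form; this text tells all that it offers.
- The arm moves only by the shell command python3 -m inch 'ROWS' [FORCE]. ROWS is JSON, a list of rows, each an object of numbers: "dx", "dy", "dz": the shift along the tool's x, y, z in mm; "rx", "ry", "rz": the turn, a rotation vector about the tool's x, y, z in rad; "hand": the closure, from -1 (fully open) to 1 (shut), so that 0 is half open. In form: [{"dx": .., "dy": .., "dz": .., "rx": .., "ry": .., "rz": .., "hand": ..}, ...]. A call has 1 to 10 rows; each row shifts and turns the commanded pose from where the row before left it, along the tool's axes as they then stand; what a row does not reach is not made up. A row lasts 1/10 s, in which the tool goes at most 50 mm and 8.59 degrees, less where a joint would pass 70% of its speed; a pose out of reach is approached as far as the arm can. A call with a gripper value outside its range is refused whole. The fingers move at their own pace and stop on an object; FORCE is the grip in N (left out, the last holds). Time passes only in rows, so rows that do not move let the fingers close. It gives the time, the measured TCP pose, the force and the opening at its end, in the units of the state.
- bot.observe(): the state, without advancing time (a new reading comes with each control period).
- bot.grab_frame(name): name is "scene" or "top"; returns (picture, depth): 384x512x3 uint8, red, green, blue; 384x512 float32, m along the optical axis (not along the pixel's ray), 0 where there is no reading.
- bot.get_calibration(name): a dict with "vertical_fov" (degrees; the focal length in pixels is half the picture's height over the tangent of half this angle, whatever the lens; pixels are square), "cx", "cy" (the principal point, pixels), "origin" and "orientation" of the camera in the world. Camera axes: x right, y down, z forward; pixel columns grow to the right and rows downward; lengths in m; the calibration is good to about 2 mm. A picture is of the moment at which its call begins. get_calibration takes no time and is no camera call.
- bot.job_done(): hands the job in, once; it reports no verdict.
Trained networks look in the newest picture that a camera, given by its name, has taken for a name from the list of things; names that differ only in an ending like _2 or _b are one class to them, and where a whole thing is asked for, a point or a joint stands for the part that bears it (a point fixed in the world has none). Each returns a list of dicts, best first, with "score" (0 to 1); they miss things now and then, are a little off and sometimes report something else, mostly with a low value. They report only what shows in the picture. A call takes as long as a camera call. They do not tell look-alikes from the thing itself.
- bot.trace(camera, target): "region" (384x512 bool, what is visible of it) and "box" ([left, top, right, bottom] in pixels, round what is visible of it).
- bot.tip_of(camera, target): "centre" ([row, column] in pixels: a listed point, or the origin of a listed thing).
The state is a dict: "clock": time; "qpos": joint angles; "qd": joint speeds; "joint_efforts": joint torques, N m; "position": TCP position; "tool_rot": TCP orientation; "force": force on the tool from outside, world axes, zero at the start; "moment": the same for the moment, N m; "grip_width": finger opening in m.
Only numpy, scipy, OpenCV 4.12 (cv2) and the standard library are available. Lean on these libraries where they do the work, as an engineer would, in place of code of your own. Each camera call takes 0.05 s, during which the arm holds its last target.

## Working session

There is one attempt and no reset: what is moved stays moved. The work goes in short steps, Python scripts to look and compute and a shell command to move; the robot and the scene stay as the last step left them, time stands still between calls to the robot, and variables do not carry over. Pictures are saved under pics/ and viewed, and the job is handed in when it is done.

```bash
mkdir -p pics; ls
python3 - <<'E'
from workcell import bot
import cv2,numpy as np
s=bot.observe()
for k,v in s.items(): print(k,np.round(v,3))
for n in("scene","top"):
    p,d=bot.grab_frame(n); print(n,bot.get_calibration(n))
    cv2.imwrite(f"pics/{n}0.png",cv2.cvtColor(p,cv2.COLOR_RGB2BGR)); np.save(f"{n}0.npy",d)
E
```

```text
pics
clock 0.0
qpos [ 1.174  0.522 -0.036  1.6    0.021  1.021 -0.113]
qd [ 0.001  0.002 -0.001  0.001 -0.001 -0.     0.001]
joint_efforts [ 3.0000e-03 -9.2709e+01  1.9800e+00 -3.6993e+01  1.8000e-02  8.0000e-03
 -0.0000e+00]
position [ 0.2   -0.592  0.231]
tool_rot [-3.14   0.     0.327]
force [-0.811 -0.389 -0.145]
moment [0.001 0.015 0.067]
grip_width 0.086
scene {'vertical_fov': 51.48268696757247, 'cx': 250.29746520469507, 'cy': 194.54349189986146, 'origin': array([ 0.94107433, -0.5401047 ,  0.95366018]), 'orientation': array([-2.51674424,  0.00821921,  0.76711558])}
top {'vertical_fov': 53.28415605432122, 'cx': 253.5796230792864, 'cy': 191.23466558773887, 'origin': array([ 0.33360339, -0.08435064,  1.26486293]), 'orientation': array([-3.02290248, -0.00699748, -1.54840779])}
```

View pics/scene0.png

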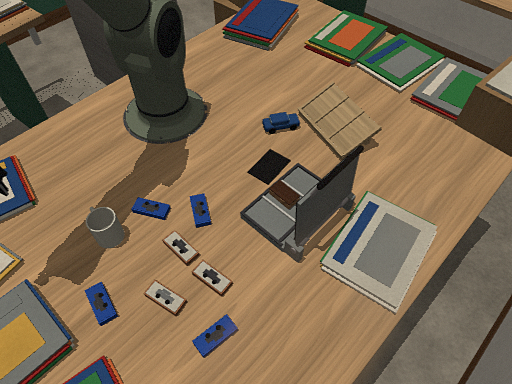

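View pics/top0.png

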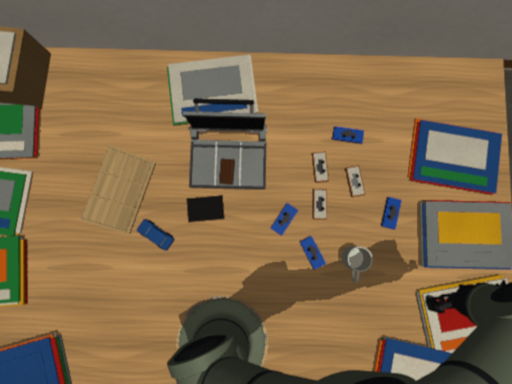

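```bash
cat > h.py <<'E'
from workcell import bot
import cv2,numpy as np
from scipy.spatial.transform import Rotation as R
def cal(n):
    c=bot.get_calibration(n); f=192/np.tan(np.radians(c["vertical_fov"]/2))
    return f,c["cx"],c["cy"],np.array(c["origin"]),R.from_euler("xyz",c["orientation"]).as_matrix()
def world(n,d):
    f,cx,cy,o,M=cal(n); v,u=np.mgrid[0:384,0:512]
    return np.stack([(u-cx)/f*d,(v-cy)/f*d,d],-1)@M.T+o
def ray(n,u,v,z):
    f,cx,cy,o,M=cal(n); r=M@np.array([(u-cx)/f,(v-cy)/f,1.]); return o+r*(z-o[2])/r[2]
def pix(n,P):
    f,cx,cy,o,M=cal(n); q=(np.asarray(P)-o)@M; return q[...,:2]/q[...,2:]*f+[cx,cy]
def proj_region(n,reg,z):
    v,u=np.nonzero(reg); return np.array([ray(n,a,b,z)[:2] for a,b in zip(u,v)])
def rect(P):
    c=P.mean(0); (r,s,a)=cv2.minAreaRect(P.astype(np.float32)*1000)
    w,h=s; yaw=a if w>=h else a+90
    yaw=(yaw+90)%180-90
    return np.round(c,4),np.round(np.array(r)/1000,4),np.round(sorted(s),1),round(yaw,1)
def snap(n,name=None):
    p,d=bot.grab_frame(n)
    if name: cv2.imwrite(f"pics/{name}.png",cv2.cvtColor(p,cv2.COLOR_RGB2BGR))
    return p,d
E
python3 - <<'E'
from h import *
for n in("top","scene"):
    p,d=snap(n); W=world(n,d)
    for t,z in(("plaque_a",.018),("sanding_block",.050),("mat",.003),("press",None),("rack",None),("mug",None),("model_car",None)):
        for r in bot.trace(n,t)[:9 if t=="plaque_a" else 2]:
            reg=r["region"].astype(bool); col=p[reg].mean(0)
            w=W[reg]; w=w[d[reg]>0]
            zz=z
            out=rect(proj_region(n,reg,z)) if z else rect(w[:,:2])
            print(n,t,round(r["score"],2),np.round(r["box"]),col.round(),*out,"z",np.percentile(w[:,2],[5,50,95]).round(3))
    for t in("press_bed","lid_hinge","lid_bar","rack_ledge"):
        print(n,t,[(round(r["score"],2),np.round(r["centre"],1)) for r in bot.tip_of(n,t)[:2]])
E
```

```text
top plaque_a 0.88 [310. 152. 326. 185.] [133. 118.  99.] [ 0.5693 -0.3072] [ 0.5703 -0.3072] [ 46.7 104.4] 6.2 z [0.011 0.018 0.022]
top plaque_a 0.85 [299. 232. 325. 272.] [ 47.  68. 118.] [ 0.2878 -0.2832] [ 0.2879 -0.2832] [ 45.5 100.8] 28.3 z [0.012 0.018 0.022]
top plaque_a 0.81 [346. 166. 362. 198.] [138. 125. 106.] [ 0.5237 -0.422 ] [ 0.5237 -0.4223] [ 47.1 100. ] 11.2 z [0.011 0.019 0.023]
top plaque_a 0.81 [381. 198. 404. 227.] [ 37.  60. 110.] [ 0.4214 -0.5392] [ 0.4218 -0.539 ] [47.1 97.7] -12.8 z [0.013 0.018 0.023]
top plaque_a 0.74 [332. 124. 364. 149.] [ 46.  63. 106.] [ 0.6783 -0.3999] [ 0.6782 -0.4001] [ 50.5 104.7] 83.4 z [0.004 0.018 0.023]
top plaque_a 0.65 [271. 206. 298. 232.] [ 46.  68. 119.] [ 0.3935 -0.1909] [ 0.3927 -0.1912] [43.2 99.7] -32.7 z [0.015 0.019 0.023]
top plaque_a 0.58 [311. 189. 326. 218.] [135. 121. 102.] [ 0.445  -0.3063] [ 0.4456 -0.3064] [42.8 99.1] 0.2 z [0.014 0.019 0.023]
top mat 0.7 [188. 194. 226. 224.] [35. 29. 24.] [0.424  0.0686] [0.4246 0.0683] [ 83.  122.9] -83.5 z [-0.     0.004  0.008]Traceback (most recent call last):
  File "<stdin>", line 9, in <module>
  File "h.py", line 15, in proj_region
    v,u=np.nonzero(reg); return np.array([ray(n,a,b,z)[:2] for a,b in zip(u,v)])
                                          ~~~^^^^^^^^^
  File "h.py", line 11, in ray
    f,cx,cy,o,M=cal(n); r=M@np.array([(u-cx)/f,(v-cy)/f,1.]); return o+r*(z-o[2])/r[2]
                ~~~^^^
  File "h.py", line 5, in cal
    c=bot.get_calibration(n); f=192/np.tan(np.radians(c["vertical_fov"]/2))
ValueError: time passes only in moves, steps and waits
```

```bash
python3 - <<'E'
s=open('h.py').read()
s=s.replace("def cal(n):\n","from functools import lru_cache\n@lru_cache(None)\ndef cal(n):\n")
s=s.replace('v,u=np.nonzero(reg); return np.array([ray(n,a,b,z)[:2] for a,b in zip(u,v)])','''f,cx,cy,o,M=cal(n); v,u=np.nonzero(reg)
    r=np.stack([(u-cx)/f,(v-cy)/f,np.ones(len(u))],-1)@M.T; return (o+r*((z-o[2])/r[:,2:]))[:,:2]''')
open('h.py','w').write(s)
E
python3 - <<'E'
from h import *
for n in("top","scene"):
    p,d=snap(n); W=world(n,d)
    for t,z in(("plaque_a",.018),("sanding_block",.050),("mat",.003),("press",None),("rack",None),("mug",None),("model_car",None)):
        for r in bot.trace(n,t)[:9 if t=="plaque_a" else 2]:
            reg=r["region"].astype(bool); col=p[reg].mean(0)
            w=W[reg]; w=w[d[reg]>0]
            out=rect(proj_region(n,reg,z)) if z else rect(w[:,:2])
            print(n,t,round(r["score"],2),np.round(r["box"]),col.round(),*out,"z",np.percentile(w[:,2],[5,50,95]).round(3))
    for t in("press_bed","lid_hinge","lid_bar","rack_ledge"):
        print(n,t,[(round(r["score"],2),np.round(r["centre"],1)) for r in bot.tip_of(n,t)[:2]])
print(bot.observe()["clock"])
E
```

```text
top plaque_a 0.97 [272. 203. 298. 235.] [ 53.  71. 117.] [ 0.3929 -0.1902] [ 0.3934 -0.1902] [ 47.3 103.5] -31.3 z [0.002 0.018 0.023]
top plaque_a 0.97 [334. 126. 364. 144.] [ 39.  60. 109.] [ 0.6796 -0.3988] [ 0.679  -0.3998] [ 47.2 101.6] 82.6 z [0.012 0.018 0.023]
top plaque_a 0.89 [346. 168. 362. 194.] [139. 125. 105.] [ 0.5241 -0.4234] [ 0.5254 -0.4225] [ 49.5 102.5] 10.6 z [0.006 0.018 0.023]
top plaque_a 0.85 [299. 233. 325. 272.] [ 45.  67. 118.] [ 0.2889 -0.2815] [ 0.2885 -0.2812] [ 45.2 100.8] 28.2 z [0.014 0.019 0.023]
top plaque_a 0.71 [309. 153. 329. 184.] [133. 118.  99.] [ 0.5681 -0.3076] [ 0.5689 -0.3082] [ 49.  101.3] 6.2 z [0.009 0.018 0.023]
top plaque_a 0.67 [382. 196. 404. 227.] [ 46.  63. 106.] [ 0.421  -0.5389] [ 0.4218 -0.5391] [ 52.2 105.9] -11.2 z [0.003 0.018 0.023]
top plaque_a 0.59 [313. 189. 329. 219.] [135. 121. 102.] [ 0.4455 -0.3063] [ 0.4456 -0.3064] [42.8 99.2] 0.2 z [0.014 0.018 0.023]
top plaque_a 0.52 [137. 222. 170. 252.] [36. 62. 99.] [0.3345 0.2261] [0.3347 0.226 ] [ 51.1 121.3] 56.4 z [0.027 0.035 0.052]
top sanding_block 0.55 [219. 159. 236
[... 2746 characters left out ...]
. 123.  88.] [0.4801 0.3386] [0.5331 0.3292] [253. 537.] -33.7 z [0.009 0.046 0.076]
scene mug 0.91 [ 82. 206. 123. 248.] [86. 83. 74.] [ 0.2792 -0.4188] [ 0.2771 -0.4183] [76.6 78.4] 38.5 z [0.011 0.057 0.09 ]
scene model_car 0.66 [262. 111. 300. 134.] [32. 49. 75.] [0.3416 0.2148] [0.3226 0.2378] [ 97.6 131.2] 57.3 z [0.01  0.031 0.049]
scene model_car 0.47 [149. 282. 189. 314.] [137. 123. 106.] [ 0.531 -0.426] [ 0.5274 -0.4256] [ 44.3 101.1] 11.7 z [0.013 0.018 0.021]
scene press_bed [(0.88, array([207. , 289.7]))]
scene lid_hinge [(0.66, array([219.9, 322.2])), (0.53, array([196.2, 282.6]))]
scene lid_bar [(0.97, array([169.3, 342.6]))]
scene rack_ledge [(0.9, array([133.5, 322.1]))]
1.5
```

Run:
```python
from h import *
p,d=snap("top");W=world("top",d); ps,ds=snap("scene");Ws=world("scene",ds)
def sel(W,x,y,z): return (W[...,0]>x[0])&(W[...,0]<x[1])&(W[...,1]>y[0])&(W[...,1]<y[1])&(W[...,2]>z[0])&(W[...,2]<z[1])
m=sel(W,(.4,.64),(-.2,.2),(.013,.06)); P=W[m]
print("press front part",rect(P[:,:2]), P[:,0].min())
# line fits of the edges: front edge per column, left/right edge per row
cols=[c for c in range(512) if m[:,c].sum()>20]
F=np.array([W[np.nonzero(m[:,c])[0].max(),c,:2] for c in cols[2:-2]]); k=np.polyfit(F[:,1],F[:,0],1); print("front edge: x=",k,"yaw",np.degrees(-np.arctan(k[0])))
rows=[r for r in range(384) if m[r].sum()>60]
L=np.array([W[r,np.nonzero(m[r])[0].min(),:2] for r in rows[1:-2]]);Rr=np.array([W[r,np.nonzero(m[r])[0].max(),:2] for r in rows[1:-2]])
for e in(L,Rr):
    k=np.polyfit(e[:,0],e[:,1],1);print("side: y=",k,"yaw",np.degrees(np.arctan(k[0])), "y at .56",np.polyval(k,.56))
for a in [(W,"top"),(Ws,"scene")]:
    b=sel(a[0],(.49,.6),(-.11,.11),(.015,.026));print(a[1],"bed z",np.median(a[0][b][:,2]))
    l=sel(a[0],(.6,.85),(-.15,.15),(.08,.33));q=a[0][l];print("lid",q.min(0).round(3),q.max(0).round(3))
    top=q[q[:,2]>.265];print("bar pts",top.mean(0),top.min(0),top.max(0))
# rack
for W_,n in((W,"top"),(Ws,"scene")):
    m=sel(W_,(.3,.68),(.2,.5),(.008,.11))
    c=(p if n=="top" else ps).astype(int); m&=(c[...,0]>c[...,2]+15)
    nn,lab,st,_=cv2.connectedComponentsWithStats(m.astype(np.uint8)); i=1+st[1:,4].argmax(); m=lab==i
    P=W_[m]; print(n,"rack",len(P),rect(P[:,:2]),P.min(0).round(3),P.max(0).round(3))
    A=np.c_[P[:,:2],np.ones(len(P))]; k=np.linalg.lstsq(A,P[:,2],rcond=None)[0]; r=P[:,2]-A@k
    for _ in range(5):
        g=abs(r)<.004;k=np.linalg.lstsq(A[g],P[g,2],rcond=None)[0]; r=P[:,2]-A@k
    nrm=np.array([-k[0],-k[1],1]);nrm/=np.linalg.norm(nrm);print("slope",np.degrees(np.arccos(nrm[2])),"uphill yaw",np.degrees(np.arctan2(k[1],k[0])),k,g.sum())
vis=cv2.resize(p[80:260,80:290],None,fx=3.8,fy=3.3,interpolation=cv2.INTER_CUBIC);cv2.imwrite("pics/crop1.png",vis[...,::-1])
print(ray("top",231.3,168.3,.022),ray("top",223.8,131.3,.049),ray("top",223.7,99.3,.28),ray("top",138.9,200.8,.02))
print(ray("scene",289.7,207.,.022),ray("scene",322.2,219.9,.049),ray("scene",342.6,169.3,.28),ray("scene",322.1,133.5,.02))
```

```text
press front part (array([ 0.5603, -0.0056]), array([ 0.52  , -0.0384]), array([239.8, 323.2]), 90.0) 0.40006691339516487
front edge: x= [-1.13690698e-04  4.90958599e-01] yaw 0.006513997136834405
side: y= [0.00195767 0.12032396] yaw 0.11216604399839954 y at .56 0.1214202522048785
side: y= [ 0.0197169  -0.13641895] yaw 1.129548516362901 y at .56 -0.1253774924855854
top bed z 0.022579577378925575
lid [ 0.66  -0.117  0.08 ] [0.696 0.112 0.292]
bar pts [ 0.68752514 -0.00326977  0.28538108] [ 0.67872988 -0.08192151  0.26575405] [0.69623062 0.07762797 0.29158325]
scene bed z 0.021924678795815833
lid [ 0.661 -0.119  0.08 ] [0.699 0.111 0.289]
bar pts [ 0.69231728 -0.01100236  0.2844563 ] [ 0.6824177  -0.08412051  0.26567399] [0.69862394 0.07742545 0.28925671]
top rack 3936 (array([0.4716, 0.3432]), array([0.4725, 0.341 ]), array([145.6, 249.9]), -17.1) [0.334 0.237 0.015] [0.611 0.443 0.089]
slope 24.717008629410188 uphill yaw 72.89224303551481 [ 0.13540877  0.43994115 -0.16574573] 2828
scene rack 3230 (array([0.4806, 0.3381]), array([0.4734, 0.3379]), array([147.7, 256.2]), -15.9) [0.334 0.234 0.008] [0.613 0.438 0.087]
slope 24.671763021786774 uphill yaw 72.88731758280008 [ 0.13516509  0.4390152  -0.1666016 ] 2342
[ 0.556308   -0.01468099  0.022     ] [0.67313862 0.01180911 0.049     ] [ 0.69615362 -0.00342709  0.28      ] [0.4421471  0.28324061 0.02      ]
[ 0.5796108  -0.01620376  0.022     ] [ 0.68003504 -0.0030811   0.049     ] [ 0.6984685  -0.00645062  0.28      ] [0.46733979 0.27579679 0.02      ]
```

View pics/crop1.png

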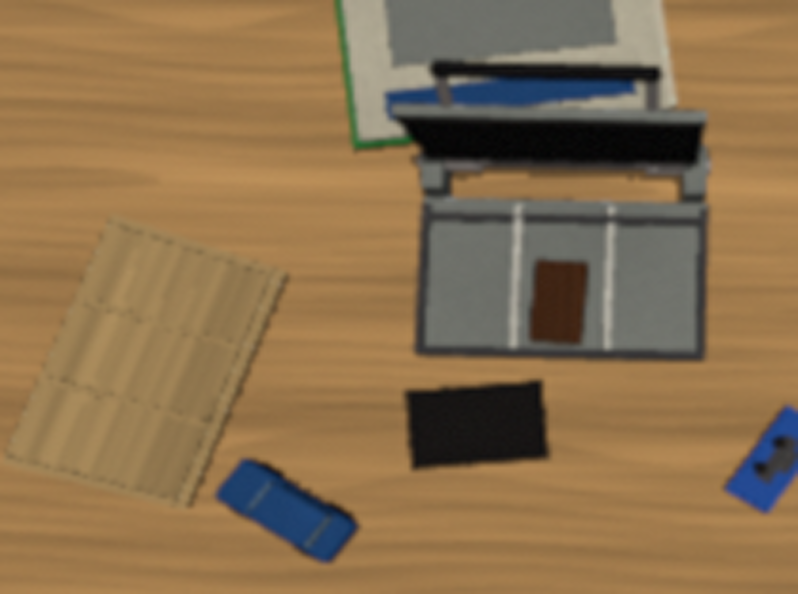

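```bash
cat >> h.py <<'E'
def face(xy,z,rad=.08,tol=.005,light=None):
    """top face at height z near xy, seen by both cameras; light: keep component containing xy"""
    for n in("top","scene"):
        p,d=snap(n); W=world(n,d); m=(abs(W[...,2]-z)<tol)&(np.linalg.norm(W[...,:2]-xy,axis=-1)<rad)&(d>0)
        nn,lab,st,ce=cv2.connectedComponentsWithStats(m.astype(np.uint8),connectivity=4)
        if nn<2: print(n,"nothing"); continue
        u,v=pix(n,np.array([xy[0],xy[1],z])); 
        i=min(range(1,nn),key=lambda i:np.hypot(*(ce[i]-[u,v]))-(st[i,4]>60)*1e3)
        q=lab==i; P=W[q][:,:2]; print(n,len(P),p[q].mean(0).round(),*rect(P))
def pose():
    s=bot.observe(); return np.array(s["position"]),R.from_euler("xyz",s["tool_rot"]),s
def go(pos=None,yaw=None,tilt=None,rot=None):
    """print remaining move; yaw deg of tool x about vertical, tool down; tilt: rotvec world applied after (deg)"""
    p,r,s=pose(); 
    if rot is not None: T=rot
    elif yaw is not None:
        T=R.from_euler("xyz",[np.pi,0,np.radians(yaw)])
        if tilt is not None: T=R.from_rotvec(np.radians(tilt))*T
    else: T=r
    rv=(r.inv()*T).as_rotvec()
    pos=p if pos is None else np.array(pos)
    print("t",round(s["clock"],2),"at",p.round(4),"rpy",np.degrees(s["tool_rot"]).round(1),"F",np.round(s["force"],1),"w",round(s["grip_width"],4),"q",np.round(s["qpos"],2))
    print("turn tool rad",rv.round(4),"rows>=",round(np.degrees(np.linalg.norm(rv))/8.59,2))
    for nm,Q in(("shift now ",r),("shift after turn ",T)):
        dv=Q.inv().apply(pos-p)*1000; print(nm,dv.round(1),"rows>=",round(np.linalg.norm(dv)/50,2))
    return rv
E
python3 - <<'E'
from h import *
face((.5405,-.002),.050,.06)
p,d=snap("top"); c=cv2.resize(p[145:225,265:375],None,fx=7,fy=7,interpolation=cv2.INTER_CUBIC);cv2.imwrite("pics/crop2.png",c[...,::-1])
go((.5415,-.002,.25),-4)
E
```

```text
top 320 [64. 40. 25.] [ 0.5418 -0.0009] [ 5.426e-01 -3.000e-04] [45.1 80.2] -2.9
scene 373 [60. 37. 24.] [ 0.5458 -0.0032] [ 0.5444 -0.0021] [46.1 79.5] -3.6
t 1.75 at [ 0.2006 -0.5919  0.2313] rpy [-180.     0.    18.7] F [-0.2 -0.3 -0.3] w 0.0854 q [ 1.17  0.52 -0.04  1.6   0.02  1.02 -0.11]
turn tool rad [-0.      0.      0.3965] rows>= 2.64
shift now  [ 512.2 -449.3  -18.7] rows>= 13.63
shift after turn  [ 299.  -612.3  -18.7] rows>= 13.63
```

View pics/crop2.png

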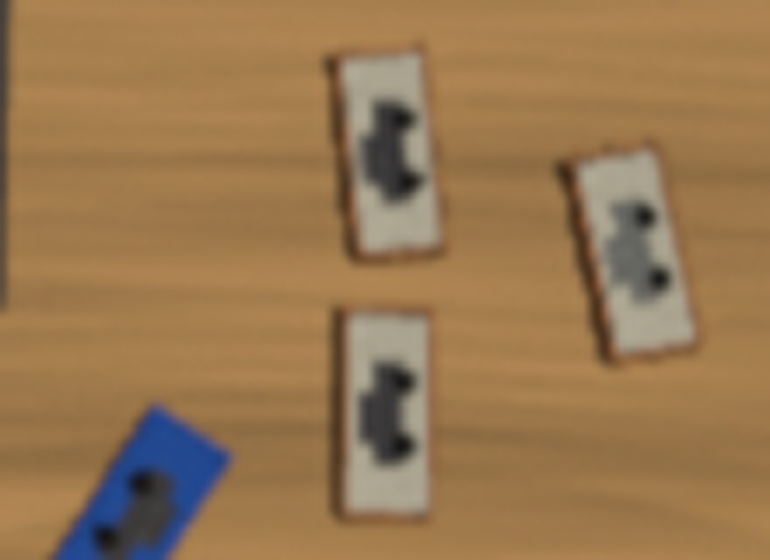

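```bash
python3 -m inch '[{"rz":0.13,"hand":-0.5},{"rz":0.13},{"rz":0.12},{"dx":20,"dy":-40},{"dx":20,"dy":-40},{"dx":20,"dy":-40},{"dx":20,"dy":-40},{"dx":20,"dy":-40},{"dx":20,"dy":-40},{"dx":20,"dy":-40}]' 40; python3 -m inch '[{"dx":20,"dy":-40},{"dx":20,"dy":-40},{"dx":20,"dy":-40},{"dx":20,"dy":-40},{"dx":20,"dy":-40},{"dx":20,"dy":-40},{"dx":20,"dy":-40},{"dx":20,"dy":-40},{"dz":0}]'; python3 -c "
from h import *
go((.5435,-.0015,.15),-3.3)"
```

```text
t 1.75 at [ 0.2006 -0.5919  0.2313] rpy [-180.     0.    18.7] F [-0.2 -0.3 -0.3] w 0.0854 q [ 1.17  0.52 -0.04  1.6   0.02  1.02 -0.11]
turn tool rad [-0.      0.      0.3843] rows>= 2.56
shift now  [ 514.3 -449.1   81.3] rows>= 13.75
shift after turn  [ 308.4 -609.2   81.3] rows>= 13.75schema error: expected keys dx, dy, dz, rx, ry, rz, hand
schema error: expected keys dx, dy, dz, rx, ry, rz, hand
```

```bash
python3 -m inch '[{"dx":0,"dy":0,"dz":0,"rx":0,"ry":0,"rz":0.13,"hand":-0.5},{"dx":0,"dy":0,"dz":0,"rx":0,"ry":0,"rz":0.13,"hand":-0.5},{"dx":0,"dy":0,"dz":0,"rx":0,"ry":0,"rz":0.13,"hand":-0.5},{"dx":20,"dy":-40,"dz":0,"rx":0,"ry":0,"rz":0,"hand":-0.5},{"dx":20,"dy":-40,"dz":0,"rx":0,"ry":0,"rz":0,"hand":-0.5},{"dx":20,"dy":-40,"dz":0,"rx":0,"ry":0,"rz":0,"hand":-0.5}]' 40;  python3 -c "
from h import *
go((.5435,-.0015,.15),-3.3)"
```

```text
clock: 2.35
position: [0.2686, -0.4745, 0.2312]
tool_rot: [3.142, -0.0, -0.064]
force: [2.2, 0.1, 1.1]
grip_width: 0.0643
t 2.35 at [ 0.2686 -0.4745  0.2312] rpy [180.   -0.   -3.6] F [2.2 0.1 1.1] w 0.0643 q [ 0.92  0.4   0.03  1.81 -0.02  0.93 -0.67]
turn tool rad [ 0.     -0.0001 -0.0061] rows>= 0.04
shift now  [ 244.2 -489.5   81.2] rows>= 11.06
shift after turn  [ 247.2 -488.    81.2] rows>= 11.06
```

```bash
python3 -m inch '[{"dx":20,"dy":-41,"dz":0,"rx":0,"ry":0,"rz":0,"hand":-0.5},{"dx":20,"dy":-41,"dz":0,"rx":0,"ry":0,"rz":0,"hand":-0.5},{"dx":20,"dy":-41,"dz":0,"rx":0,"ry":0,"rz":0,"hand":-0.5},{"dx":20,"dy":-41,"dz":0,"rx":0,"ry":0,"rz":0,"hand":-0.5},{"dx":20,"dy":-41,"dz":0,"rx":0,"ry":0,"rz":0,"hand":-0.5},{"dx":20,"dy":-41,"dz":0,"rx":0,"ry":0,"rz":0,"hand":-0.5},{"dx":20,"dy":-41,"dz":0,"rx":0,"ry":0,"rz":0,"hand":-0.5},{"dx":20,"dy":-41,"dz":0,"rx":0,"ry":0,"rz":0,"hand":-0.5},{"dx":20,"dy":-41,"dz":0,"rx":0,"ry":0,"rz":0,"hand":-0.5},{"dx":20,"dy":-41,"dz":0,"rx":0,"ry":0,"rz":0,"hand":-0.5}]'; python3 -m inch '[{"dx":20,"dy":-40,"dz":0,"rx":0,"ry":0,"rz":0,"hand":-0.5},{"dx":10,"dy":-25,"dz":15,"rx":0,"ry":0,"rz":0,"hand":-0.5},{"dx":0,"dy":0,"dz":30,"rx":0,"ry":0,"rz":0,"hand":-0.5},{"dx":0,"dy":0,"dz":0,"rx":0,"ry":0,"rz":0,"hand":-0.5}]';  python3 -c "
from h import *
go((.5435,-.0015,.15),-3.3)"
```

```text
clock: 3.35
position: [0.4943, -0.0777, 0.2316]
tool_rot: [3.142, -0.001, -0.063]
force: [0.2, -0.1, 0.2]
grip_width: 0.0638
clock: 3.75
position: [0.5261, -0.0158, 0.1836]
tool_rot: [3.141, 0.005, -0.062]
force: [0.1, 0.9, 0.3]
grip_width: 0.0638
t 3.75 at [ 0.5261 -0.0158  0.1836] rpy [180.    0.3  -3.5] F [0.1 0.9 0.3] w 0.0638 q [ 0.05  0.43 -0.17  1.9   0.1   0.82 -1.81]
turn tool rad [ 0.0004  0.0048 -0.0041] rows>= 0.04
shift now  [ 16.7 -15.4  33.5] rows>= 0.81
shift after turn  [ 16.6 -15.3  33.6] rows>= 0.81
```

```bash
python3 -m inch '[{"dx":17,"dy":-15,"dz":34,"rx":0,"ry":0,"rz":0,"hand":-0.5},{"dx":0,"dy":0,"dz":40,"rx":0,"ry":0,"rz":0,"hand":-0.5},{"dx":0,"dy":0,"dz":30,"rx":0,"ry":0,"rz":0,"hand":-0.5},{"dx":0,"dy":0,"dz":20,"rx":0,"ry":0,"rz":0,"hand":-0.5},{"dx":0,"dy":0,"dz":0,"rx":0,"ry":0,"rz":0,"hand":-0.5}]';  python3 -c "
from h import *
go((.5435,-.0015,.036),-3.3);snap('scene','s1')
"
```

```text
clock: 4.25
position: [0.5446, -0.0034, 0.0612]
tool_rot: [3.141, 0.003, -0.064]
force: [-0.0, -0.6, 0.1]
grip_width: 0.0641
t 4.25 at [ 0.5446 -0.0034  0.0612] rpy [180.    0.2  -3.7] F [-0.  -0.6  0.1] w 0.0641 q [ 0.    0.64 -0.14  1.93  0.16  0.58 -1.88]
turn tool rad [ 0.0008  0.0031 -0.0065] rows>= 0.05
shift now  [-1.1 -1.8 25.2] rows>= 0.51
shift after turn  [-1.2 -1.8 25.2] rows>= 0.51
```

View pics/s1.png

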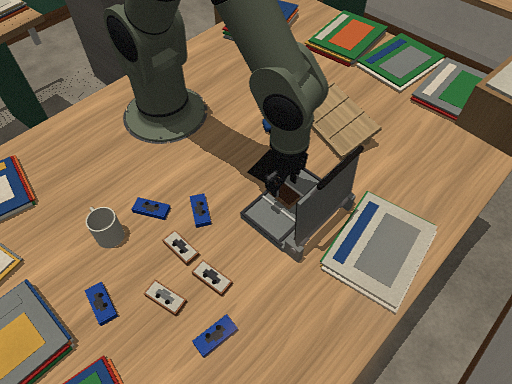

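```bash
python3 -m inch '[{"dx":-1,"dy":-2,"dz":13,"rx":0,"ry":0,"rz":0,"hand":-0.5},{"dx":0,"dy":0,"dz":12,"rx":0,"ry":0,"rz":0,"hand":-0.5},{"dx":0,"dy":0,"dz":0,"rx":0,"ry":0,"rz":0,"hand":0.5},{"dx":0,"dy":0,"dz":0,"rx":0,"ry":0,"rz":0,"hand":0.5},{"dx":0,"dy":0,"dz":0,"rx":0,"ry":0,"rz":0,"hand":0.5},{"dx":0,"dy":0,"dz":0,"rx":0,"ry":0,"rz":0,"hand":0.5},{"dx":0,"dy":0,"dz":0,"rx":0,"ry":0,"rz":0,"hand":0.5}]' 40;  python3 -c "
from h import *
go((.5435,-.0015,.15),-3.3);p,d=snap('scene')
cv2.imwrite('pics/c3.png',cv2.resize(p[140:240,230:370],None,fx=5,fy=5)[...,::-1])
"
```

```text
clock: 5.0
position: [0.5448, -0.0005, 0.0376]
tool_rot: [-3.142, -0.0, -0.063]
force: [-0.1, -0.0, -1.7]
grip_width: 0.0437
t 5.0 at [ 5.448e-01 -5.000e-04  3.760e-02] rpy [-180.    -0.    -3.6] F [-0.1 -0.  -1.7] w 0.0437 q [-0.01  0.68 -0.13  1.94  0.17  0.53 -1.89]
turn tool rad [-0.     -0.0004 -0.0057] rows>= 0.04
shift now  [  -1.2    1.1 -112.4] rows>= 2.25
shift after turn  [  -1.2    1.1 -112.4] rows>= 2.25
```

View pics/c3.png

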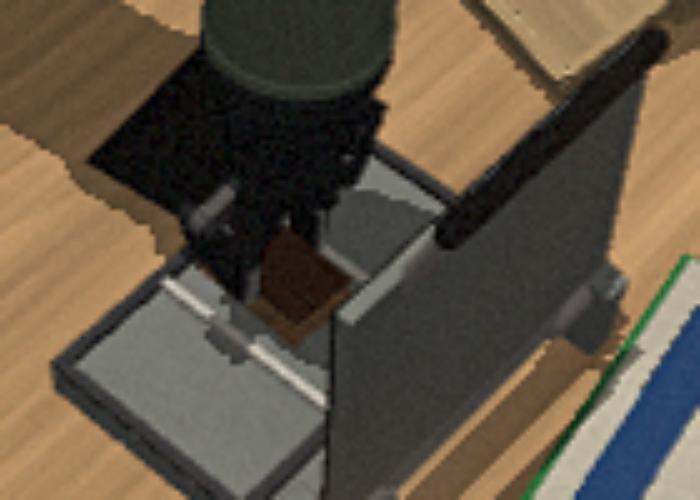

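```bash
python3 -m inch '[{"dx":0,"dy":0,"dz":-15,"rx":0,"ry":0,"rz":0,"hand":0.5},{"dx":0,"dy":0,"dz":-30,"rx":0,"ry":0,"rz":0,"hand":0.5},{"dx":0,"dy":0,"dz":-30,"rx":0,"ry":0,"rz":0,"hand":0.5},{"dx":0,"dy":0,"dz":-20,"rx":0,"ry":0,"rz":-0.08,"hand":0.5},{"dx":0,"dy":0,"dz":0,"rx":0,"ry":0,"rz":-0.09,"hand":0.5},{"dx":0,"dy":0,"dz":0,"rx":0,"ry":0,"rz":0,"hand":0.5}]';  python3 -c "
from h import *
go((.4255,.068,.020),6.5)
"
```

```text
clock: 5.65
position: [0.545, -0.0007, 0.1338]
tool_rot: [3.141, -0.002, 0.108]
force: [-0.5, 0.1, -1.6]
grip_width: 0.0441
t 5.65 at [ 0.545  -0.0007  0.1338] rpy [ 1.8e+02 -1.0e-01  6.2e+00] F [-0.5  0.1 -1.6] w 0.0441 q [ 0.05  0.53 -0.21  1.89  0.16  0.73 -1.72]
turn tool rad [ 0.0001 -0.0018 -0.0053] rows>= 0.04
shift now  [-111.6  -81.2  113.6] rows>= 3.58
shift after turn  [-111.   -81.8  113.8] rows>= 3.58
```

```bash
python3 -m inch '[{"dx":-37,"dy":-27,"dz":0,"rx":0,"ry":0,"rz":0,"hand":0.5},{"dx":-37,"dy":-27,"dz":0,"rx":0,"ry":0,"rz":0,"hand":0.5},{"dx":-37,"dy":-27,"dz":0,"rx":0,"ry":0,"rz":0,"hand":0.5},{"dx":0,"dy":0,"dz":40,"rx":0,"ry":0,"rz":0,"hand":0.5},{"dx":0,"dy":0,"dz":40,"rx":0,"ry":0,"rz":0,"hand":0.5},{"dx":0,"dy":0,"dz":20,"rx":0,"ry":0,"rz":0,"hand":0.5},{"dx":0,"dy":0,"dz":0,"rx":0,"ry":0,"rz":0,"hand":0.5}]';  python3 -c "
from h import *
go((.4255,.068,.020),6.5)
"
```

```text
clock: 6.35
position: [0.4241, 0.068, 0.0305]
tool_rot: [3.141, 0.004, 0.105]
force: [-1.4, -0.3, -0.6]
grip_width: 0.0436
t 6.35 at [0.4241 0.068  0.0305] rpy [179.9   0.2   6. ] F [-1.4 -0.3 -0.6] w 0.0436 q [-0.18  0.6  -0.15  2.23  0.26  0.34 -2.01]
turn tool rad [ 0.0009  0.0043 -0.0085] rows>= 0.06
shift now  [ 1.4  0.1 10.5] rows>= 0.21
shift after turn  [ 1.4  0.1 10.5] rows>= 0.21
```

```bash
python3 -m inch '[{"dx":1,"dy":0,"dz":7,"rx":0,"ry":0,"rz":0,"hand":0.5},{"dx":0,"dy":0,"dz":4,"rx":0,"ry":0,"rz":0,"hand":0.5},{"dx":0,"dy":0,"dz":0,"rx":0,"ry":0,"rz":0,"hand":0.5},{"dx":0,"dy":0,"dz":0,"rx":0,"ry":0,"rz":0,"hand":-0.3},{"dx":0,"dy":0,"dz":0,"rx":0,"ry":0,"rz":0,"hand":-0.3},{"dx":0,"dy":0,"dz":0,"rx":0,"ry":0,"rz":0,"hand":-0.3},{"dx":0,"dy":0,"dz":-20,"rx":0,"ry":0,"rz":0,"hand":-0.3},{"dx":0,"dy":0,"dz":-50,"rx":0,"ry":0,"rz":0,"hand":-0.3},{"dx":0,"dy":0,"dz":-50,"rx":0,"ry":0,"rz":0,"hand":-0.3},{"dx":0,"dy":0,"dz":-50,"rx":0,"ry":0,"rz":0,"hand":-0.3}]';  python3 -c "
from h import *
face((.445,-.306),.018);face((.569,-.307),.018);face((.524,-.422),.018)
face((.425,.068),.031)
snap('scene','s4')
go((.446,-.307,.15),0.5)
"
```

```text
clock: 7.35
position: [0.4261, 0.0683, 0.1935]
tool_rot: [-3.141, 0.0, 0.107]
force: [0.6, 0.1, -0.0]
grip_width: 0.0557
top 405 [138. 124. 104.] [ 0.4454 -0.3066] [ 0.4457 -0.3063] [44.  99.2] 0.6
scene 561 [136. 122. 105.] [ 0.45   -0.3092] [ 0.4481 -0.3085] [ 45.3 104. ] -0.6
top 382 [137. 123. 105.] [ 0.5693 -0.3081] [ 0.5698 -0.3082] [ 44.1 100.3] 6.3
scene 660 [136. 121. 104.] [ 0.574  -0.3105] [ 0.5727 -0.3102] [ 46.  101.3] 7.4
top 386 [144. 130. 111.] [ 0.524  -0.4237] [ 0.5248 -0.4238] [44.9 99.8] 11.7
scene 712 [144. 130. 112.] [ 0.5291 -0.4258] [ 0.5274 -0.4255] [ 45.1 101.9] 12.3
top 3 [41. 34. 25.] [0.4331 0.0471] [0.4331 0.0471] [0.1 6.8] 5.0
scene 314 [35. 21. 13.] [0.4286 0.0659] [0.4275 0.0659] [46.6 81. ] 6.8
t 7.8 at [0.4261 0.0683 0.1903] rpy [1.8e+02 1.0e-01 6.1e+00] F [-0.   0.3  0.5] w 0.0556 q [-0.06  0.29 -0.28  2.12  0.11  0.75 -1.88]
turn tool rad [0.0002 0.0022 0.0982] rows>= 0.66
shift now  [-20.2 375.3  40.3] rows>= 7.56
shift after turn  [ 16.6 375.4  40.3] rows>= 7.56
```

View pics/s4.png

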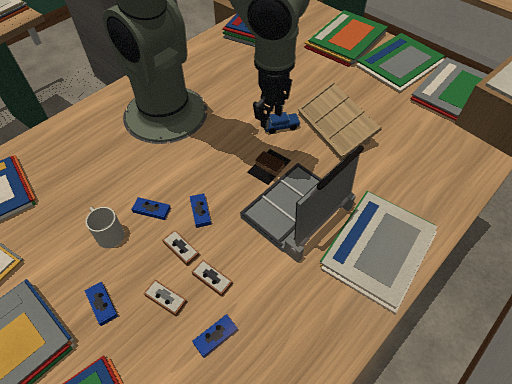

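```bash
python3 -m inch '[{"dx":0,"dy":0,"dz":0,"rx":0,"ry":0,"rz":0.1,"hand":-0.4},{"dx":2,"dy":47,"dz":0,"rx":0,"ry":0,"rz":0,"hand":-0.4},{"dx":2,"dy":47,"dz":0,"rx":0,"ry":0,"rz":0,"hand":-0.4},{"dx":2,"dy":47,"dz":0,"rx":0,"ry":0,"rz":0,"hand":-0.4},{"dx":2,"dy":47,"dz":0,"rx":0,"ry":0,"rz":0,"hand":-0.4},{"dx":2,"dy":47,"dz":0,"rx":0,"ry":0,"rz":0,"hand":-0.4},{"dx":2,"dy":47,"dz":0,"rx":0,"ry":0,"rz":0,"hand":-0.4},{"dx":2,"dy":47,"dz":20,"rx":0,"ry":0,"rz":0,"hand":-0.4},{"dx":2,"dy":40,"dz":30,"rx":0,"ry":0,"rz":0,"hand":-0.4},{"dx":0,"dy":0,"dz":30,"rx":0,"ry":0,"rz":0,"hand":-0.4}]';  python3 -c "
from h import *
go((.447,-.3075,.03),0)
"
```

```text
clock: 8.8
position: [0.4439, -0.3047, 0.1097]
tool_rot: [3.14, 0.001, 0.001]
force: [0.5, 1.0, 0.2]
grip_width: 0.0598
t 8.8 at [ 0.4439 -0.3047  0.1097] rpy [1.799e+02 0.000e+00 1.000e-01] F [0.5 1.  0.2] w 0.0598 q [ 0.56  0.55 -0.1   1.93  0.08  0.66 -1.16]
turn tool rad [0.0018 0.0007 0.0011] rows>= 0.01
shift now  [ 3.1  2.7 79.7] rows>= 1.6
shift after turn  [ 3.1  2.8 79.7] rows>= 1.6
```

```bash
python3 -m inch '[{"dx":3,"dy":3,"dz":40,"rx":0,"ry":0,"rz":0,"hand":-0.4},{"dx":0,"dy":0,"dz":30,"rx":0,"ry":0,"rz":0,"hand":-0.4},{"dx":0,"dy":0,"dz":15,"rx":0,"ry":0,"rz":0,"hand":-0.4},{"dx":0,"dy":0,"dz":0,"rx":0,"ry":0,"rz":0,"hand":-0.4}]';  python3 -c "
from h import *
go((.447,-.3075,.006),0);p,d=snap('scene')
cv2.imwrite('pics/c5.png',cv2.resize(p[180:290,120:260],None,fx=5,fy=5)[...,::-1])
"
```

```text
clock: 9.2
position: [0.4471, -0.3016, 0.0248]
tool_rot: [-3.14, 0.003, 0.007]
force: [-0.3, 0.4, 0.3]
grip_width: 0.0599
t 9.2 at [ 0.4471 -0.3016  0.0248] rpy [-179.9    0.2    0.4] F [-0.3  0.4  0.3] w 0.0599 q [ 0.54  0.7  -0.08  1.95  0.11  0.5  -1.18]
turn tool rad [-0.002   0.0034  0.0072] rows>= 0.06
shift now  [-0.   5.9 18.8] rows>= 0.39
shift after turn  [-0.1  5.9 18.8] rows>= 0.39
```

View pics/c5.png

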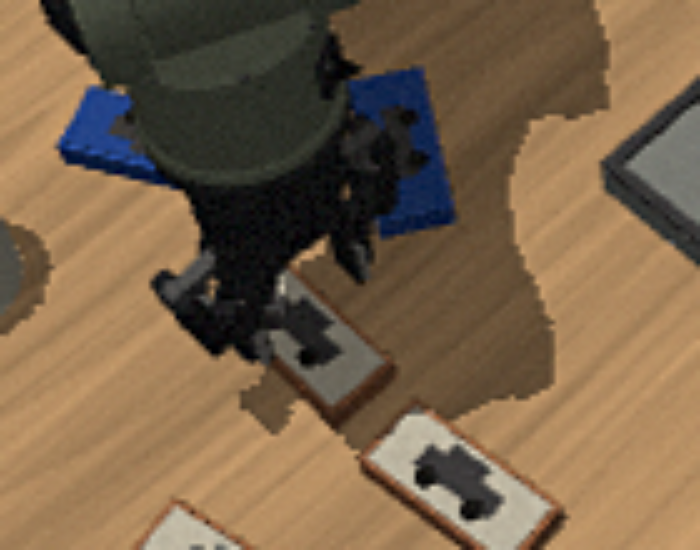

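```bash
python3 -m inch '[{"dx":0,"dy":6,"dz":6,"rx":0,"ry":0,"rz":0,"hand":-0.4},{"dx":0,"dy":0,"dz":6,"rx":0,"ry":0,"rz":0,"hand":-0.4},{"dx":0,"dy":0,"dz":6,"rx":0,"ry":0,"rz":0,"hand":-0.4},{"dx":0,"dy":0,"dz":0,"rx":0,"ry":0,"rz":0,"hand":-0.4}]';  python3 -c "
from h import *
go((.447,-.3075,.006),0)
"
```

```text
clock: 9.65
position: [0.448, -0.3083, 0.0083]
tool_rot: [-3.141, 0.0, 0.007]
force: [-0.2, 0.1, 0.1]
grip_width: 0.0597
t 9.65 at [ 0.448  -0.3083  0.0083] rpy [-180.     0.     0.4] F [-0.2  0.1  0.1] w 0.0597 q [ 0.55  0.73 -0.08  1.95  0.12  0.47 -1.18]
turn tool rad [-0.0003  0.0004  0.0068] rows>= 0.05
shift now  [-0.9 -0.8  2.3] rows>= 0.05
shift after turn  [-1.  -0.8  2.3] rows>= 0.05
```

Close here, watch for force, and check that it lifts.

```bash
python3 -m inch '[{"dx":0,"dy":0,"dz":1,"rx":0,"ry":0,"rz":0,"hand":0.4},{"dx":0,"dy":0,"dz":0,"rx":0,"ry":0,"rz":0,"hand":0.4},{"dx":0,"dy":0,"dz":0,"rx":0,"ry":0,"rz":0,"hand":0.4},{"dx":0,"dy":0,"dz":0,"rx":0,"ry":0,"rz":0,"hand":0.4},{"dx":0,"dy":0,"dz":0,"rx":0,"ry":0,"rz":0,"hand":0.4}]' 40;  python3 -c "
from h import *
go()"; python3 -m inch '[{"dx":0,"dy":0,"dz":-15,"rx":0,"ry":0,"rz":0,"hand":0.4},{"dx":0,"dy":0,"dz":-30,"rx":0,"ry":0,"rz":0,"hand":0.4},{"dx":0,"dy":0,"dz":-40,"rx":0,"ry":0,"rz":0,"hand":0.4},{"dx":0,"dy":0,"dz":-40,"rx":0,"ry":0,"rz":0,"hand":0.4},{"dx":0,"dy":0,"dz":0,"rx":0,"ry":0,"rz":0,"hand":0.4}]';  python3 -c "
from h import *
go((.5625,.078,.15),0)
p,d=snap('scene')
cv2.imwrite('pics/c6.png',cv2.resize(p[140:290,120:310],None,fx=4,fy=4)[...,::-1])
"
```

```text
clock: 10.15
position: [0.4483, -0.3085, 0.008]
tool_rot: [3.141, -0.0, 0.007]
force: [-0.5, 1.9, 6.2]
grip_width: 0.0428
t 10.15 at [ 0.4483 -0.3085  0.008 ] rpy [180.   -0.    0.4] F [-0.5  1.9  6.2] w 0.0428 q [ 0.55  0.73 -0.08  1.95  0.12  0.47 -1.18]
turn tool rad [0. 0. 0.] rows>= 0.0
shift now  [0. 0. 0.] rows>= 0.0
shift after turn  [0. 0. 0.] rows>= 0.0
clock: 10.65
position: [0.4501, -0.3098, 0.1384]
tool_rot: [3.138, -0.007, 0.006]
force: [0.5, 0.0, -2.1]
grip_width: 0.0427
t 10.65 at [ 0.4501 -0.3098  0.1384] rpy [179.8  -0.4   0.4] F [ 0.5  0.  -2.1] w 0.0427 q [ 0.57  0.52 -0.11  1.9   0.08  0.73 -1.14]
turn tool rad [ 0.0039 -0.0065  0.0064] rows>= 0.07
shift now  [ 114.9 -387.   -12.3] rows>= 8.08
shift after turn  [ 112.4 -387.8  -11.6] rows>= 8.08
```

View pics/c6.png

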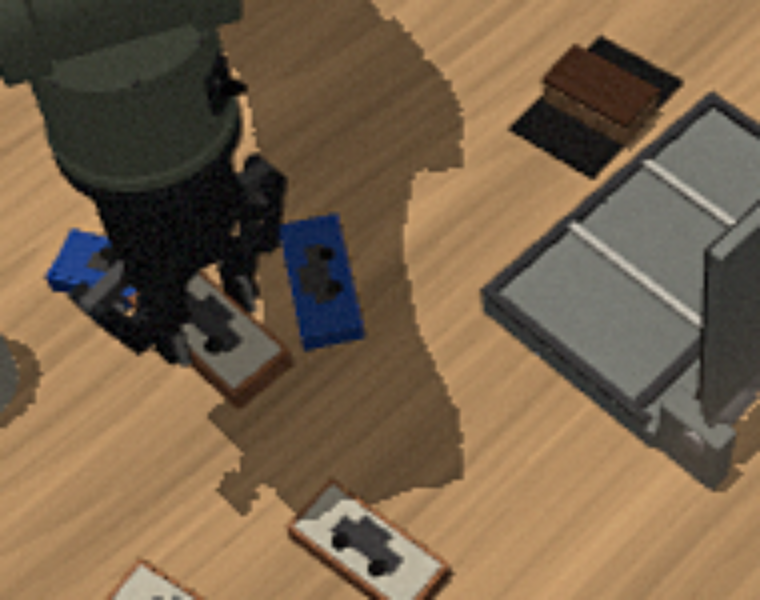

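```bash
python3 -m inch '[{"dx":0,"dy":0,"dz":40,"rx":0,"ry":0,"rz":0,"hand":0.4},{"dx":0,"dy":0,"dz":40,"rx":0,"ry":0,"rz":0,"hand":0.4},{"dx":0,"dy":0,"dz":30,"rx":0,"ry":0,"rz":0,"hand":0.4},{"dx":0,"dy":0,"dz":14,"rx":0,"ry":0,"rz":0,"hand":0.4},{"dx":0,"dy":0,"dz":0,"rx":0,"ry":0,"rz":0,"hand":0.4},{"dx":0,"dy":0,"dz":0,"rx":0,"ry":0,"rz":0,"hand":0.4}]' 40;  python3 -c "
from h import *
go()"
```

```text
clock: 11.3
position: [0.4482, -0.3085, 0.009]
tool_rot: [-3.141, 0.0, 0.007]
force: [0.1, -0.8, -0.5]
grip_width: 0.0427
t 11.3 at [ 0.4482 -0.3085  0.009 ] rpy [-180.     0.     0.4] F [ 0.1 -0.8 -0.5] w 0.0427 q [ 0.55  0.73 -0.08  1.95  0.12  0.47 -1.18]
turn tool rad [0. 0. 0.] rows>= 0.0
shift now  [0. 0. 0.] rows>= 0.0
shift after turn  [0. 0. 0.] rows>= 0.0
```

```bash
python3 -m inch '[{"dx":0,"dy":0,"dz":0,"rx":0,"ry":0,"rz":0,"hand":-0.3},{"dx":0,"dy":0,"dz":0,"rx":0,"ry":0,"rz":0,"hand":-0.3},{"dx":0,"dy":0,"dz":-4,"rx":0,"ry":0,"rz":0,"hand":-0.3},{"dx":0,"dy":0,"dz":-3,"rx":0,"ry":0,"rz":0,"hand":-0.3},{"dx":0,"dy":0,"dz":0,"rx":0,"ry":0,"rz":0,"hand":0.4},{"dx":0,"dy":0,"dz":0,"rx":0,"ry":0,"rz":0,"hand":0.4},{"dx":0,"dy":0,"dz":0,"rx":0,"ry":0,"rz":0,"hand":0.4},{"dx":0,"dy":0,"dz":0,"rx":0,"ry":0,"rz":0,"hand":0.4}]' 40;  python3 -c "
from h import *
go()"; python3 -m inch '[{"dx":0,"dy":0,"dz":-15,"rx":0,"ry":0,"rz":0,"hand":0.4},{"dx":0,"dy":0,"dz":-40,"rx":0,"ry":0,"rz":0,"hand":0.4},{"dx":0,"dy":0,"dz":-40,"rx":0,"ry":0,"rz":0,"hand":0.4},{"dx":0,"dy":0,"dz":-40,"rx":0,"ry":0,"rz":0,"hand":0.4},{"dx":0,"dy":0,"dz":0,"rx":0,"ry":0,"rz":0,"hand":0.4}]';  python3 -c "
from h import *
go((.5625,.078,.15),0)"
```

```text
clock: 12.1
position: [0.4494, -0.3093, 0.0173]
tool_rot: [3.14, -0.003, 0.007]
force: [-2.3, 1.4, 29.2]
grip_width: 0.0259
t 12.1 at [ 0.4494 -0.3093  0.0173] rpy [179.9  -0.2   0.4] F [-2.3  1.4 29.2] w 0.0259 q [ 0.55  0.72 -0.08  1.94  0.12  0.48 -1.18]
turn tool rad [0. 0. 0.] rows>= 0.0
shift now  [0. 0. 0.] rows>= 0.0
shift after turn  [0. 0. 0.] rows>= 0.0
clock: 12.6
position: [0.45, -0.3097, 0.156]
tool_rot: [3.138, -0.006, 0.006]
force: [0.5, -0.9, 0.3]
grip_width: 0.026
t 12.6 at [ 0.45   -0.3097  0.156 ] rpy [179.8  -0.4   0.4] F [ 0.5 -0.9  0.3] w 0.026 q [ 0.58  0.49 -0.11  1.88  0.08  0.76 -1.14]
turn tool rad [ 0.0037 -0.0062  0.0063] rows>= 0.06
shift now  [ 114.9 -387.     5.2] rows>= 8.07
shift after turn  [ 112.5 -387.7    6. ] rows>= 8.07
```

```bash
python3 -m inch '[{"dx":0,"dy":-50,"dz":-20,"rx":0,"ry":0,"rz":0,"hand":-0.4},{"dx":0,"dy":-50,"dz":0,"rx":0,"ry":0,"rz":0,"hand":-0.4},{"dx":0,"dy":-20,"dz":0,"rx":0,"ry":0,"rz":0,"hand":-0.4}]';  python3 -c "
from h import *
face((.447,-.307),.018);face((.569,-.307),.018)
go((.447,-.3075,.1),0)"
```

```text
clock: 12.9
position: [0.4473, -0.1882, 0.17]
tool_rot: [-3.141, -0.001, 0.01]
force: [0.7, -0.8, -0.1]
grip_width: 0.0598
top nothing
scene 575 [139. 124. 107.] [ 0.4505 -0.3102] [ 0.4486 -0.3095] [ 44.6 101.9] -0.6
top 89 [166. 151. 127.] [ 0.6073 -0.3059] [ 0.6051 -0.3046] [28.6 41.3] -88.3
scene 653 [140. 125. 108.] [ 0.5739 -0.3104] [ 0.5721 -0.3098] [ 44.9 101.5] 6.1
t 13.1 at [ 0.4474 -0.1922  0.1696] rpy [180.   -0.    0.4] F [-0.2 -0.9 -0.4] w 0.0598 q [ 0.39  0.39 -0.13  2.01  0.08  0.74 -1.35]
turn tool rad [ 0.0003 -0.0001  0.0073] rows>= 0.05
shift now  [ -1.2 115.2  69.6] rows>= 2.69
shift after turn  [ -0.4 115.3  69.6] rows>= 2.69
```

```bash
python3 -m inch '[{"dx":0,"dy":40,"dz":0,"rx":0,"ry":0,"rz":0,"hand":-0.4},{"dx":0,"dy":40,"dz":10,"rx":0,"ry":0,"rz":0,"hand":-0.4},{"dx":0,"dy":36,"dz":30,"rx":0,"ry":0,"rz":0,"hand":-0.4},{"dx":0,"dy":0,"dz":40,"rx":0,"ry":0,"rz":0,"hand":-0.4},{"dx":0,"dy":0,"dz":40,"rx":0,"ry":0,"rz":0,"hand":-0.4},{"dx":0,"dy":0,"dz":25,"rx":0,"ry":0,"rz":0,"hand":-0.4},{"dx":0,"dy":0,"dz":0,"rx":0,"ry":0,"rz":0,"hand":-0.4},{"dx":0,"dy":0,"dz":0,"rx":0,"ry":0,"rz":0,"hand":-0.4}]' 40;  python3 -c "
from h import *
go((.4475,-.3085,.005),0)"
```

```text
clock: 13.9
position: [0.4478, -0.309, 0.0246]
tool_rot: [3.142, 0.001, 0.006]
force: [1.3, -0.9, 0.4]
grip_width: 0.0601
t 13.9 at [ 0.4478 -0.309   0.0246] rpy [180.    0.    0.3] F [ 1.3 -0.9  0.4] w 0.0601 q [ 0.56  0.7  -0.08  1.94  0.11  0.5  -1.17]
turn tool rad [0.     0.0007 0.0056] rows>= 0.04
shift now  [-0.3 -0.5 19.6] rows>= 0.39
shift after turn  [-0.3 -0.5 19.6] rows>= 0.39
```

```bash
python3 -m inch '[{"dx":0,"dy":0,"dz":10,"rx":0,"ry":0,"rz":0,"hand":-0.4},{"dx":0,"dy":0,"dz":10,"rx":0,"ry":0,"rz":0,"hand":-0.4},{"dx":0,"dy":0,"dz":0,"rx":0,"ry":0,"rz":0,"hand":-0.4},{"dx":0,"dy":0,"dz":0,"rx":0,"ry":0,"rz":0,"hand":0.4},{"dx":0,"dy":0,"dz":0,"rx":0,"ry":0,"rz":0,"hand":0.4},{"dx":0,"dy":0,"dz":0,"rx":0,"ry":0,"rz":0,"hand":0.4},{"dx":0,"dy":0,"dz":0,"rx":0,"ry":0,"rz":0,"hand":0.4}]' 40;  python3 -c "
from h import *
go()"; python3 -m inch '[{"dx":0,"dy":0,"dz":-15,"rx":0,"ry":0,"rz":0,"hand":0.4},{"dx":0,"dy":0,"dz":-40,"rx":0,"ry":0,"rz":0,"hand":0.4},{"dx":0,"dy":0,"dz":-40,"rx":0,"ry":0,"rz":0,"hand":0.4},{"dx":0,"dy":0,"dz":-40,"rx":0,"ry":0,"rz":0,"hand":0.4},{"dx":0,"dy":0,"dz":0,"rx":0,"ry":0,"rz":0,"hand":0.4}]';  python3 -c "
from h import *
go((.5625,.078,.15),0)"
```

```text
clock: 14.6
position: [0.4483, -0.3082, 0.0047]
tool_rot: [3.141, -0.0, 0.007]
force: [-0.4, 0.7, 5.4]
grip_width: 0.0432
t 14.6 at [ 0.4483 -0.3082  0.0047] rpy [180.   -0.    0.4] F [-0.4  0.7  5.4] w 0.0432 q [ 0.55  0.74 -0.08  1.95  0.12  0.46 -1.18]
turn tool rad [0. 0. 0.] rows>= 0.0
shift now  [0. 0. 0.] rows>= 0.0
shift after turn  [0. 0. 0.] rows>= 0.0
clock: 15.1
position: [0.4501, -0.3094, 0.1452]
tool_rot: [3.138, -0.007, 0.006]
force: [-0.2, -0.5, -0.9]
grip_width: 0.0429
t 15.1 at [ 0.4501 -0.3094  0.1452] rpy [179.8  -0.4   0.4] F [-0.2 -0.5 -0.9] w 0.0429 q [ 0.57  0.51 -0.11  1.89  0.08  0.74 -1.14]
turn tool rad [ 0.004  -0.0066  0.0064] rows>= 0.07
shift now  [ 114.9 -386.6   -5.6] rows>= 8.07
shift after turn  [ 112.4 -387.4   -4.8] rows>= 8.07
```

```bash
python3 -m inch '[{"dx":12,"dy":-43,"dz":0,"rx":0,"ry":0,"rz":0,"hand":0.4},{"dx":12,"dy":-43,"dz":0,"rx":0,"ry":0,"rz":0,"hand":0.4},{"dx":12,"dy":-43,"dz":0,"rx":0,"ry":0,"rz":0,"hand":0.4},{"dx":13,"dy":-43,"dz":0,"rx":0,"ry":0,"rz":0,"hand":0.4},{"dx":13,"dy":-43,"dz":0,"rx":0,"ry":0,"rz":0,"hand":0.4},{"dx":13,"dy":-43,"dz":0,"rx":0,"ry":0,"rz":0,"hand":0.4},{"dx":13,"dy":-43,"dz":0,"rx":0,"ry":0,"rz":0,"hand":0.4},{"dx":13,"dy":-43,"dz":0,"rx":0,"ry":0,"rz":0,"hand":0.4},{"dx":13,"dy":-43,"dz":0,"rx":0,"ry":0,"rz":0,"hand":0.4},{"dx":0,"dy":0,"dz":30,"rx":0,"ry":0,"rz":0,"hand":0.4}]' ;  python3 -m inch '[{"dx":0,"dy":0,"dz":30,"rx":0,"ry":0,"rz":0,"hand":0.4},{"dx":0,"dy":0,"dz":10,"rx":0,"ry":0,"rz":0,"hand":0.4},{"dx":0,"dy":0,"dz":0,"rx":0,"ry":0,"rz":0,"hand":0.4}]' ;python3 -c "
from h import *
go((.562,.078,.028),0)"
```

```text
clock: 16.1
position: [0.5623, 0.087, 0.1123]
tool_rot: [-3.137, -0.007, 0.014]
force: [1.7, -0.9, -1.6]
grip_width: 0.0431
clock: 16.4
position: [0.5588, 0.0794, 0.0688]
tool_rot: [3.141, 0.002, 0.007]
force: [0.9, 0.6, -1.0]
grip_width: 0.0429
t 16.4 at [0.5588 0.0794 0.0688] rpy [1.8e+02 1.0e-01 4.0e-01] F [ 0.9  0.6 -1. ] w 0.0429 q [-0.16  0.65 -0.12  1.88  0.12  0.62 -1.92]
turn tool rad [0.0005 0.0022 0.0066] rows>= 0.05
shift now  [ 3.3  1.4 40.8] rows>= 0.82
shift after turn  [ 3.2  1.4 40.8] rows>= 0.82
```

```bash
python3 -m inch '[{"dx":3,"dy":1,"dz":15,"rx":0,"ry":0,"rz":0,"hand":0.4},{"dx":0,"dy":0,"dz":14,"rx":0,"ry":0,"rz":0,"hand":0.4},{"dx":0,"dy":0,"dz":8,"rx":0,"ry":0,"rz":0,"hand":0.4},{"dx":0,"dy":0,"dz":2,"rx":0,"ry":0,"rz":0,"hand":0.4},{"dx":0,"dy":0,"dz":0,"rx":0,"ry":0,"rz":0,"hand":0.4}]' ;python3 -c "
from h import *
go((.562,.078,.028),0);p,d=snap('scene')
cv2.imwrite('pics/c7.png',cv2.resize(p[110:260,220:400],None,fx=4,fy=4)[...,::-1])
"
```

```text
clock: 16.9
position: [0.5624, 0.0787, 0.0301]
tool_rot: [3.142, 0.0, 0.007]
force: [0.3, -0.7, -0.4]
grip_width: 0.043
t 16.9 at [0.5624 0.0787 0.0301] rpy [180.    0.    0.4] F [ 0.3 -0.7 -0.4] w 0.043 q [-0.17  0.72 -0.11  1.88  0.13  0.55 -1.93]
turn tool rad [0.0001 0.0005 0.0067] rows>= 0.05
shift now  [-0.4  0.7  2.1] rows>= 0.05
shift after turn  [-0.4  0.7  2.1] rows>= 0.05
```

View pics/c7.png

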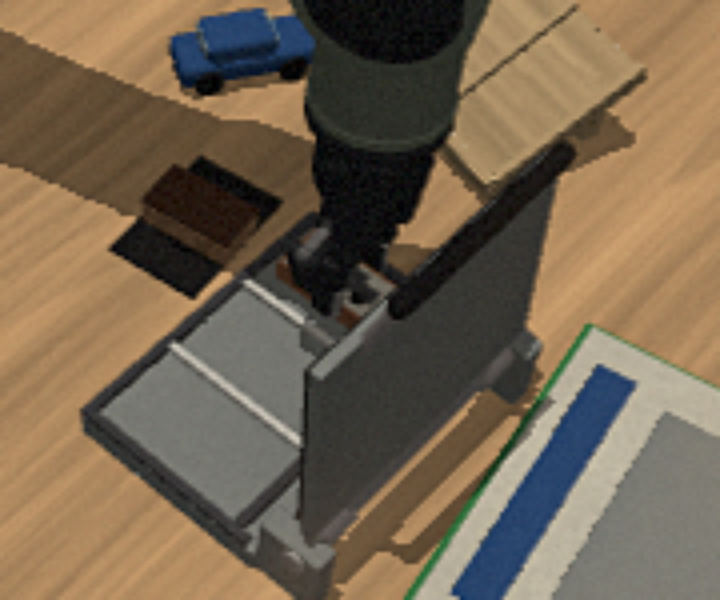

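```bash
python3 -m inch '[{"dx":0,"dy":0,"dz":2,"rx":0,"ry":0,"rz":0,"hand":0.4},{"dx":0,"dy":0,"dz":0,"rx":0,"ry":0,"rz":0,"hand":-0.3},{"dx":0,"dy":0,"dz":0,"rx":0,"ry":0,"rz":0,"hand":-0.3},{"dx":0,"dy":0,"dz":-5,"rx":0,"ry":0,"rz":0,"hand":-0.3},{"dx":0,"dy":0,"dz":-20,"rx":0,"ry":0,"rz":0,"hand":-0.3},{"dx":0,"dy":0,"dz":-40,"rx":0,"ry":0,"rz":0,"hand":-0.3},{"dx":0,"dy":0,"dz":-40,"rx":0,"ry":0,"rz":0,"hand":-0.3},{"dx":0,"dy":0,"dz":-40,"rx":0,"ry":0,"rz":0,"hand":-0.3},{"dx":0,"dy":40,"dz":0,"rx":0,"ry":0,"rz":0,"hand":-0.4},{"dx":0,"dy":45,"dz":0,"rx":0,"ry":0,"rz":0,"hand":-0.4}]' ;python3 -c "
from h import *
face((.5715,-.309),.018);face((.525,-.424),.018);face((.562,.078),.040)
go((.571,-.309,.17),6.5);snap('scene','s8');snap('top','t8')
"
```

```text
clock: 17.95
position: [0.5637, -0.0058, 0.1753]
tool_rot: [-3.141, -0.003, 0.01]
force: [0.6, -0.4, -0.1]
grip_width: 0.0593
top 384 [137. 123. 104.] [ 0.5692 -0.3079] [ 0.5696 -0.3085] [ 44.8 100. ] 6.0
scene 650 [141. 126. 109.] [ 0.5739 -0.3103] [ 0.5727 -0.3096] [ 44.7 101.2] 6.8
top 388 [143. 130. 111.] [ 0.5248 -0.4232] [ 0.525  -0.4242] [45.7 99.8] 12.6
scene 711 [149. 135. 116.] [ 0.5291 -0.4257] [ 0.527  -0.4258] [ 44.5 102.2] 11.9
top nothing
scene 321 [82. 73. 63.] [0.5514 0.0763] [0.5497 0.0777] [46.6 77.1] -1.1
t 18.25 at [ 0.5631 -0.0053  0.1735] rpy [-180.    -0.     0.4] F [ 0.1 -0.7 -0.3] w 0.06 q [-0.    0.5  -0.13  1.82  0.08  0.83 -1.73]
turn tool rad [-0.0005 -0.0002 -0.1058] rows>= 0.71
shift now  [  5.5 303.7   3.4] rows>= 6.08
shift after turn  [-26.6 302.6   3.5] rows>= 6.08
```

View pics/t8.png

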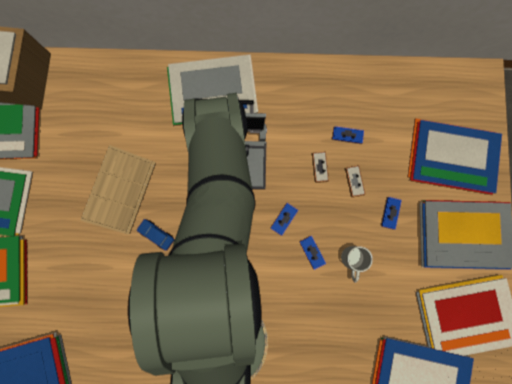

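```bash
python3 -m inch '[{"dx":0,"dy":0,"dz":0,"rx":0,"ry":0,"rz":-0.106,"hand":-0.4},{"dx":-4,"dy":43,"dz":0,"rx":0,"ry":0,"rz":0,"hand":-0.4},{"dx":-4,"dy":43,"dz":0,"rx":0,"ry":0,"rz":0,"hand":-0.4},{"dx":-4,"dy":43,"dz":0,"rx":0,"ry":0,"rz":0,"hand":-0.4},{"dx":-4,"dy":43,"dz":0,"rx":0,"ry":0,"rz":0,"hand":-0.4},{"dx":-4,"dy":43,"dz":0,"rx":0,"ry":0,"rz":0,"hand":-0.4},{"dx":-4,"dy":43,"dz":10,"rx":0,"ry":0,"rz":0,"hand":-0.4},{"dx":-3,"dy":44,"dz":20,"rx":0,"ry":0,"rz":0,"hand":-0.4},{"dx":0,"dy":0,"dz":40,"rx":0,"ry":0,"rz":0,"hand":-0.4},{"dx":0,"dy":0,"dz":40,"rx":0,"ry":0,"rz":0,"hand":-0.4}]' ;python3 -m inch '[{"dx":0,"dy":0,"dz":35,"rx":0,"ry":0,"rz":0,"hand":-0.4},{"dx":0,"dy":0,"dz":0,"rx":0,"ry":0,"rz":0,"hand":-0.4},{"dx":0,"dy":0,"dz":0,"rx":0,"ry":0,"rz":0,"hand":-0.4}]';python3 -c "
from h import *
face((.5715,-.309),.018)
go((.571,-.309,.005),6.5)
"
```

```text
clock: 19.35
position: [0.5706, -0.3101, 0.0622]
tool_rot: [3.141, -0.001, 0.112]
force: [1.1, 0.1, -0.2]
grip_width: 0.0598
clock: 19.65
position: [0.5707, -0.3087, 0.0289]
tool_rot: [-3.141, 0.0, 0.114]
force: [0.6, -0.6, 0.4]
grip_width: 0.0594
top 63 [98. 85. 70.] [ 0.5434 -0.2971] [ 0.5424 -0.2956] [19.8 48.3] -6.3
scene 433 [79. 70. 60.] [ 0.5909 -0.3073] [ 0.587  -0.3084] [45.4 71.6] 5.5
t 19.75 at [ 0.5716 -0.3095  0.0305] rpy [ 1.799e+02 -1.000e-01  6.500e+00] F [-0.4  0.2  0.2] w 0.0599 q [ 0.47  0.81 -0.1   1.65  0.12  0.68 -1.15]
turn tool rad [ 0.0014 -0.0023 -0.0002] rows>= 0.02
shift now  [-0.6 -0.6 25.5] rows>= 0.51
shift after turn  [-0.5 -0.6 25.5] rows>= 0.51
```

```bash
python3 -m inch '[{"dx":0,"dy":0,"dz":10,"rx":0,"ry":0,"rz":0,"hand":-0.4},{"dx":0,"dy":0,"dz":10,"rx":0,"ry":0,"rz":0,"hand":-0.4},{"dx":0,"dy":0,"dz":5,"rx":0,"ry":0,"rz":0,"hand":-0.4},{"dx":0,"dy":0,"dz":0,"rx":0,"ry":0,"rz":0,"hand":-0.4},{"dx":0,"dy":0,"dz":0,"rx":0,"ry":0,"rz":0,"hand":0.4},{"dx":0,"dy":0,"dz":0,"rx":0,"ry":0,"rz":0,"hand":0.4},{"dx":0,"dy":0,"dz":0,"rx":0,"ry":0,"rz":0,"hand":0.4},{"dx":0,"dy":0,"dz":0,"rx":0,"ry":0,"rz":0,"hand":0.4}]' 40;  python3 -c "
from h import *
go()"; python3 -m inch '[{"dx":0,"dy":0,"dz":-15,"rx":0,"ry":0,"rz":0,"hand":0.4},{"dx":0,"dy":0,"dz":-40,"rx":0,"ry":0,"rz":0,"hand":0.4},{"dx":0,"dy":0,"dz":-40,"rx":0,"ry":0,"rz":0,"hand":0.4},{"dx":0,"dy":0,"dz":-40,"rx":0,"ry":0,"rz":0.11,"hand":0.4},{"dx":0,"dy":0,"dz":0,"rx":0,"ry":0,"rz":0,"hand":0.4}]';  python3 -c "
from h import *
go((.562,-.002,.14),0)"
```

```text
clock: 20.55
position: [0.5704, -0.3094, 0.0036]
tool_rot: [3.141, -0.0, 0.113]
force: [1.1, 0.0, 1.6]
grip_width: 0.0431
t 20.55 at [ 0.5704 -0.3094  0.0036] rpy [180.   -0.    6.5] F [1.1 0.  1.6] w 0.0431 q [ 0.47  0.85 -0.1   1.66  0.12  0.64 -1.15]
turn tool rad [0. 0. 0.] rows>= 0.0
shift now  [0. 0. 0.] rows>= 0.0
shift after turn  [0. 0. 0.] rows>= 0.0
clock: 21.05
position: [0.5727, -0.3106, 0.145]
tool_rot: [3.138, -0.008, -0.001]
force: [0.9, 1.0, -1.5]
grip_width: 0.0428
t 21.05 at [ 0.5727 -0.3106  0.145 ] rpy [ 1.798e+02 -5.000e-01 -1.000e-01] F [ 0.9  1.  -1.5] w 0.0428 q [ 0.46  0.65 -0.08  1.61  0.07  0.88 -1.22]
turn tool rad [ 0.0036 -0.0079 -0.0014] rows>= 0.06
shift now  [ -11.1 -308.6    3.8] rows>= 6.18
shift after turn  [ -10.7 -308.6    5. ] rows>= 6.18
```

```bash
python3 -m inch '[{"dx":-1,"dy":-44,"dz":0,"rx":0,"ry":0,"rz":0,"hand":0.4},{"dx":-1,"dy":-44,"dz":0,"rx":0,"ry":0,"rz":0,"hand":0.4},{"dx":-1,"dy":-44,"dz":0,"rx":0,"ry":0,"rz":0,"hand":0.4},{"dx":-1,"dy":-44,"dz":0,"rx":0,"ry":0,"rz":0,"hand":0.4},{"dx":-1,"dy":-44,"dz":0,"rx":0,"ry":0,"rz":0,"hand":0.4},{"dx":-2,"dy":-44,"dz":0,"rx":0,"ry":0,"rz":0,"hand":0.4},{"dx":-2,"dy":-44,"dz":0,"rx":0,"ry":0,"rz":0,"hand":0.4},{"dx":0,"dy":0,"dz":40,"rx":0,"ry":0,"rz":0,"hand":0.4},{"dx":0,"dy":0,"dz":30,"rx":0,"ry":0,"rz":0,"hand":0.4},{"dx":0,"dy":0,"dz":0,"rx":0,"ry":0,"rz":0,"hand":0.4}]' ;  python3 -c "
from h import *
go((.562,-.002,.027),0)"
```

```text
clock: 22.05
position: [0.5583, -0.0012, 0.0657]
tool_rot: [3.141, 0.005, 0.004]
force: [-0.8, 0.7, -0.4]
grip_width: 0.0427
t 22.05 at [ 0.5583 -0.0012  0.0657] rpy [180.    0.3   0.2] F [-0.8  0.7 -0.4] w 0.0427 q [-0.04  0.65 -0.09  1.89  0.09  0.61 -1.76]
turn tool rad [0.0004 0.0051 0.0041] rows>= 0.04
shift now  [ 3.8  0.8 38.7] rows>= 0.78
shift after turn  [ 3.7  0.8 38.7] rows>= 0.78
```

```bash
python3 -m inch '[{"dx":2,"dy":1,"dz":16,"rx":0,"ry":0,"rz":0,"hand":0.4},{"dx":0,"dy":0,"dz":12,"rx":0,"ry":0,"rz":0,"hand":0.4},{"dx":0,"dy":0,"dz":8,"rx":0,"ry":0,"rz":0,"hand":0.4},{"dx":0,"dy":0,"dz":2,"rx":0,"ry":0,"rz":0,"hand":0.4},{"dx":0,"dy":0,"dz":0,"rx":0,"ry":0,"rz":0,"hand":0.4}]' ;python3 -c "
from h import *
go((.562,-.002,.0265),0);p,d=snap('scene')
cv2.imwrite('pics/c9.png',cv2.resize(p[110:260,220:400],None,fx=4,fy=4)[...,::-1])
"
```

```text
clock: 22.55
position: [0.5624, -0.0025, 0.0303]
tool_rot: [-3.142, 0.0, 0.003]
force: [-1.4, -0.5, -0.9]
grip_width: 0.0431
t 22.55 at [ 0.5624 -0.0025  0.0303] rpy [-180.     0.     0.2] F [-1.4 -0.5 -0.9] w 0.0431 q [-0.04  0.71 -0.08  1.89  0.1   0.54 -1.76]
turn tool rad [-0.      0.0002  0.0026] rows>= 0.02
shift now  [-0.4 -0.5  3.8] rows>= 0.08
shift after turn  [-0.4 -0.5  3.8] rows>= 0.08
```

View pics/c9.png

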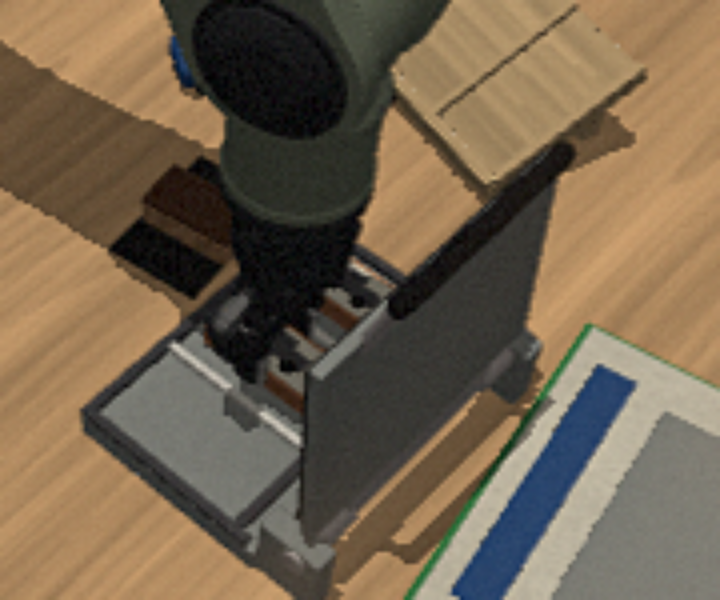

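```bash
python3 -m inch '[{"dx":0,"dy":0,"dz":3.5,"rx":0,"ry":0,"rz":0,"hand":0.4},{"dx":0,"dy":0,"dz":0,"rx":0,"ry":0,"rz":0,"hand":0.4},{"dx":0,"dy":0,"dz":0,"rx":0,"ry":0,"rz":0,"hand":-0.3},{"dx":0,"dy":0,"dz":0,"rx":0,"ry":0,"rz":0,"hand":-0.3},{"dx":0,"dy":0,"dz":-5,"rx":0,"ry":0,"rz":0,"hand":-0.3},{"dx":0,"dy":0,"dz":-20,"rx":0,"ry":0,"rz":0,"hand":-0.3},{"dx":0,"dy":0,"dz":-40,"rx":0,"ry":0,"rz":0,"hand":-0.3},{"dx":0,"dy":0,"dz":-40,"rx":0,"ry":0,"rz":0,"hand":-0.3},{"dx":0,"dy":0,"dz":-40,"rx":0,"ry":0,"rz":0,"hand":-0.3},{"dx":0,"dy":45,"dz":0,"rx":0,"ry":0,"rz":0,"hand":-0.4}]' ;python3 -c "
from h import *
face((.525,-.424),.018);face((.562,.078),.040);face((.562,-.002),.040)
go((.526,-.425,.17),12)
"
```

```text
clock: 23.6
position: [0.5654, -0.0424, 0.1774]
tool_rot: [-3.139, -0.008, 0.01]
force: [1.4, -0.5, -2.4]
grip_width: 0.0597
top 383 [145. 131. 112.] [ 0.5245 -0.4233] [ 0.5251 -0.4237] [45.7 99.7] 12.8
scene 713 [150. 135. 116.] [ 0.5293 -0.4257] [ 0.5272 -0.4254] [ 44.4 100.8] 12.1
top 364 [135. 125. 108.] [0.5604 0.0803] [0.56   0.0799] [42.4 97.4] -1.1
scene 328 [126. 114. 100.] [0.551 0.076] [0.5505 0.0769] [48.  77.3] -0.9
top 74 [101.  97.  86.] [0.5647 0.07  ] [0.5652 0.0711] [12.4 79.6] -2.4
scene 373 [78. 69. 60.] [ 0.5551 -0.006 ] [ 0.559  -0.0036] [46.2 90.3] 0.5
t 23.9 at [ 0.5624 -0.0468  0.1717] rpy [-180.     0.     0.2] F [-0.6 -0.  -0.3] w 0.0598 q [ 0.05  0.5  -0.1   1.82  0.06  0.83 -1.65]
turn tool rad [-0.0004  0.0004 -0.2062] rows>= 1.38
shift now  [-37.6 378.1   1.6] rows>= 7.6
shift after turn  [-114.2  362.4    1.7] rows>= 7.6
```

```bash
python3 -m inch '[{"dx":0,"dy":0,"dz":0,"rx":0,"ry":0,"rz":-0.103,"hand":-0.4},{"dx":0,"dy":0,"dz":0,"rx":0,"ry":0,"rz":-0.103,"hand":-0.4},{"dx":-14,"dy":45,"dz":0,"rx":0,"ry":0,"rz":0,"hand":-0.4},{"dx":-14,"dy":45,"dz":0,"rx":0,"ry":0,"rz":0,"hand":-0.4},{"dx":-14,"dy":45,"dz":0,"rx":0,"ry":0,"rz":0,"hand":-0.4},{"dx":-14,"dy":45,"dz":0,"rx":0,"ry":0,"rz":0,"hand":-0.4},{"dx":-14,"dy":45,"dz":0,"rx":0,"ry":0,"rz":0,"hand":-0.4},{"dx":-14,"dy":45,"dz":0,"rx":0,"ry":0,"rz":0,"hand":-0.4},{"dx":-15,"dy":46,"dz":0,"rx":0,"ry":0,"rz":0,"hand":-0.4},{"dx":-15,"dy":46,"dz":0,"rx":0,"ry":0,"rz":0,"hand":-0.4}]' ;python3 -m inch '[{"dx":0,"dy":0,"dz":40,"rx":0,"ry":0,"rz":0,"hand":-0.4},{"dx":0,"dy":0,"dz":40,"rx":0,"ry":0,"rz":0,"hand":-0.4},{"dx":0,"dy":0,"dz":40,"rx":0,"ry":0,"rz":0,"hand":-0.4},{"dx":0,"dy":0,"dz":20,"rx":0,"ry":0,"rz":0,"hand":-0.4},{"dx":0,"dy":0,"dz":0,"rx":0,"ry":0,"rz":0,"hand":-0.4},{"dx":0,"dy":0,"dz":0,"rx":0,"ry":0,"rz":0,"hand":-0.4}]';python3 -c "
from h import *
go((.526,-.4245,.005),12.2)
"
```

```text
clock: 24.9
position: [0.5262, -0.4259, 0.1715]
tool_rot: [-3.141, 0.0, 0.21]
force: [0.8, 0.9, -0.3]
grip_width: 0.0599
clock: 25.5
position: [0.5267, -0.4246, 0.0322]
tool_rot: [-3.141, -0.0, 0.21]
force: [0.3, -0.4, 0.7]
grip_width: 0.0597
t 25.5 at [ 0.5267 -0.4246  0.0322] rpy [-180.   -0.   12.] F [ 0.3 -0.4  0.7] w 0.0597 q [ 0.65  0.84 -0.1   1.57  0.11  0.74 -0.85]
turn tool rad [-0.0003 -0.0001 -0.0033] rows>= 0.02
shift now  [-0.6 -0.2 27.2] rows>= 0.54
shift after turn  [-0.6 -0.3 27.2] rows>= 0.54
```

```bash
python3 -m inch '[{"dx":0,"dy":0,"dz":10,"rx":0,"ry":0,"rz":0,"hand":-0.4},{"dx":0,"dy":0,"dz":10,"rx":0,"ry":0,"rz":0,"hand":-0.4},{"dx":0,"dy":0,"dz":7,"rx":0,"ry":0,"rz":0,"hand":-0.4},{"dx":0,"dy":0,"dz":0,"rx":0,"ry":0,"rz":0,"hand":-0.4},{"dx":0,"dy":0,"dz":0,"rx":0,"ry":0,"rz":0,"hand":0.4},{"dx":0,"dy":0,"dz":0,"rx":0,"ry":0,"rz":0,"hand":0.4},{"dx":0,"dy":0,"dz":0,"rx":0,"ry":0,"rz":0,"hand":0.4},{"dx":0,"dy":0,"dz":0,"rx":0,"ry":0,"rz":0,"hand":0.4}]' 40;  python3 -c "
from h import *
go()"; python3 -m inch '[{"dx":0,"dy":0,"dz":-15,"rx":0,"ry":0,"rz":0,"hand":0.4},{"dx":0,"dy":0,"dz":-40,"rx":0,"ry":0,"rz":0,"hand":0.4},{"dx":0,"dy":0,"dz":-40,"rx":0,"ry":0,"rz":0,"hand":0.4},{"dx":0,"dy":0,"dz":-40,"rx":0,"ry":0,"rz":0.105,"hand":0.4},{"dx":0,"dy":0,"dz":0,"rx":0,"ry":0,"rz":0.105,"hand":0.4},{"dx":0,"dy":0,"dz":0,"rx":0,"ry":0,"rz":0,"hand":0.4}]';  python3 -c "
from h import *
go((.562,-.082,.14),0)"
```

```text
clock: 26.3
position: [0.5262, -0.4253, 0.0052]
tool_rot: [3.141, -0.0, 0.209]
force: [0.5, 0.1, 2.9]
grip_width: 0.043
t 26.3 at [ 0.5262 -0.4253  0.0052] rpy [180.  -0.  12.] F [0.5 0.1 2.9] w 0.043 q [ 0.65  0.88 -0.09  1.57  0.11  0.69 -0.86]
turn tool rad [0. 0. 0.] rows>= 0.0
shift now  [0. 0. 0.] rows>= 0.0
shift after turn  [0. 0. 0.] rows>= 0.0
clock: 26.9
position: [0.5266, -0.4254, 0.142]
tool_rot: [3.14, -0.002, -0.003]
force: [0.7, -0.7, -1.4]
grip_width: 0.0427
t 26.9 at [ 0.5266 -0.4254  0.142 ] rpy [ 1.799e+02 -1.000e-01 -2.000e-01] F [ 0.7 -0.7 -1.4] w 0.0427 q [ 0.62  0.7  -0.05  1.53  0.04  0.92 -1.01]
turn tool rad [ 0.0016 -0.0021 -0.0031] rows>= 0.03
shift now  [  34.4 -343.5    1.6] rows>= 6.9
shift after turn  [  35.4 -343.4    2. ] rows>= 6.9
```

```bash
python3 -m inch '[{"dx":5,"dy":-43,"dz":0,"rx":0,"ry":0,"rz":0,"hand":0.4},{"dx":5,"dy":-43,"dz":0,"rx":0,"ry":0,"rz":0,"hand":0.4},{"dx":5,"dy":-43,"dz":0,"rx":0,"ry":0,"rz":0,"hand":0.4},{"dx":4,"dy":-43,"dz":0,"rx":0,"ry":0,"rz":0,"hand":0.4},{"dx":4,"dy":-43,"dz":0,"rx":0,"ry":0,"rz":0,"hand":0.4},{"dx":4,"dy":-43,"dz":0,"rx":0,"ry":0,"rz":0,"hand":0.4},{"dx":4,"dy":-43,"dz":0,"rx":0,"ry":0,"rz":0,"hand":0.4},{"dx":4,"dy":-42,"dz":0,"rx":0,"ry":0,"rz":0,"hand":0.4},{"dx":0,"dy":0,"dz":40,"rx":0,"ry":0,"rz":0,"hand":0.4},{"dx":0,"dy":0,"dz":30,"rx":0,"ry":0,"rz":0,"hand":0.4}]' ; python3 -m inch '[{"dx":0,"dy":0,"dz":0,"rx":0,"ry":0,"rz":0,"hand":0.4},{"dx":0,"dy":0,"dz":0,"rx":0,"ry":0,"rz":0,"hand":0.4}]'; python3 -c "
from h import *
go((.562,-.082,.0285),0)"
```

```text
clock: 27.9
position: [0.5611, -0.0804, 0.0686]
tool_rot: [-3.141, 0.0, 0.005]
force: [0.7, -0.6, -1.9]
grip_width: 0.0425
clock: 28.1
position: [0.5611, -0.0823, 0.07]
tool_rot: [-3.141, 0.001, 0.0]
force: [-0.1, -1.2, 0.1]
grip_width: 0.0428
t 28.1 at [ 0.5611 -0.0823  0.07  ] rpy [-1.8e+02  1.0e-01  0.0e+00] F [-0.1 -1.2  0.1] w 0.0428 q [ 0.08  0.65 -0.06  1.87  0.06  0.62 -1.58]
turn tool rad [-0.0001  0.0014  0.0004] rows>= 0.01
shift now  [ 0.9 -0.3 41.5] rows>= 0.83
shift after turn  [ 0.9 -0.3 41.5] rows>= 0.83
```

```bash
python3 -m inch '[{"dx":1,"dy":0,"dz":16,"rx":0,"ry":0,"rz":0,"hand":0.4},{"dx":0,"dy":0,"dz":14,"rx":0,"ry":0,"rz":0,"hand":0.4},{"dx":0,"dy":0,"dz":8,"rx":0,"ry":0,"rz":0,"hand":0.4},{"dx":0,"dy":0,"dz":4,"rx":0,"ry":0,"rz":0,"hand":0.4},{"dx":0,"dy":0,"dz":0,"rx":0,"ry":0,"rz":0,"hand":0.4}]' ;python3 -c "
from h import *
go((.562,-.082,.0285),0)
"
```

```text
clock: 28.6
position: [0.5623, -0.0823, 0.0276]
tool_rot: [3.142, 0.001, -0.001]
force: [0.7, -0.0, -1.1]
grip_width: 0.0428
t 28.6 at [ 0.5623 -0.0823  0.0276] rpy [ 1.8e+02  0.0e+00 -1.0e-01] F [ 0.7 -0.  -1.1] w 0.0428 q [ 0.08  0.72 -0.05  1.88  0.07  0.54 -1.59]
turn tool rad [ 0.      0.0006 -0.0011] rows>= 0.01
shift now  [-0.3 -0.3 -0.9] rows>= 0.02
shift after turn  [-0.3 -0.3 -0.9] rows>= 0.02
```

```bash
python3 -m inch '[{"dx":0,"dy":0,"dz":0,"rx":0,"ry":0,"rz":0,"hand":-0.3},{"dx":0,"dy":0,"dz":0,"rx":0,"ry":0,"rz":0,"hand":-0.3},{"dx":0,"dy":0,"dz":-5,"rx":0,"ry":0,"rz":0,"hand":-0.3},{"dx":0,"dy":0,"dz":-20,"rx":0,"ry":0,"rz":0,"hand":-0.3},{"dx":0,"dy":0,"dz":-45,"rx":0,"ry":0,"rz":0,"hand":-0.3},{"dx":0,"dy":0,"dz":-45,"rx":0,"ry":0,"rz":0,"hand":-0.3},{"dx":-20,"dy":45,"dz":0,"rx":0,"ry":0,"rz":0,"hand":-0.4},{"dx":-20,"dy":45,"dz":0,"rx":0,"ry":0,"rz":0,"hand":-0.4},{"dx":-20,"dy":45,"dz":0,"rx":0,"ry":0,"rz":0,"hand":-0.4},{"dx":-20,"dy":45,"dz":0,"rx":0,"ry":0,"rz":0,"hand":-0.4}]' ;python3 -c "
from h import *
face((.562,.078),.040);face((.562,-.002),.040);face((.562,-.082),.040)
p,d=snap('top'); cv2.imwrite('pics/c10.png',cv2.resize(p[80:200,160:300],None,fx=5,fy=5)[...,::-1])
W=world('top',d); b=(W[...,2]>.265)&(W[...,2]<.31)&(abs(W[...,1])<.1)&(W[...,0]>.64)&(W[...,0]<.75);q=W[b];print(len(q),q.mean(0),q.min(0),q.max(0))
go()
"
```

```text
clock: 29.6
position: [0.4814, -0.2637, 0.1436]
tool_rot: [3.141, -0.001, -0.001]
force: [1.0, 0.2, 0.4]
grip_width: 0.0597
top 393 [148. 135. 116.] [0.56   0.0788] [0.5602 0.0789] [44.3 96.9] 0.2
scene 322 [131. 118. 103.] [0.5509 0.0764] [0.5503 0.0777] [44.1 76.7] -0.2
top 389 [149. 136. 117.] [ 0.5628 -0.0024] [ 0.5622 -0.0023] [44.2 97.1] -0.2
scene 367 [131. 118. 102.] [ 0.5548 -0.0057] [ 0.5599 -0.0035] [46.1 91.1] 0.0
top 387 [156. 144. 124.] [ 0.5602 -0.082 ] [ 0.5624 -0.0811] [ 42.3 100.1] 1.2
scene 517 [146. 131. 113.] [ 0.5652 -0.0844] [ 0.5636 -0.0834] [ 46.2 101.5] -0.3
340 [ 0.68751549 -0.00289528  0.28522406] [ 0.67851537 -0.08192419  0.26687723] [0.6973931  0.07765923 0.29224846]
t 29.95 at [ 0.483  -0.2608  0.143 ] rpy [-180.   -0.    0.] F [-0.4  0.3  0.5] w 0.0599 q [ 0.43  0.52 -0.06  1.88  0.04  0.75 -1.22]
turn tool rad [0. 0. 0.] rows>= 0.0
shift now  [0. 0. 0.] rows>= 0.0
shift after turn  [0. 0. 0.] rows>= 0.0
```

View pics/c10.png

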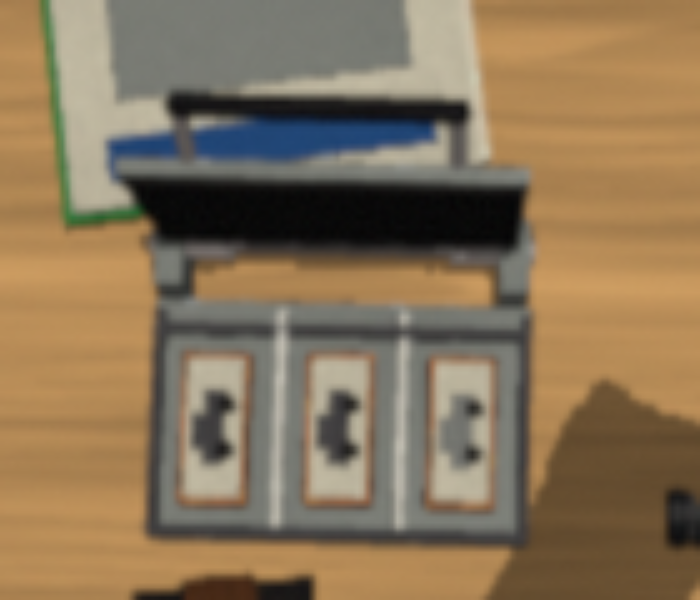

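```bash
python3 -m inch '[{"dx":0,"dy":0,"dz":-22,"rx":0,"ry":0,"rz":-0.143,"hand":-0.2},{"dx":0,"dy":0,"dz":-22,"rx":0,"ry":0,"rz":-0.143,"hand":-0.2},{"dx":0,"dy":0,"dz":-22,"rx":0,"ry":0,"rz":-0.143,"hand":-0.2},{"dx":0,"dy":0,"dz":-22,"rx":0,"ry":0,"rz":-0.143,"hand":-0.2},{"dx":0,"dy":0,"dz":-22,"rx":0,"ry":0,"rz":-0.143,"hand":-0.2},{"dx":0,"dy":0,"dz":-22,"rx":0,"ry":0,"rz":-0.143,"hand":-0.2},{"dx":0,"dy":0,"dz":-22,"rx":0,"ry":0,"rz":-0.143,"hand":-0.2},{"dx":0,"dy":0,"dz":-22,"rx":0,"ry":0,"rz":-0.143,"hand":-0.2},{"dx":0,"dy":0,"dz":-22,"rx":0,"ry":0,"rz":-0.143,"hand":-0.2},{"dx":0,"dy":0,"dz":-22,"rx":0,"ry":0,"rz":-0.143,"hand":-0.2}]' ; python3 -m inch '[{"dx":0,"dy":0,"dz":0,"rx":0,"ry":0,"rz":-0.143,"hand":-0.2},{"dx":0,"dy":0,"dz":0,"rx":0,"ry":0,"rz":0,"hand":-0.2}]'; python3 -c "
from h import *
go((.689,-.003,.36),90)
"
```

```text
clock: 30.95
position: [0.4828, -0.2607, 0.3639]
tool_rot: [3.142, -0.0, 1.437]
force: [-0.7, -1.0, -0.4]
grip_width: 0.051
clock: 31.15
position: [0.4829, -0.261, 0.3632]
tool_rot: [3.141, 0.0, 1.576]
force: [-0.6, -0.2, 0.3]
grip_width: 0.0513
t 31.15 at [ 0.4829 -0.261   0.3632] rpy [180.    0.   90.3] F [-0.6 -0.2  0.3] w 0.0513 q [ 0.71  0.31 -0.42  1.6   0.13  1.26  0.27]
turn tool rad [0.0007 0.0001 0.0057] rows>= 0.04
shift now  [256.8 207.6   3.3] rows>= 6.61
shift after turn  [258.  206.1   3.2] rows>= 6.61
```

```bash
python3 -m inch '[{"dx":37,"dy":29,"dz":0,"rx":0,"ry":0,"rz":0,"hand":-0.2},{"dx":37,"dy":29,"dz":0,"rx":0,"ry":0,"rz":0,"hand":-0.2},{"dx":37,"dy":29,"dz":0,"rx":0,"ry":0,"rz":0,"hand":-0.2},{"dx":37,"dy":30,"dz":0,"rx":0,"ry":0,"rz":0,"hand":-0.2},{"dx":37,"dy":30,"dz":0,"rx":0,"ry":0,"rz":0,"hand":-0.2},{"dx":36,"dy":30,"dz":0,"rx":0,"ry":0,"rz":0,"hand":-0.2},{"dx":36,"dy":30,"dz":0,"rx":0,"ry":0,"rz":0,"hand":-0.2},{"dx":0,"dy":0,"dz":20,"rx":0,"ry":0,"rz":0,"hand":-0.2},{"dx":0,"dy":0,"dz":20,"rx":0,"ry":0,"rz":0,"hand":-0.2},{"dx":0,"dy":0,"dz":0,"rx":0,"ry":0,"rz":0,"hand":-0.2}]' ; python3 -m inch '[{"dx":0,"dy":0,"dz":0,"rx":0,"ry":0,"rz":0,"hand":-0.2}]'; python3 -c "
from h import *
go((.689,-.003,.268),90);p,d=snap('scene');cv2.imwrite('pics/c11.png',cv2.resize(p[80:230,260:440],None,fx=4,fy=4)[...,::-1])
"
```

```text
clock: 32.15
position: [0.6879, -0.0038, 0.3195]
tool_rot: [-3.136, 0.0, 1.57]
force: [-0.2, 0.5, 0.2]
grip_width: 0.0513
clock: 32.25
position: [0.6889, -0.0044, 0.323]
tool_rot: [-3.141, 0.0, 1.57]
force: [0.4, 0.6, 0.4]
grip_width: 0.0514
t 32.25 at [ 0.6889 -0.0044  0.323 ] rpy [-180.    0.   90.] F [0.4 0.6 0.4] w 0.0514 q [ 0.19  0.59 -0.47  1.27  0.26  1.33 -0.27]
turn tool rad [-0.0007  0.0001 -0.0009] rows>= 0.01
shift now  [ 1.4  0.1 55. ] rows>= 1.1
shift after turn  [ 1.4  0.1 55. ] rows>= 1.1
```

View pics/c11.png

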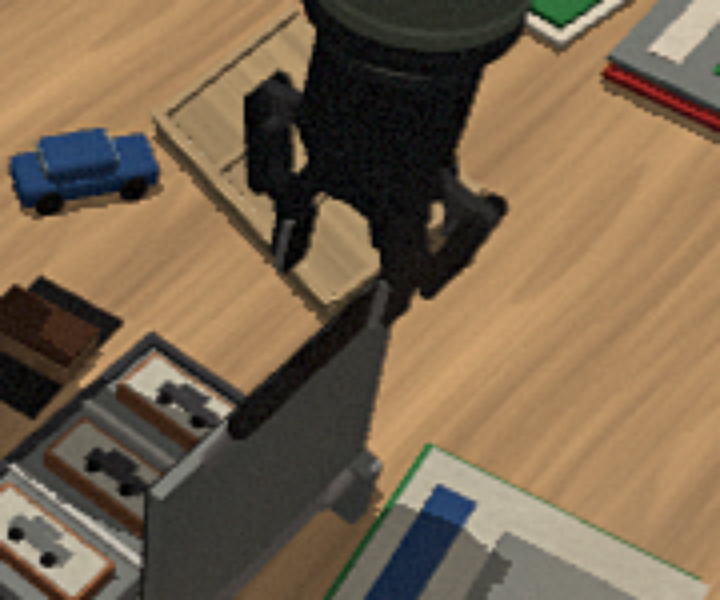

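```bash
python3 -m inch '[{"dx":1,"dy":0,"dz":15,"rx":0,"ry":0,"rz":0,"hand":-0.2},{"dx":0,"dy":0,"dz":15,"rx":0,"ry":0,"rz":0,"hand":-0.2},{"dx":0,"dy":0,"dz":15,"rx":0,"ry":0,"rz":0,"hand":-0.2},{"dx":0,"dy":0,"dz":13,"rx":0,"ry":0,"rz":0,"hand":-0.2},{"dx":0,"dy":0,"dz":0,"rx":0,"ry":0,"rz":0,"hand":-0.2},{"dx":0,"dy":0,"dz":0,"rx":0,"ry":0,"rz":0,"hand":-0.2}]' ; python3 -c "
from h import *
go((.689,-.003,.264),90);p,d=snap('scene');cv2.imwrite('pics/c12.png',cv2.resize(p[80:230,260:440],None,fx=4,fy=4)[...,::-1])
"
```

```text
clock: 32.9
position: [0.6891, -0.0039, 0.2649]
tool_rot: [-3.141, -0.0, 1.572]
force: [0.5, -0.1, 0.3]
grip_width: 0.0512
t 32.9 at [ 0.6891 -0.0039  0.2649] rpy [-180.   -0.   90.] F [ 0.5 -0.1  0.3] w 0.0512 q [ 0.19  0.63 -0.46  1.35  0.28  1.22 -0.29]
turn tool rad [-0.0001 -0.0002  0.0008] rows>= 0.01
shift now  [ 0.9 -0.1  0.9] rows>= 0.03
shift after turn  [ 0.9 -0.1  0.9] rows>= 0.03
```

View pics/c12.png

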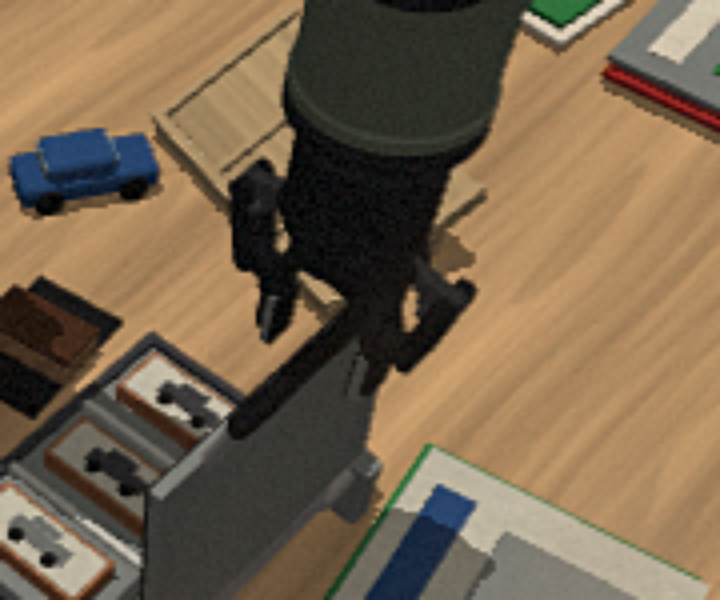

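```bash
python3 -m inch '[{"dx":0,"dy":0,"dz":0,"rx":0,"ry":0,"rz":0,"hand":0.2},{"dx":0,"dy":0,"dz":0,"rx":0,"ry":0,"rz":0,"hand":0.5},{"dx":0,"dy":0,"dz":0,"rx":0,"ry":0,"rz":0,"hand":0.9},{"dx":0,"dy":0,"dz":0,"rx":0,"ry":0,"rz":0,"hand":0.9},{"dx":0,"dy":0,"dz":0,"rx":0,"ry":0,"rz":0,"hand":0.9},{"dx":0,"dy":0,"dz":0,"rx":0,"ry":0,"rz":0,"hand":0.9}]' 40; python3 -c "
from h import *
go()"
```

```text
clock: 33.55
position: [0.6895, -0.0039, 0.2654]
tool_rot: [3.14, -0.0, 1.572]
force: [3.6, 0.2, 5.4]
grip_width: 0.0122
t 33.55 at [ 0.6895 -0.0039  0.2654] rpy [179.9  -0.   90. ] F [3.6 0.2 5.4] w 0.0122 q [ 0.19  0.63 -0.46  1.35  0.28  1.22 -0.29]
turn tool rad [0. 0. 0.] rows>= 0.0
shift now  [0. 0. 0.] rows>= 0.0
shift after turn  [0. 0. 0.] rows>= 0.0
```

```bash
cat > arc.py <<'E'
import numpy as np,sys
# deltas (dy=+x, dz=down) in mm along the circle from phi0 to phi1 in n steps
a,b,n=float(sys.argv[1]),float(sys.argv[2]),int(sys.argv[3])
f=np.radians(np.linspace(a,b,n+1)); P=np.round(np.c_[-231.4*np.cos(f),-231.4*np.sin(f)])
print((np.diff(P,axis=0)).astype(int).tolist())
E
python3 arc.py 92.1 6.2 27
```

```text
[[-12, 0], [-13, 0], [-13, 2], [-13, 2], [-12, 2], [-13, 4], [-12, 4], [-12, 5], [-11, 5], [-12, 6], [-11, 7], [-10, 7], [-10, 8], [-10, 8], [-9, 9], [-9, 10], [-8, 9], [-8, 11], [-7, 11], [-6, 11], [-6, 11], [-5, 12], [-5, 12], [-4, 12], [-3, 13], [-2, 12], [-2, 13]]
```

```bash
python3 -m inch '[{"dx":0,"dy":-12,"dz":0,"rx":0,"ry":0,"rz":0,"hand":0.9},{"dx":0,"dy":-13,"dz":0,"rx":0,"ry":0,"rz":0,"hand":0.9},{"dx":0,"dy":-13,"dz":2,"rx":0,"ry":0,"rz":0,"hand":0.9},{"dx":0,"dy":-13,"dz":2,"rx":0,"ry":0,"rz":0,"hand":0.9}]' 60; python3 -c "
from h import *
go()"
```

```text
clock: 33.95
position: [0.6385, -0.0039, 0.2617]
tool_rot: [3.139, -0.0, 1.572]
force: [5.2, 0.5, 3.2]
grip_width: 0.0119
t 33.95 at [ 0.6385 -0.0039  0.2617] rpy [179.8  -0.   90. ] F [5.2 0.5 3.2] w 0.0119 q [ 0.22  0.55 -0.48  1.51  0.27  1.14 -0.3 ]
turn tool rad [0. 0. 0.] rows>= 0.0
shift now  [0. 0. 0.] rows>= 0.0
shift after turn  [0. 0. 0.] rows>= 0.0
```

```bash
python3 -m inch '[{"dx":0,"dy":-12,"dz":2,"rx":0,"ry":0,"rz":0,"hand":0.9},{"dx":0,"dy":-13,"dz":4,"rx":0,"ry":0,"rz":0,"hand":0.9},{"dx":0,"dy":-12,"dz":4,"rx":0,"ry":0,"rz":0,"hand":0.9},{"dx":0,"dy":-12,"dz":5,"rx":0,"ry":0,"rz":0,"hand":0.9},{"dx":0,"dy":-11,"dz":5,"rx":0,"ry":0,"rz":0,"hand":0.9},{"dx":0,"dy":-12,"dz":6,"rx":0,"ry":0,"rz":0,"hand":0.9}]'; python3 -c "
from h import *
p,r,s=pose();v=p+[0,0,.015]-[.6808,0,.049];print(s['force'],np.hypot(v[0],v[2]),np.degrees(np.arctan2(v[2],-v[0])));p,d=snap('scene');cv2.imwrite('pics/c13.png',cv2.resize(p[80:230,220:400],None,fx=4,fy=4)[...,::-1])"
```

```text
clock: 34.55
position: [0.5667, -0.0039, 0.2353]
tool_rot: [3.139, -0.0, 1.572]
force: [10.6, 0.8, -5.6]
grip_width: 0.012
[10.61440424  0.82616068 -5.64135418] 0.2313374275934241 60.460148108977705
```

View pics/c13.png

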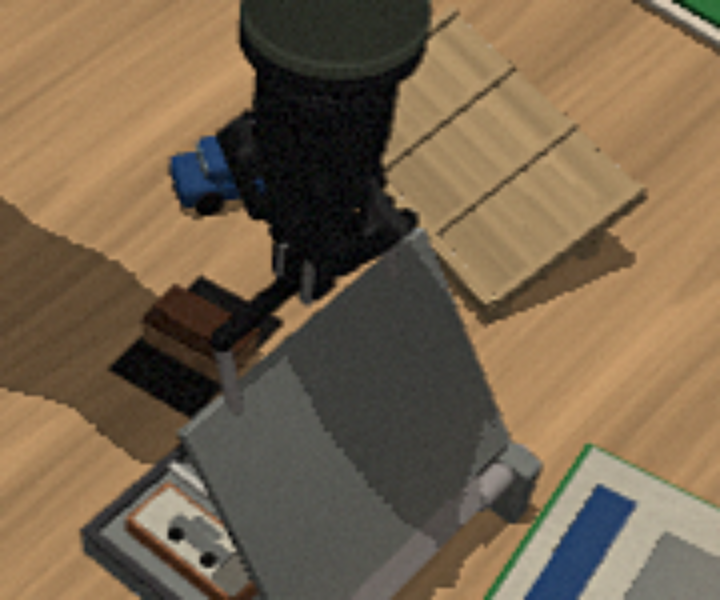

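```bash
python3 -m inch '[{"dx":0,"dy":-11,"dz":8,"rx":0,"ry":0,"rz":0,"hand":0.9},{"dx":0,"dy":-10,"dz":7,"rx":0,"ry":0,"rz":0,"hand":0.9},{"dx":0,"dy":-10,"dz":8,"rx":0,"ry":0,"rz":0,"hand":0.9},{"dx":0,"dy":-10,"dz":8,"rx":0,"ry":0,"rz":0,"hand":0.9},{"dx":0,"dy":-9,"dz":9,"rx":0,"ry":0,"rz":0,"hand":0.9},{"dx":0,"dy":-9,"dz":10,"rx":0,"ry":0,"rz":0,"hand":0.9},{"dx":0,"dy":-8,"dz":9,"rx":0,"ry":0,"rz":0,"hand":0.9}]'; python3 -c "
from h import *
p,r,s=pose();v=p+[0,0,.015]-[.6808,0,.049];print(p,s['force'],np.hypot(v[0],v[2]),np.degrees(np.arctan2(v[2],-v[0])))"
```

```text
clock: 35.3
position: [0.5003, -0.0039, 0.1763]
tool_rot: [3.138, -0.0, 1.572]
force: [15.2, 0.0, 0.6]
grip_width: 0.012
[ 0.50034261 -0.00393647  0.1763378 ] [15.24163118  0.01859683  0.6366453 ] 0.229836721052068 38.265008462695434
```

```bash
python3 arc.py 38.27 6.2 10; python3 -m inch '[{"dx":0,"dy":-6,"dz":10,"rx":0,"ry":0,"rz":0,"hand":0.9},{"dx":0,"dy":-7,"dz":11,"rx":0,"ry":0,"rz":0,"hand":0.9},{"dx":0,"dy":-6,"dz":11,"rx":0,"ry":0,"rz":0,"hand":0.9},{"dx":0,"dy":-6,"dz":11,"rx":0,"ry":0,"rz":0,"hand":0.9}]'; python3 -c "
from h import *
p,r,s=pose();v=p+[0,0,.015]-[.6808,0,.049];print(p,s['force'],np.hypot(v[0],v[2]),np.degrees(np.arctan2(v[2],-v[0])))"
```

```text
[[-7, 10], [-8, 11], [-6, 11], [-6, 12], [-5, 11], [-5, 13], [-4, 12], [-3, 12], [-2, 13], [-2, 13]]
clock: 35.7
position: [0.4742, -0.004, 0.1331]
tool_rot: [3.14, -0.0, 1.572]
force: [7.5, -1.5, 7.4]
grip_width: 0.0118
[ 0.47416657 -0.00398073  0.13305036] [ 7.53505093 -1.48593731  7.3685443 ] 0.22914700518977 25.610870661057135
```

```bash
python3 -m inch '[{"dx":0,"dy":-6,"dz":12,"rx":0,"ry":0,"rz":0,"hand":0.9},{"dx":0,"dy":-5,"dz":12,"rx":0,"ry":0,"rz":0,"hand":0.9},{"dx":0,"dy":-4,"dz":12,"rx":0,"ry":0,"rz":0,"hand":0.9},{"dx":0,"dy":-3,"dz":12,"rx":0,"ry":0,"rz":0,"hand":0.9},{"dx":0,"dy":-2,"dz":12,"rx":0,"ry":0,"rz":0,"hand":0.9}]'; python3 -c "
from h import *
p,r,s=pose();v=p+[0,0,.015]-[.6808,0,.049];print(p,s['force'],np.hypot(v[0],v[2]),np.degrees(np.arctan2(v[2],-v[0])))"
```

```text
clock: 36.2
position: [0.4548, -0.004, 0.0731]
tool_rot: [3.139, -0.0, 1.572]
force: [-0.8, 0.5, 10.5]
grip_width: 0.0119
[ 0.45480491 -0.00396851  0.07306648] [-0.75198889  0.54991345 10.48538355] 0.2293468359962576 9.807471544510168
```

```bash
python3 -m inch '[{"dx":0,"dy":-1,"dz":8,"rx":0,"ry":0,"rz":0,"hand":0.9},{"dx":0,"dy":-1,"dz":6,"rx":0,"ry":0,"rz":0,"hand":0.9},{"dx":0,"dy":0,"dz":3,"rx":0,"ry":0,"rz":0,"hand":0.9},{"dx":0,"dy":0,"dz":0,"rx":0,"ry":0,"rz":0,"hand":0.9}]'; python3 -c "
from h import *
p,r,s=pose();v=p+[0,0,.015]-[.6808,0,.049];print(p,s['force'],np.hypot(v[0],v[2]),np.degrees(np.arctan2(v[2],-v[0])))"
```

```text
clock: 36.6
position: [0.4524, -0.004, 0.056]
tool_rot: [3.141, -0.0, 1.572]
force: [-0.9, 0.3, 13.5]
grip_width: 0.0117
[ 0.45235798 -0.00397747  0.05595857] [-0.92239154  0.29561627 13.53567518] 0.2294949582660484 5.490582886201594
```

```bash
python3 -m inch '[{"dx":0,"dy":0,"dz":2,"rx":0,"ry":0,"rz":0,"hand":0.9},{"dx":0,"dy":0,"dz":0,"rx":0,"ry":0,"rz":0,"hand":0.9}]';python3 -m inch '[{"dx":0,"dy":0,"dz":2,"rx":0,"ry":0,"rz":0,"hand":0.9},{"dx":0,"dy":0,"dz":0,"rx":0,"ry":0,"rz":0,"hand":0.9}]'; python3 -c "
from h import *
p,d=snap('scene');cv2.imwrite('pics/c14.png',cv2.resize(p[130:280,210:390],None,fx=4,fy=4)[...,::-1])
W=world('scene',d); m=(W[...,0]>.55)&(W[...,0]<.66)&(abs(W[...,1])<.1)&(W[...,2]<.15);q=W[m];A=np.c_[q[:,:2],np.ones(len(q))];print('lid plane',np.linalg.lstsq(A,q[:,2],rcond=None)[0],np.median(q[:,2]))
bot.grab_frame('scene');print([(r['score'],r['centre']) for r in bot.tip_of('scene','lid_bar')])
"
```

```text
clock: 36.8
position: [0.4522, -0.004, 0.0542]
tool_rot: [3.141, 0.0, 1.572]
force: [-3.7, 0.2, 17.1]
grip_width: 0.0115
clock: 37.0
position: [0.452, -0.004, 0.0525]
tool_rot: [3.141, 0.0, 1.572]
force: [-5.8, 1.3, 28.7]
grip_width: 0.0118
lid plane [-0.02037586  0.00819048  0.06710683] 0.05531128532608265
[(0.79, [168.3, 261.9])]
```

View pics/c14.png

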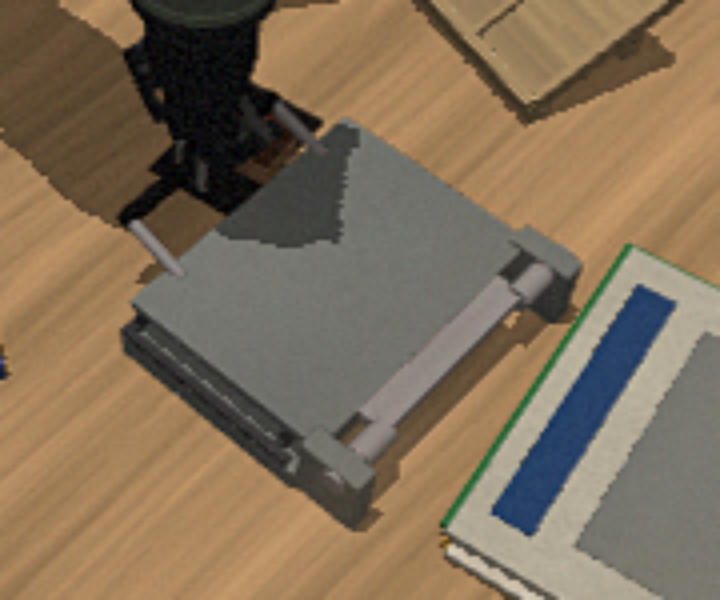

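```bash
python3 -c "
from h import *
p,d=snap('scene');W=world('scene',d)
def pl(W,x,y,z):
    m=(W[...,0]>x[0])&(W[...,0]<x[1])&(W[...,1]>y[0])&(W[...,1]<y[1])&(W[...,2]<z[1])&(W[...,2]>z[0]);q=W[m];A=np.c_[q[:,:2],np.ones(len(q))];k=np.linalg.lstsq(A,q[:,2],rcond=None)[0]
    r=q[:,2]-A@k;g=abs(r)<.006;k=np.linalg.lstsq(A[g],q[g,2],rcond=None)[0];print(k,k@[.58,0,1],g.sum())
pl(W,(.51,.655),(-.1,.1),(.03,.08))
pl(W,(.45,.70),(-.25,-.14),(-.01,.012))
W0=world('scene',np.load('scene0.npy'));pl(W0,(.5,.61),(-.11,-.05),(.015,.026))
p,r,s=pose();print(p,s['force'],s['clock'])
"
```

```text
[ 0.00498286 -0.00087706  0.05226583] 0.0551558889162024 3082
[-0.00037572 -0.0001273   0.00014107] -7.685265003385766e-05 3422
[-0.00177083  0.0012848   0.02298361] 0.02195652625397772 719
[ 0.45195387 -0.0040244   0.0525797 ] [-6.55280485  1.06006432 26.48067961] 37.2
```

```bash
python3 -m inch '[{"dx":0,"dy":0,"dz":0,"rx":0,"ry":0,"rz":0,"hand":0.9},{"dx":0,"dy":0,"dz":0,"rx":0,"ry":0,"rz":0,"hand":0.9},{"dx":0,"dy":0,"dz":0,"rx":0,"ry":0,"rz":0,"hand":0.9},{"dx":0,"dy":0,"dz":0,"rx":0,"ry":0,"rz":0,"hand":0.9},{"dx":0,"dy":0,"dz":0,"rx":0,"ry":0,"rz":0,"hand":0.9},{"dx":0,"dy":0,"dz":0,"rx":0,"ry":0,"rz":0,"hand":0.9},{"dx":0,"dy":0,"dz":0,"rx":0,"ry":0,"rz":0,"hand":0.9},{"dx":0,"dy":0,"dz":0,"rx":0,"ry":0,"rz":0,"hand":0.9},{"dx":0,"dy":0,"dz":0,"rx":0,"ry":0,"rz":0,"hand":0.9},{"dx":0,"dy":0,"dz":0,"rx":0,"ry":0,"rz":0,"hand":0.9}]';python3 -m inch '[{"dx":0,"dy":0,"dz":0,"rx":0,"ry":0,"rz":0,"hand":0.9},{"dx":0,"dy":0,"dz":0,"rx":0,"ry":0,"rz":0,"hand":0.9},{"dx":0,"dy":0,"dz":0,"rx":0,"ry":0,"rz":0,"hand":0.9},{"dx":0,"dy":0,"dz":0,"rx":0,"ry":0,"rz":0,"hand":0.9},{"dx":0,"dy":0,"dz":0,"rx":0,"ry":0,"rz":0,"hand":0.9},{"dx":0,"dy":0,"dz":0,"rx":0,"ry":0,"rz":0,"hand":0.9},{"dx":0,"dy":0,"dz":0,"rx":0,"ry":0,"rz":0,"hand":0.9},{"dx":0,"dy":0,"dz":0,"rx":0,"ry":0,"rz":0,"hand":0.9},{"dx":0,"dy":0,"dz":0,"rx":0,"ry":0,"rz":0,"hand":0.9},{"dx":0,"dy":0,"dz":0,"rx":0,"ry":0,"rz":0,"hand":0.9}]';python3 -m inch '[{"dx":0,"dy":0,"dz":0,"rx":0,"ry":0,"rz":0,"hand":0.9},{"dx":0,"dy":0,"dz":0,"rx":0,"ry":0,"rz":0,"hand":0.9},{"dx":0,"dy":0,"dz":0,"rx":0,"ry":0,"rz":0,"hand":0.9},{"dx":0,"dy":0,"dz":0,"rx":0,"ry":0,"rz":0,"hand":0.9},{"dx":0,"dy":0,"dz":0,"rx":0,"ry":0,"rz":0,"hand":0.9}]'
python3 arc.py 6.2 92.1 36
```

```text
clock: 38.2
position: [0.452, -0.004, 0.0526]
tool_rot: [3.141, 0.0, 1.572]
force: [-5.7, 1.2, 27.8]
grip_width: 0.0118
clock: 39.2
position: [0.452, -0.004, 0.0526]
tool_rot: [3.141, 0.0, 1.572]
force: [-5.5, 1.7, 27.3]
grip_width: 0.0116
clock: 39.7
position: [0.452, -0.004, 0.0526]
tool_rot: [3.141, 0.0, 1.572]
force: [-6.0, 0.8, 27.4]
grip_width: 0.0118
[[1, -10], [2, -9], [2, -9], [2, -10], [3, -9], [3, -9], [4, -9], [4, -9], [4, -8], [5, -9], [5, -8], [5, -8], [6, -8], [6, -8], [6, -7], [7, -7], [6, -7], [8, -6], [7, -6], [8, -6], [8, -6], [8, -5], [8, -5], [9, -4], [8, -4], [9, -4], [9, -3], [9, -3], [10, -3], [9, -2], [9, -2], [10, -1], [10, -1], [9, -1], [10, 0], [9, 0]]
```

```bash
python3 -m inch '[{"dx":0,"dy":1,"dz":-8,"rx":0,"ry":0,"rz":0,"hand":0.9},{"dx":0,"dy":2,"dz":-9,"rx":0,"ry":0,"rz":0,"hand":0.9},{"dx":0,"dy":2,"dz":-9,"rx":0,"ry":0,"rz":0,"hand":0.9},{"dx":0,"dy":2,"dz":-10,"rx":0,"ry":0,"rz":0,"hand":0.9},{"dx":0,"dy":3,"dz":-9,"rx":0,"ry":0,"rz":0,"hand":0.9},{"dx":0,"dy":3,"dz":-9,"rx":0,"ry":0,"rz":0,"hand":0.9}]'; python3 -c "
from h import *
p,r,s=pose();v=p+[0,0,.0195]-[.6808,0,.049];print(p,s['force'],np.hypot(v[0],v[2]),np.degrees(np.arctan2(v[2],-v[0])))"
```

```text
clock: 40.3
position: [0.4639, -0.0041, 0.1062]
tool_rot: [-3.139, 0.0, 1.572]
force: [-4.3, 1.1, 7.4]
grip_width: 0.012
[ 0.46392838 -0.00412818  0.10619905] [-4.26965809  1.05996282  7.39576834] 0.2300348754339738 19.47670549358853
```

```bash
python3 arc.py 19.5 92.1 30; python3 -m inch '[{"dx":0,"dy":4,"dz":-9,"rx":0,"ry":0,"rz":0,"hand":0.9},{"dx":0,"dy":4,"dz":-9,"rx":0,"ry":0,"rz":0,"hand":0.9},{"dx":0,"dy":4,"dz":-8,"rx":0,"ry":0,"rz":0,"hand":0.9},{"dx":0,"dy":5,"dz":-9,"rx":0,"ry":0,"rz":0,"hand":0.9},{"dx":0,"dy":5,"dz":-8,"rx":0,"ry":0,"rz":0,"hand":0.9},{"dx":0,"dy":5,"dz":-8,"rx":0,"ry":0,"rz":0,"hand":0.9},{"dx":0,"dy":6,"dz":-8,"rx":0,"ry":0,"rz":0,"hand":0.9}]'; python3 -c "
from h import *
p,r,s=pose();v=p+[0,0,.0195]-[.6808,0,.049];print(p,s['force'],np.hypot(v[0],v[2]),np.degrees(np.arctan2(v[2],-v[0])))"
```

```text
[[3, -9], [4, -9], [4, -9], [5, -9], [5, -8], [5, -8], [6, -8], [6, -8], [6, -8], [7, -7], [7, -7], [7, -6], [7, -7], [8, -6], [8, -5], [8, -6], [9, -5], [8, -4], [9, -5], [9, -3], [9, -4], [9, -3], [10, -3], [9, -2], [10, -2], [9, -1], [10, -1], [10, -1], [10, 0], [9, 0]]
clock: 41.0
position: [0.4935, -0.0041, 0.1646]
tool_rot: [-3.132, 0.002, 1.572]
force: [-32.7, 2.0, 28.8]
grip_width: 0.0118
[ 0.49349564 -0.0041248   0.16462715] [-32.70466852   1.98309262  28.79466132] 0.2309594551286182 35.807842739453854
```

```bash
python3 -m inch '[{"dx":0,"dy":-1.5,"dz":-1,"rx":0,"ry":0,"rz":0,"hand":0.9},{"dx":0,"dy":0,"dz":0,"rx":0,"ry":0,"rz":0,"hand":0.9}]'; python3 -c "
from h import *
p,r,s=pose();v=p+[0,0,.0195]-[.6808,0,.049];print(p,s['force'],np.hypot(v[0],v[2]),np.degrees(np.arctan2(v[2],-v[0])))"
```

```text
clock: 41.2
position: [0.4944, -0.0041, 0.1661]
tool_rot: [-3.138, 0.001, 1.572]
force: [-16.1, 1.3, 18.6]
grip_width: 0.0118
[ 0.49439426 -0.00410767  0.16606635] [-16.08269093   1.25713974  18.55282334] 0.23107892057309876 36.227605044838604
```

```bash
python3 -m inch '[{"dx":0,"dy":4,"dz":-8,"rx":0,"ry":0,"rz":0,"hand":0.9},{"dx":0,"dy":6,"dz":-8,"rx":0,"ry":0,"rz":0,"hand":0.9},{"dx":0,"dy":6,"dz":-8,"rx":0,"ry":0,"rz":0,"hand":0.9}]'; python3 -c "
from h import *
p,r,s=pose();v=p+[0,0,.0195]-[.6808,0,.049];print(p,s['force'],np.hypot(v[0],v[2]),np.degrees(np.arctan2(v[2],-v[0])))"
```

```text
clock: 41.5
position: [0.5145, -0.0041, 0.1907]
tool_rot: [3.138, -0.001, 1.572]
force: [22.7, -1.8, -15.1]
grip_width: 0.0118
[ 0.51451075 -0.00407316  0.19073485] [ 22.73975709  -1.78381792 -15.09846912] 0.23162208756463193 44.1158735573271
```

```bash
python3 - <<'E'
import numpy as np
f=np.radians(np.linspace(44.1,92.1,21));P=np.c_[-231.4*np.cos(f),-231.4*np.sin(f)];P=np.round(P*2)/2
print(np.diff(P,axis=0).tolist())
E
python3 -m inch '[{"dx":0,"dy":8,"dz":-6,"rx":0,"ry":0,"rz":0,"hand":0.9},{"dx":0,"dy":7,"dz":-6.5,"rx":0,"ry":0,"rz":0,"hand":0.9},{"dx":0,"dy":7.5,"dz":-6.5,"rx":0,"ry":0,"rz":0,"hand":0.9}]'; python3 -c "
from h import *
p,r,s=pose();v=p+[0,0,.0195]-[.6808,0,.049];print(p,s['force'],np.hypot(v[0],v[2]),np.degrees(np.arctan2(v[2],-v[0])))"
```

```text
[[6.5, -7.0], [7.5, -6.5], [7.5, -6.0], [7.5, -6.0], [8.0, -5.5], [8.0, -5.5], [8.5, -4.5], [8.5, -4.5], [9.0, -4.5], [8.5, -3.5], [9.5, -3.5], [9.0, -3.0], [9.5, -3.0], [9.0, -2.0], [9.5, -2.0], [10.0, -1.5], [9.5, -1.0], [9.5, -0.5], [10.0, -0.5], [9.5, 0.5]]
clock: 41.8
position: [0.5357, -0.0041, 0.2096]
tool_rot: [3.141, -0.0, 1.572]
force: [3.6, -0.2, 0.6]
grip_width: 0.0118
[ 0.53565224 -0.00409063  0.20956574] [ 3.62705496 -0.1807869   0.63481288] 0.23128238675615376 51.128337290101996
```

Forces small now; continue.

```bash
python3 -m inch '[{"dx":0,"dy":7.5,"dz":-6,"rx":0,"ry":0,"rz":0,"hand":0.9},{"dx":0,"dy":8,"dz":-5.5,"rx":0,"ry":0,"rz":0,"hand":0.9},{"dx":0,"dy":8,"dz":-5.5,"rx":0,"ry":0,"rz":0,"hand":0.9},{"dx":0,"dy":8.5,"dz":-5,"rx":0,"ry":0,"rz":0,"hand":0.9},{"dx":0,"dy":8.5,"dz":-4.5,"rx":0,"ry":0,"rz":0,"hand":0.9}]'; python3 -c "
from h import *
p,r,s=pose();v=p+[0,0,.0195]-[.6808,0,.049];print(p,s['force'],np.hypot(v[0],v[2]),np.degrees(np.arctan2(v[2],-v[0])))
f=np.radians(np.linspace(np.degrees(np.arctan2(v[2],-v[0])),93.5,14));P=np.c_[-231.4*np.cos(f),-231.4*np.sin(f)];P=np.round(P*2)/2
print(np.diff(P,axis=0).tolist())"
```

```text
clock: 42.3
position: [0.5759, -0.0041, 0.2359]
tool_rot: [-3.141, 0.0, 1.572]
force: [-2.2, -0.5, 7.3]
grip_width: 0.0115
[ 0.57590644 -0.00413657  0.23593001] [-2.20839417 -0.5085038   7.2640897 ] 0.2315513035773664 63.06344804811298
[[8.5, -4.0], [9.0, -3.5], [8.5, -3.5], [9.0, -3.0], [9.0, -3.0], [9.5, -2.0], [9.0, -2.0], [9.5, -1.5], [9.5, -1.0], [9.5, -1.0], [9.0, -0.5], [9.5, 0.0], [9.5, 0.5]]
```

```bash
python3 -m inch '[{"dx":0,"dy":8.5,"dz":-4.5,"rx":0,"ry":0,"rz":0,"hand":0.9},{"dx":0,"dy":9,"dz":-4,"rx":0,"ry":0,"rz":0,"hand":0.9},{"dx":0,"dy":8.5,"dz":-3.5,"rx":0,"ry":0,"rz":0,"hand":0.9},{"dx":0,"dy":9,"dz":-3,"rx":0,"ry":0,"rz":0,"hand":0.9},{"dx":0,"dy":9,"dz":-3,"rx":0,"ry":0,"rz":0,"hand":0.9},{"dx":0,"dy":9.5,"dz":-2,"rx":0,"ry":0,"rz":0,"hand":0.9},{"dx":0,"dy":9,"dz":-2,"rx":0,"ry":0,"rz":0,"hand":0.9}]'; python3 -c "
from h import *
p,r,s=pose();v=p+[0,0,.0195]-[.6808,0,.049];print(p,s['force'],np.hypot(v[0],v[2]),np.degrees(np.arctan2(v[2],-v[0])))
f=np.radians(np.linspace(np.degrees(np.arctan2(v[2],-v[0])),92.1,6));P=np.c_[-231.4*np.cos(f),-231.4*np.sin(f)];P=np.round(P*2)/2
print(np.diff(P,axis=0).tolist())"
```

```text
clock: 43.0
position: [0.6389, -0.004, 0.2576]
tool_rot: [3.141, 0.0, 1.572]
force: [1.8, -0.8, 2.1]
grip_width: 0.012
[ 0.63888179 -0.00402666  0.25763899] [ 1.81251987 -0.81635286  2.11303105] 0.23195804163744838 79.58861282381916
[[10.0, -1.5], [10.0, -1.5], [10.5, -0.5], [10.0, -0.5], [10.0, 0.5]]
```

```bash
python3 -m inch '[{"dx":0,"dy":9,"dz":-1.5,"rx":0,"ry":0,"rz":0,"hand":0.9},{"dx":0,"dy":9,"dz":-1,"rx":0,"ry":0,"rz":0,"hand":0.9},{"dx":0,"dy":9,"dz":-0.5,"rx":0,"ry":0,"rz":0,"hand":0.9},{"dx":0,"dy":9,"dz":-0.5,"rx":0,"ry":0,"rz":0,"hand":0.9},{"dx":0,"dy":7,"dz":0,"rx":0,"ry":0,"rz":0,"hand":0.9},{"dx":0,"dy":5,"dz":0,"rx":0,"ry":0,"rz":0,"hand":0.9},{"dx":0,"dy":0,"dz":0,"rx":0,"ry":0,"rz":0,"hand":0.9}]'; python3 -c "
from h import *
go((.689,0,.26))"
```

```text
clock: 43.7
position: [0.6864, -0.004, 0.2605]
tool_rot: [-3.141, 0.0, 1.572]
force: [0.8, -2.3, 0.1]
grip_width: 0.0115
t 43.7 at [ 0.6864 -0.004   0.2605] rpy [-180.    0.   90.] F [ 0.8 -2.3  0.1] w 0.0115 q [ 0.2   0.63 -0.47  1.37  0.29  1.21 -0.29]
turn tool rad [0. 0. 0.] rows>= 0.0
shift now  [4.  2.6 0.5] rows>= 0.1
shift after turn  [4.  2.6 0.5] rows>= 0.1
```

```bash
python3 -m inch '[{"dx":0,"dy":3,"dz":0,"rx":0,"ry":0,"rz":0,"hand":0.9},{"dx":0,"dy":2,"dz":0,"rx":0,"ry":0,"rz":0,"hand":0.9},{"dx":0,"dy":0,"dz":0,"rx":0,"ry":0,"rz":0,"hand":0.9}]'; python3 -c "
from h import *
go((.689,0,.26))"
```

```text
clock: 44.0
position: [0.6907, -0.004, 0.2604]
tool_rot: [-3.14, 0.0, 1.572]
force: [-0.6, -2.3, -5.2]
grip_width: 0.0118
t 44.0 at [ 0.6907 -0.004   0.2604] rpy [-179.9    0.    90.1] F [-0.6 -2.3 -5.2] w 0.0118 q [ 0.19  0.64 -0.46  1.35  0.29  1.22 -0.29]
turn tool rad [0. 0. 0.] rows>= 0.0
shift now  [ 4.  -1.7  0.4] rows>= 0.09
shift after turn  [ 4.  -1.7  0.4] rows>= 0.09
```

```bash
python3 -m inch '[{"dx":0,"dy":1.5,"dz":0,"rx":0,"ry":0,"rz":0,"hand":0.9},{"dx":0,"dy":0,"dz":0,"rx":0,"ry":0,"rz":0,"hand":0.9}]'; python3 -c "
from h import *
go((.689,0,.26))"
```

```text
clock: 44.2
position: [0.6913, -0.004, 0.2604]
tool_rot: [-3.139, 0.0, 1.572]
force: [-8.7, -1.5, -1.0]
grip_width: 0.0114
t 44.2 at [ 0.6913 -0.004   0.2604] rpy [-179.8    0.    90.1] F [-8.7 -1.5 -1. ] w 0.0114 q [ 0.19  0.64 -0.46  1.35  0.29  1.22 -0.29]
turn tool rad [0. 0. 0.] rows>= 0.0
shift now  [ 4.  -2.3  0.4] rows>= 0.09
shift after turn  [ 4.  -2.3  0.4] rows>= 0.09
```

```bash
python3 -m inch '[{"dx":0,"dy":-1.5,"dz":0,"rx":0,"ry":0,"rz":0,"hand":0.9},{"dx":0,"dy":0,"dz":0,"rx":0,"ry":0,"rz":0,"hand":0.6},{"dx":0,"dy":0,"dz":0,"rx":0,"ry":0,"rz":0,"hand":0.3},{"dx":0,"dy":0,"dz":0,"rx":0,"ry":0,"rz":0,"hand":-0.2},{"dx":0,"dy":0,"dz":0,"rx":0,"ry":0,"rz":0,"hand":-0.2},{"dx":0,"dy":0,"dz":-10,"rx":0,"ry":0,"rz":0,"hand":-0.2},{"dx":0,"dy":0,"dz":-40,"rx":0,"ry":0,"rz":0,"hand":-0.2},{"dx":0,"dy":0,"dz":-40,"rx":0,"ry":0,"rz":0,"hand":-0.2},{"dx":-40,"dy":-25,"dz":0,"rx":0,"ry":0,"rz":0.1,"hand":-0.2},{"dx":-40,"dy":-25,"dz":0,"rx":0,"ry":0,"rz":0.1,"hand":-0.2}]'; python3 -m inch '[{"dx":-40,"dy":-25,"dz":0,"rx":0,"ry":0,"rz":0.14,"hand":-0.4},{"dx":-35,"dy":-25,"dz":0,"rx":0,"ry":0,"rz":0.14,"hand":-0.4},{"dx":-20,"dy":-25,"dz":0,"rx":0,"ry":0,"rz":0.14,"hand":-0.4},{"dx":0,"dy":0,"dz":15,"rx":0,"ry":0,"rz":0.14,"hand":-0.4},{"dx":0,"dy":0,"dz":20,"rx":0,"ry":0,"rz":0.14,"hand":-0.4},{"dx":0,"dy":0,"dz":20,"rx":0,"ry":0,"rz":0.14,"hand":-0.4},{"dx":0,"dy":0,"dz":20,"rx":0,"ry":0,"rz":0.14,"hand":-0.4},{"dx":0,"dy":0,"dz":20,"rx":0,"ry":0,"rz":0.14,"hand":-0.4},{"dx":0,"dy":0,"dz":20,"rx":0,"ry":0,"rz":0.14,"hand":-0.4},{"dx":0,"dy":0,"dz":20,"rx":0,"ry":0,"rz":0.1,"hand":-0.4}]'; python3 -c "
from h import *
face((.562,.078),.040);face((.562,-.002),.040);face((.562,-.082),.040)
p,d=snap('top','t15')
W=world('top',d); b=(W[...,2]>.265)&(W[...,2]<.31)&(abs(W[...,1])<.1)&(W[...,0]>.60)&(W[...,0]<.75);q=W[b];print(len(q),q.mean(0),q.min(0),q.max(0))
go((.562,.078,.17),0)
"
```

```text
clock: 45.2
position: [0.6373, -0.0813, 0.3522]
tool_rot: [3.139, -0.001, 1.37]
force: [0.7, -2.1, -0.6]
grip_width: 0.0512
clock: 46.2
position: [0.5386, -0.1463, 0.2159]
tool_rot: [3.141, -0.001, 0.006]
force: [0.2, 0.7, -0.1]
grip_width: 0.0603
top 388 [145. 131. 113.] [0.5592 0.0785] [0.5604 0.0791] [44.7 97.1] 0.0
scene 327 [135. 121. 105.] [0.5509 0.0761] [0.5501 0.0774] [47.  75.3] -0.1
top 381 [143. 131. 113.] [ 0.5638 -0.0024] [ 0.5622 -0.0023] [44.  97.2] -0.2
scene 374 [130. 118. 103.] [ 0.5546 -0.0058] [ 0.5592 -0.0036] [45.7 91.2] 1.0
top 203 [88. 81. 70.] [ 0.5564 -0.0716] [ 0.5624 -0.0729] [ 26.1 100.3] 1.3
scene 517 [89. 79. 68.] [ 0.5652 -0.0845] [ 0.5635 -0.0836] [ 45.7 100.7] -0.6
338 [ 0.68753876 -0.00230177  0.28519896] [ 0.67809088 -0.08191994  0.26552472] [0.69633628 0.07786874 0.29194682]
t 46.55 at [ 0.5388 -0.1466  0.2171] rpy [ 1.8e+02 -1.0e-01  8.0e-01] F [ 1.  -0.4  0.2] w 0.0602 q [ 0.28  0.43 -0.16  1.79  0.08  0.92 -1.48]
turn tool rad [ 0.0002 -0.0018  0.0137] rows>= 0.09
shift now  [  26.2 -224.3   47.1] rows>= 4.61
shift after turn  [  23.2 -224.6   47.1] rows>= 4.61
```

View pics/t15.png

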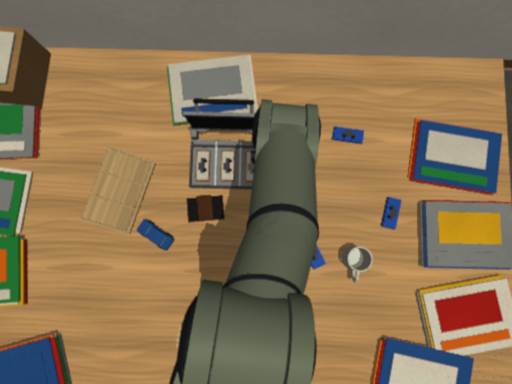

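```bash
python3 -m inch '[{"dx":12,"dy":-32,"dz":0,"rx":0,"ry":0,"rz":0.013,"hand":-0.4},{"dx":12,"dy":-32,"dz":30,"rx":0,"ry":0,"rz":0,"hand":-0.4},{"dx":0,"dy":0,"dz":40,"rx":0,"ry":0,"rz":0,"hand":-0.4},{"dx":0,"dy":0,"dz":40,"rx":0,"ry":0,"rz":0,"hand":-0.4},{"dx":0,"dy":0,"dz":40,"rx":0,"ry":0,"rz":0,"hand":-0.4},{"dx":0,"dy":0,"dz":0,"rx":0,"ry":0,"rz":0,"hand":-0.4},{"dx":0,"dy":0,"dz":0,"rx":0,"ry":0,"rz":0,"hand":-0.4}]';python3 -c "
from h import *
go((.5625,-.0822,.027),0)
"
```

```text
clock: 47.25
position: [0.5623, -0.0824, 0.067]
tool_rot: [-3.141, -0.0, -0.001]
force: [-0.4, 0.1, 0.7]
grip_width: 0.06
t 47.25 at [ 0.5623 -0.0824  0.067 ] rpy [-180.   -0.   -0.] F [-0.4  0.1  0.7] w 0.06 q [ 0.14  0.66 -0.14  1.87  0.15  0.63 -1.66]
turn tool rad [-0.0001 -0.0002 -0.0007] rows>= 0.0
shift now  [ 0.2 -0.2 40. ] rows>= 0.8
shift after turn  [ 0.2 -0.2 40. ] rows>= 0.8
```

```bash
cat > rack.py <<'E'
from h import *
yaw=np.radians(72.9); a=np.radians(25)
L=np.array([.4556,.2837,.020]); up=np.array([np.cos(yaw),np.sin(yaw),0])
X=np.cos(a)*up+np.sin(a)*np.array([0,0,1]); Y=np.array([-np.sin(yaw),np.cos(yaw),0]); Z=np.cross(X,Y)
ROT=R.from_matrix(np.c_[X,-Y,-Z])
def P(x,y,z): return L+(X*x+Y*y+Z*z)/1000
def loc(p): d=(np.asarray(p)-L)*1000; return np.stack([d@X,d@Y,d@Z],-1)
E
python3 -m inch '[{"dx":0,"dy":0,"dz":15,"rx":0,"ry":0,"rz":0,"hand":-0.4},{"dx":0,"dy":0,"dz":15,"rx":0,"ry":0,"rz":0,"hand":-0.4},{"dx":0,"dy":0,"dz":10,"rx":0,"ry":0,"rz":0,"hand":-0.4},{"dx":0,"dy":0,"dz":0,"rx":0,"ry":0,"rz":0,"hand":-0.4},{"dx":0,"dy":0,"dz":0,"rx":0,"ry":0,"rz":0,"hand":0.4},{"dx":0,"dy":0,"dz":0,"rx":0,"ry":0,"rz":0,"hand":0.4},{"dx":0,"dy":0,"dz":0,"rx":0,"ry":0,"rz":0,"hand":0.4},{"dx":0,"dy":0,"dz":0,"rx":0,"ry":0,"rz":0,"hand":0.4}]' 40;  python3 -c "
from h import *
go()"; python3 -m inch '[{"dx":0,"dy":0,"dz":-15,"rx":0,"ry":0,"rz":0,"hand":0.4},{"dx":0,"dy":0,"dz":-40,"rx":0,"ry":0,"rz":0,"hand":0.4},{"dx":0,"dy":0,"dz":-40,"rx":0,"ry":0,"rz":0,"hand":0.4},{"dx":-20,"dy":0,"dz":-40,"rx":0,"ry":0,"rz":0,"hand":0.4},{"dx":-20,"dy":0,"dz":-30,"rx":0,"ry":0,"rz":0,"hand":0.4},{"dx":0,"dy":0,"dz":0,"rx":0,"ry":0,"rz":0,"hand":0.4}]';  python3 -c "
from rack import *
# residuals of rack face in both cams, in rack frame
for n in('top','scene'):
    p,d=snap(n);W=world(n,d);l=loc(W)
    f=(l[...,0]>10)&(l[...,0]<130)&(abs(l[...,2])<15)
    for y in(-80,0,80):
        m=f&(abs(l[...,1]-y)<28);print(n,y,m.sum(),'z med',np.median(l[m][:,2]).round(1) if m.sum() else None)
    m=(abs(l[...,1])<115)&(l[...,0]<25)&(l[...,0]>-25)&(abs(l[...,2])<25)
    q=l[m]; 
    for x in range(-20,20,3):
        g=(q[:,0]>=x)&(q[:,0]<x+3); print(x,g.sum(),np.median(q[g][:,2]).round(1) if g.sum() else '',end=' | ')
    print()
    e=(l[...,0]>20)&(l[...,0]<130)&(abs(l[...,2])<15)&(abs(l[...,1])<135); q=l[e]; print('y range',np.percentile(q[:,1],[.3,99.7]))
    t=(abs(l[...,1])<115)&(abs(l[...,2])<12)&(l[...,0]<170)&(l[...,0]>0); print('x max',np.percentile(l[t][:,0],[99.,99.7]))
go(P(60,80,100),rot=ROT)"
```

```text
clock: 48.05
position: [0.5621, -0.0824, 0.0262]
tool_rot: [3.142, -0.001, -0.001]
force: [-0.1, -0.8, 3.1]
grip_width: 0.0432
t 48.05 at [ 0.5621 -0.0824  0.0262] rpy [ 1.8e+02 -0.0e+00 -1.0e-01] F [-0.1 -0.8  3.1] w 0.0432 q [ 0.13  0.73 -0.13  1.88  0.16  0.55 -1.68]
turn tool rad [0. 0. 0.] rows>= 0.0
shift now  [0. 0. 0.] rows>= 0.0
shift after turn  [0. 0. 0.] rows>= 0.0
clock: 48.65
position: [0.5216, -0.0827, 0.1957]
tool_rot: [3.141, -0.005, -0.002]
force: [0.5, 0.1, -1.7]
grip_width: 0.0433
top -80 685 z med 0.1
top 0 692 z med 0.2
top 80 710 z med 0.1
-20 74 -12.4 | -17 63 -13.9 | -14 60 -14.1 | -11 0  | -8 62 11.9 | -5 64 11.7 | -2 74 12.1 | 1 103 3.3 | 4 65 -0.1 | 7 61 0.4 | 10 64 0.8 | 13 74 1.0 | 16 65 0.5 | 19 70 0.4 | 
y range [-123.48041086  124.88471116]
x max [141.14498616 141.97037889]
scene -80 599 z med -1.0
scene 0 547 z med -1.0
scene 80 503 z med -0.9
-20 49 -13.7 | -17 45 -15.1 | -14 63 -17.5 | -11 138 -4.1 | -8 52 10.7 | -5 58 10.9 | -2 49 11.1 | 1 28 1.6 | 4 53 -1.0 | 7 58 -1.2 | 10 52 -1.0 | 13 60 -0.6 | 16 56 -1.1 | 19 48 -0.6 | 
y range [-126.26825318  123.90590381]
x max [139.43133796 140.50553282]
t 48.75 at [ 0.5221 -0.0824  0.1922] rpy [ 1.8e+02 -1.0e-01 -1.0e-01] F [ 0.2  0.3 -1.1] w 0.0431 q [ 0.18  0.42 -0.18  1.89  0.1   0.84 -1.62]
turn tool rad [ 0.2793  0.3737 -1.2519] rows>= 8.91
shift now  [-140.1 -401.    55.8] rows>= 8.57
shift after turn  [ 286.6 -251.2  195.7] rows>= 8.57
```

```bash
cat >> h.py <<'E'
def rows(pos,rot,n):
    """equal world steps with tool turning evenly; prints tool-frame rows"""
    p,r,s=pose(); rv=(r.inv()*rot).as_rotvec()/n; d=(np.array(pos)-p)*1000/n; Q=r
    for i in range(n):
        print(np.round(Q.inv().apply(d)).astype(int).tolist(),end=" "); Q=Q*R.from_rotvec(rv)
    print("turn/row",rv.round(3))
E
python3 -c "
from rack import *
t=P(56,80,60); print(t); t[2]=.19
rows(t,R.from_euler('xyz',[np.pi,0,yaw]),9)"
```

```text
[0.38660405 0.33149668 0.09804509]
[-15, -46, 0] [-8, -48, 0] [-2, -48, 0] [5, -48, 0] [12, -47, 0] [18, -45, 0] [25, -42, 0] [30, -38, 0] [35, -33, 0] turn/row [ 0.    -0.    -0.142]
```

```bash
python3 -m inch '[{"dx":-15,"dy":-46,"dz":0,"rx":0,"ry":0,"rz":-0.142,"hand":0.4},{"dx":-8,"dy":-48,"dz":0,"rx":0,"ry":0,"rz":-0.142,"hand":0.4},{"dx":-2,"dy":-48,"dz":0,"rx":0,"ry":0,"rz":-0.142,"hand":0.4},{"dx":5,"dy":-48,"dz":0,"rx":0,"ry":0,"rz":-0.142,"hand":0.4},{"dx":12,"dy":-47,"dz":0,"rx":0,"ry":0,"rz":-0.142,"hand":0.4},{"dx":18,"dy":-45,"dz":0,"rx":0,"ry":0,"rz":-0.142,"hand":0.4},{"dx":25,"dy":-42,"dz":0,"rx":0,"ry":0,"rz":-0.142,"hand":0.4},{"dx":30,"dy":-38,"dz":0,"rx":0,"ry":0,"rz":-0.142,"hand":0.4},{"dx":35,"dy":-33,"dz":0,"rx":0,"ry":0,"rz":-0.142,"hand":0.4},{"dx":0,"dy":0,"dz":0,"rx":0,"ry":0,"rz":0,"hand":0.4}]';python3 -c "
from rack import *
go(P(56,80,60),rot=ROT)"
```

```text
clock: 49.75
position: [0.3822, 0.3375, 0.1903]
tool_rot: [-3.138, -0.002, 1.289]
force: [0.4, -1.3, 0.5]
grip_width: 0.0431
t 49.75 at [0.3822 0.3375 0.1903] rpy [-1.798e+02 -1.000e-01  7.390e+01] F [ 0.4 -1.3  0.5] w 0.0431 q [-0.39  0.45 -0.59  1.92  0.32  0.87 -1.42]
turn tool rad [-0.0069  0.4341  0.016 ] rows>= 2.9
shift now  [-4.8  6.2 92.2] rows>= 1.85
shift after turn  [-43.    6.   81.7] rows>= 1.85
```

```bash
python3 -m inch '[{"dx":0,"dy":0,"dz":0,"rx":0,"ry":0.145,"rz":0,"hand":0.4},{"dx":0,"dy":0,"dz":0,"rx":0,"ry":0.145,"rz":0,"hand":0.4},{"dx":0,"dy":0,"dz":0,"rx":0,"ry":0.145,"rz":0,"hand":0.4},{"dx":0,"dy":0,"dz":0,"rx":0,"ry":0,"rz":0,"hand":0.4},{"dx":0,"dy":0,"dz":0,"rx":0,"ry":0,"rz":0,"hand":0.4}]';python3 -c "
from rack import *
go(P(56,80,60),rot=ROT)"
```

```text
clock: 50.25
position: [0.3853, 0.3311, 0.1898]
tool_rot: [-3.137, -0.413, 1.274]
force: [0.5, 1.1, -0.5]
grip_width: 0.0428
t 50.25 at [0.3853 0.3311 0.1898] rpy [-179.7  -23.7   73. ] F [ 0.5  1.1 -0.5] w 0.0428 q [-0.03  0.37 -0.78  2.19  0.13  0.33 -1.14]
turn tool rad [-0.0052  0.0229  0.0018] rows>= 0.16
shift now  [-36.2   1.5  84.3] rows>= 1.84
shift after turn  [-38.1   1.1  83.5] rows>= 1.84
```

```bash
python3 -m inch '[{"dx":-19,"dy":0,"dz":20,"rx":0,"ry":0.023,"rz":0,"hand":0.4},{"dx":-19,"dy":1,"dz":20,"rx":0,"ry":0,"rz":0,"hand":0.4},{"dx":0,"dy":0,"dz":20,"rx":0,"ry":0,"rz":0,"hand":0.4},{"dx":0,"dy":0,"dz":0,"rx":0,"ry":0,"rz":0,"hand":0.4},{"dx":0,"dy":0,"dz":0,"rx":0,"ry":0,"rz":0,"hand":0.4}]';python3 -c "
from rack import *
go(P(56,80,60),rot=ROT);print(loc(pose()[0]))"
```

```text
clock: 50.75
position: [0.3825, 0.3199, 0.132]
tool_rot: [-3.14, -0.433, 1.279]
force: [0.3, 0.2, -0.3]
grip_width: 0.0433
t 50.75 at [0.3825 0.3199 0.132 ] rpy [-179.9  -24.8   73.3] F [ 0.3  0.2 -0.3] w 0.0433 q [-0.04  0.49 -0.77  2.27  0.57  0.17 -1.52]
turn tool rad [-0.0038  0.0032  0.0056] rows>= 0.05
shift now  [-3.1  0.6 36. ] rows>= 0.72
shift after turn  [-3.2  0.5 36. ] rows>= 0.72
[59.18858894 80.46141895 96.00216659]
```

```bash
python3 -m inch '[{"dx":-3,"dy":0,"dz":15,"rx":0,"ry":0,"rz":0,"hand":0.4},{"dx":0,"dy":0,"dz":15,"rx":0,"ry":0,"rz":0,"hand":0.4},{"dx":0,"dy":0,"dz":0,"rx":0,"ry":0,"rz":0,"hand":0.4}]';python3 -c "
from rack import *
go(P(56,80,60),rot=ROT);print(loc(pose()[0]))"
```

```text
clock: 51.05
position: [0.3853, 0.3262, 0.1094]
tool_rot: [3.141, -0.431, 1.278]
force: [-1.0, 0.7, -0.5]
grip_width: 0.0431
t 51.05 at [0.3853 0.3262 0.1094] rpy [180.  -24.7  73.2] F [-1.   0.7 -0.5] w 0.0431 q [-0.05  0.55 -0.78  2.27  1.    0.16 -1.94]
turn tool rad [-0.0019  0.0054  0.0054] rows>= 0.05
shift now  [ 0.2 -0.3 12.6] rows>= 0.25
shift after turn  [ 0.1 -0.3 12.6] rows>= 0.25
[55.85437008 79.67411561 72.63981455]
```

```bash
python3 -m inch '[{"dx":0,"dy":0,"dz":-15,"rx":0,"ry":0,"rz":0,"hand":0.4},{"dx":0,"dy":0,"dz":-15,"rx":0,"ry":0,"rz":0,"hand":0.4},{"dx":0,"dy":30,"dz":0,"rx":0,"ry":0,"rz":0,"hand":0.4},{"dx":0,"dy":40,"dz":0,"rx":0,"ry":0,"rz":0,"hand":0.4},{"dx":0,"dy":45,"dz":0,"rx":0,"ry":0,"rz":0,"hand":0.4},{"dx":0,"dy":45,"dz":0,"rx":0,"ry":0,"rz":0,"hand":0.4},{"dx":0,"dy":0,"dz":0,"rx":0,"ry":0,"rz":0,"hand":0.4}]';python3 -c "
from rack import *
go(P(55,-80,40),rot=ROT);print(loc(pose()[0]),pose()[2]['qpos'][5])"
```

```text
clock: 51.75
position: [0.5384, 0.2651, 0.1373]
tool_rot: [-3.137, -0.433, 1.272]
force: [-2.0, 0.8, -0.7]
grip_width: 0.0429
t 51.75 at [0.5384 0.2651 0.1373] rpy [-179.7  -24.8   72.9] F [-2.   0.8 -0.7] w 0.0429 q [ 0.39  0.8  -1.12  1.95  0.78  0.56 -1.38]
turn tool rad [-0.0043  0.0031 -0.0007] rows>= 0.04
shift now  [-0.3 -4.3 63.5] rows>= 1.27
shift after turn  [-0.5 -4.6 63.5] rows>= 1.27
[ 55.51428371 -84.58629339 103.49020958] 0.5612294935741033
```

```bash
python3 -m inch '[{"dx":0,"dy":-3,"dz":30,"rx":0,"ry":0,"rz":0,"hand":0.4},{"dx":0,"dy":0,"dz":30,"rx":0,"ry":0,"rz":0,"hand":0.4},{"dx":0,"dy":0,"dz":10,"rx":0,"ry":0,"rz":0,"hand":0.4},{"dx":0,"dy":0,"dz":0,"rx":0,"ry":0,"rz":0,"hand":0.4},{"dx":0,"dy":0,"dz":0,"rx":0,"ry":0,"rz":0,"hand":0.4}]';python3 -c "
from rack import *
go(P(54,-80,6),rot=ROT);print(loc(pose()[0]))
p,d=snap('scene');cv2.imwrite('pics/c16.png',cv2.resize(p[60:210,240:420],None,fx=4,fy=4)[...,::-1])"
```

```text
clock: 52.25
position: [0.5402, 0.2961, 0.0745]
tool_rot: [3.142, -0.432, 1.278]
force: [-0.5, 0.0, 0.1]
grip_width: 0.043
t 52.25 at [0.5402 0.2961 0.0745] rpy [180.  -24.7  73.2] F [-0.5  0.   0.1] w 0.043 q [ 0.24  0.86 -0.96  1.95  0.92  0.44 -1.52]
turn tool rad [-0.0023  0.0047  0.005 ] rows>= 0.05
shift now  [-2.3  2.9 27.9] rows>= 0.56
shift after turn  [-2.4  2.8 27.9] rows>= 0.56
[ 56.36725321 -77.16577785  33.89012008]
```

View pics/c16.png

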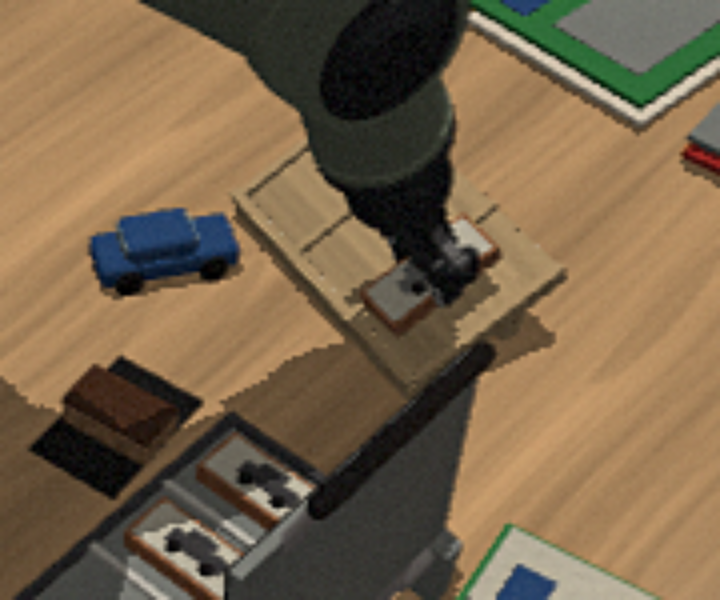

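```bash
python3 -m inch '[{"dx":-1,"dy":3,"dz":12,"rx":0,"ry":0,"rz":0.005,"hand":0.4},{"dx":0,"dy":0,"dz":10,"rx":0,"ry":0,"rz":0,"hand":0.4},{"dx":0,"dy":0,"dz":3,"rx":0,"ry":0,"rz":0,"hand":0.4},{"dx":0,"dy":0,"dz":0,"rx":0,"ry":0,"rz":0,"hand":0.4},{"dx":0,"dy":0,"dz":0,"rx":0,"ry":0,"rz":0,"hand":0.4}]';python3 -c "
from rack import *
go(P(54,-80,5),rot=ROT);print(loc(pose()[0]),'F rack',ROT.inv().apply(pose()[2]['force']))"
```

```text
clock: 52.8
position: [0.5457, 0.3044, 0.0502]
tool_rot: [-3.139, -0.431, 1.272]
force: [0.7, -0.2, -0.7]
grip_width: 0.0434
t 52.8 at [0.5457 0.3044 0.0502] rpy [-179.9  -24.7   72.9] F [ 0.7 -0.2 -0.7] w 0.0434 q [ 0.19  0.89 -0.91  1.94  0.96  0.4  -1.56]
turn tool rad [-0.0021  0.0048 -0.0005] rows>= 0.04
shift now  [-0.7 -0.1  2.8] rows>= 0.06
shift after turn  [-0.8 -0.1  2.8] rows>= 0.06
[ 54.76031201 -80.0642014    7.79591326] F rack [-0.2596567   0.75953301  0.69235618]
```

```bash
python3 -m inch '[{"dx":0,"dy":0,"dz":2,"rx":0,"ry":0,"rz":0,"hand":0.4},{"dx":-2,"dy":0,"dz":0.5,"rx":0,"ry":0,"rz":0,"hand":0.4},{"dx":-1.5,"dy":0,"dz":0,"rx":0,"ry":0,"rz":0,"hand":0.4},{"dx":0,"dy":0,"dz":0,"rx":0,"ry":0,"rz":0,"hand":0.4},{"dx":0,"dy":0,"dz":0,"rx":0,"ry":0,"rz":0,"hand":0.4}]';python3 -c "
from rack import *
p,r,s=pose();print(loc(p),'F tool',ROT.inv().apply(s['force']))"
```

```text
clock: 53.3
position: [0.5454, 0.3021, 0.0465]
tool_rot: [-3.14, -0.431, 1.271]
force: [1.1, -0.4, -0.7]
grip_width: 0.0427
[ 51.07734183 -80.38363642   5.43243142] F tool [-0.32675941  1.16403973  0.58830437]
```

```bash
python3 -m inch '[{"dx":0,"dy":0,"dz":1,"rx":0,"ry":0,"rz":0,"hand":0.4},{"dx":-1,"dy":0,"dz":0,"rx":0,"ry":0,"rz":0,"hand":0.4},{"dx":0,"dy":0,"dz":0,"rx":0,"ry":0,"rz":0,"hand":0.4}]';python3 -c "
from rack import *
p,r,s=pose();print(loc(p),'F tool',ROT.inv().apply(s['force']))"; python3 -m inch '[{"dx":-1,"dy":0,"dz":0.5,"rx":0,"ry":0,"rz":0,"hand":0.4},{"dx":0,"dy":0,"dz":0,"rx":0,"ry":0,"rz":0,"hand":0.4}]';python3 -c "
from rack import *
p,r,s=pose();print(loc(p),'F tool',ROT.inv().apply(s['force']))"
```

```text
clock: 53.6
position: [0.5452, 0.3022, 0.0454]
tool_rot: [-3.14, -0.432, 1.272]
force: [1.0, 3.1, 0.7]
grip_width: 0.0429
[ 50.61111494 -80.24746216   4.39782798] F tool [3.30125551 0.07037784 0.71406512]
clock: 53.8
position: [0.5453, 0.3023, 0.0451]
tool_rot: [-3.14, -0.434, 1.272]
force: [1.3, 5.5, 4.2]
grip_width: 0.0427
[ 50.57868762 -80.26450505   4.06727096] F tool [ 6.87137307 -0.35389948 -1.43045997]
```

```bash
python3 -m inch '[{"dx":0,"dy":0,"dz":0.5,"rx":0,"ry":0,"rz":0,"hand":0.4},{"dx":0,"dy":0,"dz":0,"rx":0,"ry":0,"rz":0,"hand":-0.3},{"dx":0,"dy":0,"dz":0,"rx":0,"ry":0,"rz":0,"hand":-0.3},{"dx":0,"dy":0,"dz":-6,"rx":0,"ry":0,"rz":0,"hand":-0.3},{"dx":0,"dy":0,"dz":-30,"rx":0,"ry":0,"rz":0,"hand":-0.3},{"dx":0,"dy":0,"dz":-40,"rx":0,"ry":0,"rz":0,"hand":-0.4},{"dx":0,"dy":0,"dz":-40,"rx":0,"ry":-0.145,"rz":0,"hand":-0.4},{"dx":0,"dy":0,"dz":-20,"rx":0,"ry":-0.145,"rz":0,"hand":-0.4},{"dx":0,"dy":0,"dz":0,"rx":0,"ry":-0.145,"rz":0,"hand":-0.4},{"dx":0,"dy":0,"dz":0,"rx":0,"ry":0,"rz":0,"hand":-0.4}]';python3 -c "
from rack import *
def pl(n):
    p,d=snap(n);W=world(n,d);l=loc(W);m=(abs(l[...,2]-18)<5)&(l[...,0]>-5)&(l[...,0]<130)&(abs(l[...,1])<120)&(d>0)
    if m.sum()>20: print(n,m.sum(),rect(l[m][:,:2]),np.median(l[m][:,2]))
pl('top');pl('scene');snap('scene','s17')
go((.562,-.002,.17),0)
rows((.562,-.002,.19),R.from_euler('xyz',[np.pi,0,0]),9)"
```

```text
clock: 54.8
position: [0.5293, 0.2545, 0.167]
tool_rot: [3.141, -0.005, 1.278]
force: [-0.8, 0.3, 0.4]
grip_width: 0.0597
top 36 (array([-1.4837, 53.8748]), array([-1.24  , 54.1685]), array([  7438.7, 130719.4]), -90.0) 14.892652931728794
scene 432 (array([ 46.0664, -75.8942]), array([ 46.1929, -12.9707]), array([103963.8, 201183. ]), -89.0) 16.512590366727167
t 54.95 at [0.5299 0.2501 0.1646] rpy [-179.9   -0.5   72.9] F [0.6 0.5 0.7] w 0.0597 q [ 0.13  0.74 -1.03  1.74  0.71  1.08 -1.44]
turn tool rad [-0.0066 -0.0062  1.2722] rows>= 8.49
shift now  [-231.4  104.8   -7.5] rows>= 5.08
shift after turn  [ 32.1 252.1  -5.4] rows>= 5.08
[-26, 12, -3] [-24, 15, -3] [-21, 18, -3] [-19, 21, -3] [-15, 24, -3] [-12, 26, -3] [-8, 27, -3] [-4, 28, -3] [0, 28, -3] turn/row [-0.001 -0.001  0.141]
```

View pics/s17.png

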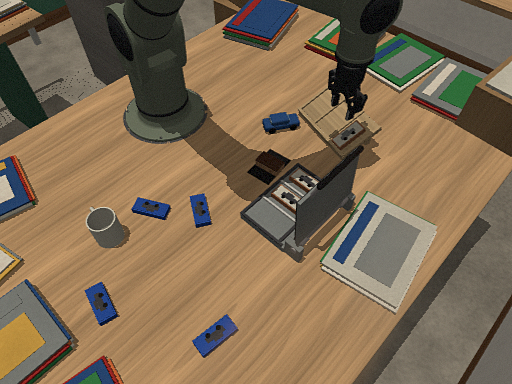

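```bash
python3 -c "
from rack import *
rows((.562,.0785,.19),R.from_euler('xyz',[np.pi,0,0]),9)"
```

```text
[-17, 9, -3] [-16, 11, -3] [-14, 13, -3] [-12, 15, -3] [-10, 17, -3] [-7, 18, -3] [-5, 19, -3] [-2, 19, -3] [1, 19, -3] turn/row [-0.001 -0.001  0.141]
```

```bash
python3 -m inch '[{"dx":-17,"dy":9,"dz":-3,"rx":0,"ry":0,"rz":0.141,"hand":-0.4},{"dx":-16,"dy":11,"dz":-3,"rx":0,"ry":0,"rz":0.141,"hand":-0.4},{"dx":-14,"dy":13,"dz":-3,"rx":0,"ry":0,"rz":0.141,"hand":-0.4},{"dx":-12,"dy":15,"dz":-3,"rx":0,"ry":0,"rz":0.141,"hand":-0.4},{"dx":-10,"dy":17,"dz":-3,"rx":0,"ry":0,"rz":0.141,"hand":-0.4},{"dx":-7,"dy":18,"dz":-3,"rx":0,"ry":0,"rz":0.141,"hand":-0.4},{"dx":-5,"dy":19,"dz":-3,"rx":0,"ry":0,"rz":0.141,"hand":-0.4},{"dx":-2,"dy":19,"dz":-3,"rx":0,"ry":0,"rz":0.141,"hand":-0.4},{"dx":1,"dy":19,"dz":-3,"rx":0,"ry":0,"rz":0.141,"hand":-0.4},{"dx":0,"dy":0,"dz":0,"rx":0,"ry":0,"rz":0,"hand":-0.4}]'; python3 -c "
from rack import *
go((.562,.0785,.06),0)"
```

```text
clock: 55.95
position: [0.5614, 0.0748, 0.1903]
tool_rot: [-3.135, -0.001, -0.007]
force: [-0.0, -0.5, 0.2]
grip_width: 0.0598
t 55.95 at [0.5614 0.0748 0.1903] rpy [-1.796e+02 -1.000e-01 -4.000e-01] F [-0.  -0.5  0.2] w 0.0598 q [ 0.3   0.58 -0.77  1.77  0.46  0.98 -2.22]
turn tool rad [-0.0069 -0.0014 -0.0073] rows>= 0.07
shift now  [  0.4  -2.8 130.3] rows>= 2.61
shift after turn  [  0.6  -3.7 130.3] rows>= 2.61
```

```bash
python3 -m inch '[{"dx":0,"dy":-2,"dz":40,"rx":0,"ry":0,"rz":0,"hand":-0.4},{"dx":0,"dy":0,"dz":40,"rx":0,"ry":0,"rz":0,"hand":-0.4},{"dx":0,"dy":0,"dz":40,"rx":0,"ry":0,"rz":0,"hand":-0.4},{"dx":0,"dy":0,"dz":0,"rx":0,"ry":0,"rz":0,"hand":-0.4},{"dx":0,"dy":0,"dz":0,"rx":0,"ry":0,"rz":0,"hand":-0.4}]'; python3 -c "
from rack import *
go((.562,.0785,.027),0);p,d=snap('scene');cv2.imwrite('pics/c18.png',cv2.resize(p[60:260,200:420],None,fx=3,fy=3)[...,::-1])"
```

```text
clock: 56.45
position: [0.5609, 0.0822, 0.0711]
tool_rot: [-3.133, -0.0, 0.004]
force: [-0.1, 0.5, 0.8]
grip_width: 0.0602
t 56.45 at [0.5609 0.0822 0.0711] rpy [-179.5   -0.     0.2] F [-0.1  0.5  0.8] w 0.0602 q [ 0.22  0.73 -0.66  1.85  0.62  0.77 -2.35]
turn tool rad [-0.0089 -0.0003  0.0037] rows>= 0.06
shift now  [ 1.1  4.1 44.1] rows>= 0.89
shift after turn  [ 1.1  3.7 44.1] rows>= 0.89
```

View pics/c18.png

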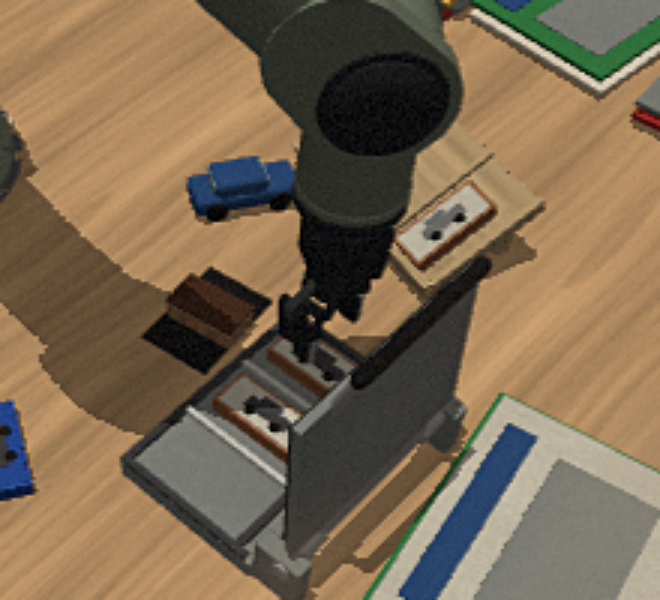

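```bash
python3 -m inch '[{"dx":1,"dy":4,"dz":15,"rx":0,"ry":0,"rz":0,"hand":-0.4},{"dx":0,"dy":0,"dz":15,"rx":0,"ry":0,"rz":0,"hand":-0.4},{"dx":0,"dy":0,"dz":13,"rx":0,"ry":0,"rz":0,"hand":-0.4},{"dx":0,"dy":0,"dz":0,"rx":0,"ry":0,"rz":0,"hand":-0.4},{"dx":0,"dy":0,"dz":0,"rx":0,"ry":0,"rz":0,"hand":-0.4}]'; python3 -c "
from rack import *
go((.562,.0785,.027),0)"
```

```text
clock: 57.0
position: [0.5621, 0.0788, 0.0274]
tool_rot: [-3.133, -0.001, 0.003]
force: [-0.6, -0.6, 0.4]
grip_width: 0.0597
t 57.0 at [0.5621 0.0788 0.0274] rpy [-179.5   -0.     0.2] F [-0.6 -0.6  0.4] w 0.0597 q [ 0.19  0.8  -0.61  1.86  0.68  0.7  -2.39]
turn tool rad [-0.0081 -0.0007  0.0034] rows>= 0.06
shift now  [-0.1  0.3  0.4] rows>= 0.01
shift after turn  [-0.1  0.3  0.4] rows>= 0.01
```

Close, lift, and head for the middle rack bay.

```bash
python3 -m inch '[{"dx":0,"dy":0,"dz":0,"rx":0,"ry":0,"rz":0,"hand":0.4},{"dx":0,"dy":0,"dz":0,"rx":0,"ry":0,"rz":0,"hand":0.4},{"dx":0,"dy":0,"dz":0,"rx":0,"ry":0,"rz":0,"hand":0.4},{"dx":0,"dy":0,"dz":0,"rx":0,"ry":0,"rz":0,"hand":0.4},{"dx":0,"dy":0,"dz":-15,"rx":0,"ry":0,"rz":0,"hand":0.4},{"dx":0,"dy":0,"dz":-40,"rx":0,"ry":0,"rz":0,"hand":0.4},{"dx":0,"dy":0,"dz":-40,"rx":0,"ry":0,"rz":0,"hand":0.4},{"dx":-20,"dy":0,"dz":-40,"rx":0,"ry":0,"rz":-0.05,"hand":0.4},{"dx":0,"dy":0,"dz":-20,"rx":0,"ry":0,"rz":-0.05,"hand":0.4},{"dx":0,"dy":0,"dz":0,"rx":0,"ry":0,"rz":0,"hand":0.4}]' 40; python3 -c "
from rack import *
t=P(56,0,60);t[2]=.175;rows(t,R.from_euler('xyz',[np.pi,0,yaw]),8);go(t)"
```

```text
clock: 58.0
position: [0.5431, 0.0774, 0.1865]
tool_rot: [-3.134, -0.007, 0.105]
force: [0.6, 0.6, -0.8]
grip_width: 0.0424
[-7, -30, 2] [-3, -30, 2] [2, -30, 2] [6, -30, 2] [11, -29, 2] [15, -27, 2] [18, -24, 2] [22, -21, 1] turn/row [-0.    -0.001 -0.146]
t 58.0 at [0.5431 0.0774 0.1865] rpy [-179.6   -0.4    6. ] F [ 0.6  0.6 -0.8] w 0.0424 q [ 0.33  0.56 -0.8   1.83  0.48  0.95 -2.15]
turn tool rad [0. 0. 0.] rows>= 0.0
shift now  [ -55.6 -237.6   12.8] rows>= 4.89
shift after turn  [ -55.6 -237.6   12.8] rows>= 4.89
```

```bash
python3 -m inch '[{"dx":-7,"dy":-30,"dz":2,"rx":0,"ry":0,"rz":-0.146,"hand":0.4},{"dx":-3,"dy":-30,"dz":2,"rx":0,"ry":0,"rz":-0.146,"hand":0.4},{"dx":2,"dy":-30,"dz":2,"rx":0,"ry":0,"rz":-0.146,"hand":0.4},{"dx":6,"dy":-30,"dz":2,"rx":0,"ry":0,"rz":-0.146,"hand":0.4},{"dx":11,"dy":-29,"dz":2,"rx":0,"ry":0,"rz":-0.146,"hand":0.4},{"dx":15,"dy":-27,"dz":0,"rx":0,"ry":0,"rz":-0.146,"hand":0.4},{"dx":18,"dy":-24,"dz":0,"rx":0,"ry":0,"rz":-0.146,"hand":0.4},{"dx":22,"dy":-21,"dz":0,"rx":0,"ry":0,"rz":-0.146,"hand":0.4},{"dx":0,"dy":0,"dz":0,"rx":0,"ry":0,"rz":0,"hand":0.4}]'; python3 -m inch '[{"dx":0,"dy":0,"dz":0,"rx":0,"ry":0.145,"rz":0,"hand":0.4},{"dx":0,"dy":0,"dz":0,"rx":0,"ry":0.145,"rz":0,"hand":0.4},{"dx":0,"dy":0,"dz":0,"rx":0,"ry":0.145,"rz":0,"hand":0.4},{"dx":0,"dy":0,"dz":0,"rx":0,"ry":0,"rz":0,"hand":0.4},{"dx":0,"dy":0,"dz":0,"rx":0,"ry":0,"rz":0,"hand":0.4}]';python3 -c "
from rack import *
go(P(56,0,60),rot=ROT);print(loc(pose()[0]))"
```

```text
clock: 58.9
position: [0.4605, 0.3116, 0.1746]
tool_rot: [-3.139, -0.01, 1.28]
force: [-0.3, -0.1, 0.7]
grip_width: 0.0427
clock: 59.4
position: [0.4631, 0.3065, 0.1741]
tool_rot: [-3.14, -0.441, 1.268]
force: [0.4, 0.2, -0.7]
grip_width: 0.0426
t 59.4 at [0.4631 0.3065 0.1741] rpy [-179.9  -25.2   72.6] F [ 0.4  0.2 -0.7] w 0.0426 q [ 0.34  0.66 -1.18  2.08  0.77  0.5  -1.57]
turn tool rad [ 0.0003 -0.0043 -0.0044] rows>= 0.04
shift now  [-31.2  -0.3  69.3] rows>= 1.52
shift after turn  [-30.9  -0.4  69.5] rows>= 1.52
[ 86.89172559  -0.42636302 129.4649623 ]
```

```bash
python3 -m inch '[{"dx":-16,"dy":0,"dz":30,"rx":0,"ry":0,"rz":-0.004,"hand":0.4},{"dx":-16,"dy":0,"dz":30,"rx":0,"ry":0,"rz":0,"hand":0.4},{"dx":0,"dy":0,"dz":30,"rx":0,"ry":0,"rz":0,"hand":0.4},{"dx":0,"dy":0,"dz":15,"rx":0,"ry":0,"rz":0,"hand":0.4},{"dx":0,"dy":0,"dz":0,"rx":0,"ry":0,"rz":0,"hand":0.4},{"dx":0,"dy":0,"dz":0,"rx":0,"ry":0,"rz":0,"hand":0.4}]';python3 -c "
from rack import *
go(P(55,0,7),rot=ROT);print(loc(pose()[0]))"
```

```text
clock: 60.0
position: [0.4673, 0.3244, 0.0663]
tool_rot: [3.14, -0.442, 1.277]
force: [0.4, -0.1, -0.3]
grip_width: 0.0425
t 60.0 at [0.4673 0.3244 0.0663] rpy [179.9 -25.3  73.2] F [ 0.4 -0.1 -0.3] w 0.0425 q [ 0.05  0.74 -0.8   2.11  1.08  0.23 -1.84]
turn tool rad [-0.0001 -0.0059  0.0041] rows>= 0.05
shift now  [-3.   0.8 17. ] rows>= 0.35
shift after turn  [-2.9  0.8 17.1] rows>= 0.35
[57.91507498  0.76299605 24.0603416 ]
```

```bash
python3 -m inch '[{"dx":-3,"dy":1,"dz":8,"rx":0,"ry":0,"rz":0.004,"hand":0.4},{"dx":0,"dy":0,"dz":8,"rx":0,"ry":-0.005,"rz":0,"hand":0.4},{"dx":0,"dy":0,"dz":0,"rx":0,"ry":0,"rz":0,"hand":0.4},{"dx":0,"dy":0,"dz":0,"rx":0,"ry":0,"rz":0,"hand":0.4}]';python3 -c "
from rack import *
go(P(51,0,6),rot=ROT);p,r,s=pose();print(loc(p),'F tool',ROT.inv().apply(s['force']))"
```

```text
clock: 60.4
position: [0.4699, 0.327, 0.0508]
tool_rot: [-3.141, -0.438, 1.27]
force: [0.8, 0.8, -0.7]
grip_width: 0.0427
t 60.4 at [0.4699 0.327  0.0508] rpy [-180.   -25.1   72.8] F [ 0.8  0.8 -0.7] w 0.0427 q [ 0.    0.76 -0.74  2.11  1.16  0.2  -1.92]
turn tool rad [ 0.0005 -0.002  -0.0017] rows>= 0.02
shift now  [-3.3 -0.9  2.6] rows>= 0.09
shift after turn  [-3.3 -0.9  2.6] rows>= 0.09
[54.28288719 -0.94550877  8.63750995] F tool [0.58798995 0.56465465 1.08299083]
```

```bash
python3 -m inch '[{"dx":-2,"dy":0,"dz":2,"rx":0,"ry":0,"rz":0,"hand":0.4},{"dx":-1.5,"dy":0,"dz":0.5,"rx":0,"ry":0,"rz":0,"hand":0.4},{"dx":0,"dy":0,"dz":0,"rx":0,"ry":0,"rz":0,"hand":0.4}]';python3 -c "
from rack import *
p,r,s=pose();print(loc(p),'F tool',ROT.inv().apply(s['force']),s['qpos'][5])"; python3 -m inch '[{"dx":-1,"dy":0,"dz":0.5,"rx":0,"ry":0,"rz":0,"hand":0.4},{"dx":0,"dy":0,"dz":0,"rx":0,"ry":0,"rz":0,"hand":0.4}]';python3 -c "
from rack import *
p,r,s=pose();print(loc(p),'F tool',ROT.inv().apply(s['force']))"
```

```text
clock: 60.7
position: [0.4696, 0.3263, 0.0474]
tool_rot: [-3.141, -0.441, 1.272]
force: [2.1, 6.0, 5.8]
grip_width: 0.0426
[52.1903463  -0.84477138  5.92228515] F tool [ 8.24477228  0.2781311  -2.59139472] 0.19341033902485189
clock: 60.9
position: [0.4696, 0.3264, 0.0471]
tool_rot: [3.141, -0.443, 1.272]
force: [2.3, 7.6, 7.6]
grip_width: 0.0432
[52.14550241 -0.81904383  5.55248478] F tool [10.43794135 -0.06687477 -3.52912021]
```

```bash
python3 -m inch '[{"dx":0,"dy":0,"dz":0,"rx":0,"ry":0,"rz":0,"hand":-0.3},{"dx":0,"dy":0,"dz":0,"rx":0,"ry":0,"rz":0,"hand":-0.3},{"dx":0,"dy":0,"dz":-6,"rx":0,"ry":0,"rz":0,"hand":-0.3},{"dx":0,"dy":0,"dz":-25,"rx":0,"ry":0,"rz":0,"hand":-0.3},{"dx":0,"dy":0,"dz":-40,"rx":0,"ry":0,"rz":0,"hand":-0.4},{"dx":0,"dy":0,"dz":-40,"rx":0,"ry":-0.145,"rz":0,"hand":-0.4},{"dx":0,"dy":0,"dz":-20,"rx":0,"ry":-0.145,"rz":0,"hand":-0.4},{"dx":0,"dy":0,"dz":-10,"rx":0,"ry":-0.145,"rz":0,"hand":-0.4},{"dx":0,"dy":0,"dz":0,"rx":0,"ry":0,"rz":0,"hand":-0.4}]';python3 -c "
from rack import *
face((.562,-.002),.040)
p,d=snap('scene');cv2.imwrite('pics/c19.png',cv2.resize(p[60:260,200:420],None,fx=3,fy=3)[...,::-1])
go((.562,-.002,.17),0)
rows((.562,-.002,.19),R.from_euler('xyz',[np.pi,0,0]),9)"
```

```text
clock: 61.8
position: [0.4559, 0.2777, 0.1668]
tool_rot: [3.137, -0.039, 1.271]
force: [-0.2, 1.6, -0.8]
grip_width: 0.0603
top 370 [146. 133. 115.] [ 0.5646 -0.0019] [ 0.562  -0.0023] [44.1 97.3] 0.2
scene 371 [129. 115. 100.] [ 0.555  -0.0058] [ 0.5591 -0.0038] [45.8 90.5] 0.4
t 61.95 at [0.4558 0.2748 0.1637] rpy [179.8  -2.4  72.7] F [-0.7 -0.5 -0.4] w 0.0594 q [ 0.12  0.68 -1.09  1.9   0.72  0.97 -1.59]
turn tool rad [-0.024  -0.0391  1.2678] rows>= 8.46
shift now  [-232.1  183.9  -15.6] rows>= 5.93
shift after turn  [106.2 276.8  -6.3] rows>= 5.93
[-26, 20, -4] [-23, 24, -4] [-19, 27, -4] [-15, 29, -3] [-11, 31, -3] [-6, 32, -3] [-2, 33, -3] [3, 33, -3] [7, 32, -3] turn/row [-0.003 -0.004  0.141]
```

View pics/c19.png

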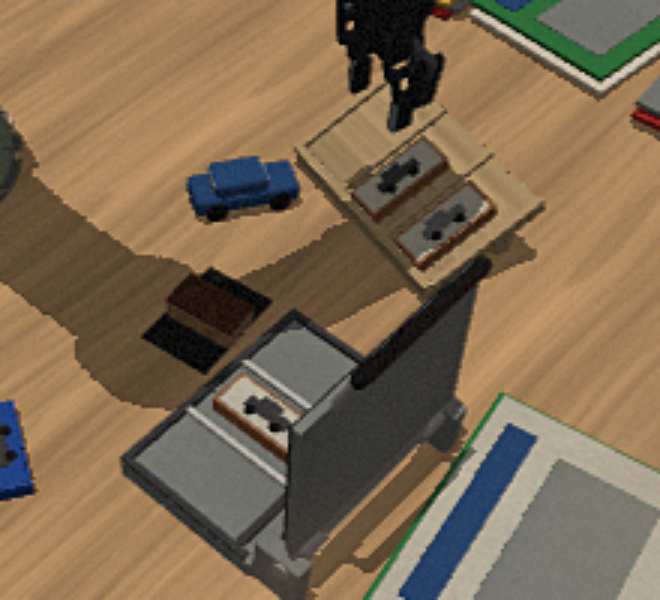

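```bash
python3 -c "
from rack import *
rows((.562,-.002,.19),R.from_euler('xyz',[np.pi,0,np.pi]),13)"
```

```text
[-18, 14, -3] [-20, 11, -3] [-21, 8, -3] [-22, 5, -3] [-23, 2, -3] [-23, -1, -3] [-22, -4, -3] [-21, -8, -3] [-20, -11, -2] [-18, -13, -2] [-16, -16, -2] [-14, -18, -2] [-11, -20, -2] turn/row [ 0.003 -0.002 -0.144]
```

```bash
python3 -m inch '[{"dx":-18,"dy":14,"dz":-3,"rx":0.003,"ry":-0.002,"rz":-0.144,"hand":-0.4},{"dx":-20,"dy":11,"dz":-3,"rx":0.003,"ry":-0.002,"rz":-0.144,"hand":-0.4},{"dx":-21,"dy":8,"dz":-3,"rx":0.003,"ry":-0.002,"rz":-0.144,"hand":-0.4},{"dx":-22,"dy":5,"dz":-3,"rx":0.003,"ry":-0.002,"rz":-0.144,"hand":-0.4},{"dx":-23,"dy":2,"dz":-3,"rx":0.003,"ry":-0.002,"rz":-0.144,"hand":-0.4},{"dx":-23,"dy":-1,"dz":-3,"rx":0.003,"ry":-0.002,"rz":-0.144,"hand":-0.4},{"dx":-22,"dy":-4,"dz":-3,"rx":0.003,"ry":-0.002,"rz":-0.144,"hand":-0.4},{"dx":-21,"dy":-8,"dz":-3,"rx":0.003,"ry":-0.002,"rz":-0.144,"hand":-0.4},{"dx":-20,"dy":-11,"dz":-2,"rx":0.003,"ry":-0.002,"rz":-0.144,"hand":-0.4},{"dx":-18,"dy":-13,"dz":-2,"rx":0.003,"ry":-0.002,"rz":-0.144,"hand":-0.4}]';python3 -m inch '[{"dx":-16,"dy":-16,"dz":0,"rx":0.003,"ry":-0.002,"rz":-0.144,"hand":-0.4},{"dx":-14,"dy":-18,"dz":0,"rx":0.003,"ry":-0.002,"rz":-0.144,"hand":-0.4},{"dx":-11,"dy":-20,"dz":0,"rx":0.003,"ry":-0.002,"rz":-0.144,"hand":-0.4},{"dx":0,"dy":0,"dz":0,"rx":0,"ry":0,"rz":0,"hand":-0.4},{"dx":0,"dy":0,"dz":0,"rx":0,"ry":0,"rz":0,"hand":-0.4}]';python3 -c "
from rack import *
go((.5622,-.0025,.027),180)"
```

```text
clock: 62.95
position: [0.535, 0.06, 0.1858]
tool_rot: [3.131, -0.006, 2.713]
force: [-0.1, -1.0, -0.1]
grip_width: 0.0598
clock: 63.45
position: [0.5588, -0.0025, 0.1854]
tool_rot: [3.14, 0.002, 3.136]
force: [0.1, 0.2, -0.2]
grip_width: 0.0598
t 63.45 at [ 0.5588 -0.0025  0.1854] rpy [1.799e+02 1.000e-01 1.797e+02] F [ 0.1  0.2 -0.2] w 0.0598 q [ 0.76  0.93 -1.45  1.78  0.95  1.34  0.66]
turn tool rad [ 0.002   0.0025 -0.0051] rows>= 0.04
shift now  [ -3.1  -0.3 158.4] rows>= 3.17
shift after turn  [ -3.4   0.  158.4] rows>= 3.17
```

```bash
python3 -c "
from h import *
snap('scene','s20');snap('top','t20')"
```

```text
(no output)
```

View pics/s20.png

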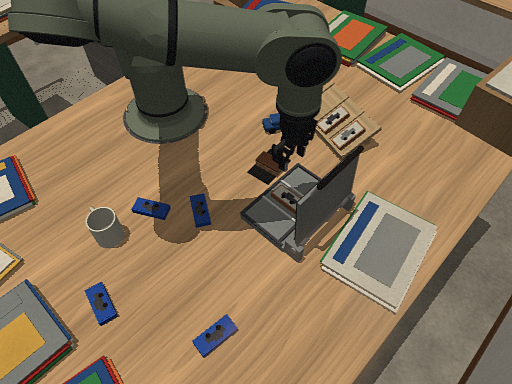

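View pics/t20.png

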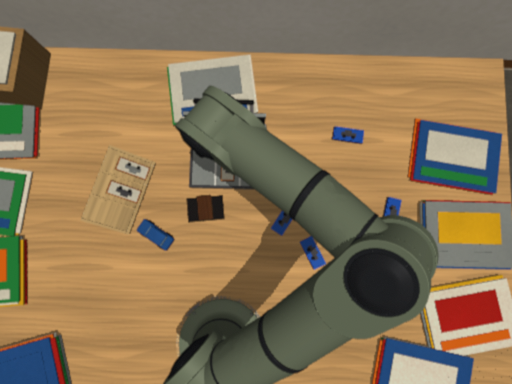

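```bash
python3 -m inch '[{"dx":-3,"dy":0,"dz":30,"rx":0,"ry":-0.105,"rz":0,"hand":-0.4},{"dx":0,"dy":0,"dz":30,"rx":0,"ry":-0.105,"rz":0,"hand":-0.4},{"dx":0,"dy":0,"dz":0,"rx":0,"ry":0,"rz":0,"hand":-0.4},{"dx":0,"dy":0,"dz":0,"rx":0,"ry":0,"rz":0,"hand":-0.4}]';python3 -c "
from rack import *
T=R.from_euler('xyz',[np.pi,0,np.pi])*R.from_euler('y',-12,degrees=True);print(T.apply([0,0,1]))
go((.5622,-.0025,.028),rot=T)"
```

```text
clock: 63.95
position: [0.5654, -0.0013, 0.1266]
tool_rot: [3.141, 0.211, 3.14]
force: [0.8, -0.0, -0.0]
grip_width: 0.0596
[ 2.07911691e-01  9.43266942e-17 -9.78147601e-01]
t 63.95 at [ 0.5654 -0.0013  0.1266] rpy [179.9  12.1 179.9] F [ 0.8 -0.  -0. ] w 0.0596 q [ 0.78  0.93 -1.38  1.99  1.23  1.08  0.45]
turn tool rad [ 0.0005  0.0018 -0.002 ] rows>= 0.02
shift now  [23.8 -1.3 95.7] rows>= 1.97
shift after turn  [23.6 -1.2 95.8] rows>= 1.97
```

```bash
python3 -m inch '[{"dx":24,"dy":-1,"dz":20,"rx":0,"ry":0,"rz":0,"hand":-0.4},{"dx":0,"dy":0,"dz":30,"rx":0,"ry":0,"rz":0,"hand":-0.4},{"dx":0,"dy":0,"dz":25,"rx":0,"ry":0,"rz":0,"hand":-0.4},{"dx":0,"dy":0,"dz":0,"rx":0,"ry":0,"rz":0,"hand":-0.4},{"dx":0,"dy":0,"dz":0,"rx":0,"ry":0,"rz":0,"hand":-0.4}]';python3 -c "
from rack import *
T=R.from_euler('xyz',[np.pi,0,np.pi])*R.from_euler('y',-12,degrees=True)
go((.5622,-.0025,.028),rot=T)
p,d=snap('scene');cv2.imwrite('pics/c21.png',cv2.resize(p[60:260,200:420],None,fx=3,fy=3)[...,::-1])"
```

```text
clock: 64.45
position: [0.5589, -0.0018, 0.0491]
tool_rot: [3.14, 0.213, 3.139]
force: [-1.0, 0.3, 1.9]
grip_width: 0.0593
t 64.45 at [ 0.5589 -0.0018  0.0491] rpy [179.9  12.2 179.9] F [-1.   0.3  1.9] w 0.0593 q [ 0.73  1.03 -1.27  2.04  1.4   1.01  0.33]
turn tool rad [ 0.0012  0.0035 -0.0025] rows>= 0.03
shift now  [ 1.2 -0.7 21.4] rows>= 0.43
shift after turn  [ 1.1 -0.7 21.4] rows>= 0.43
```

View pics/c21.png

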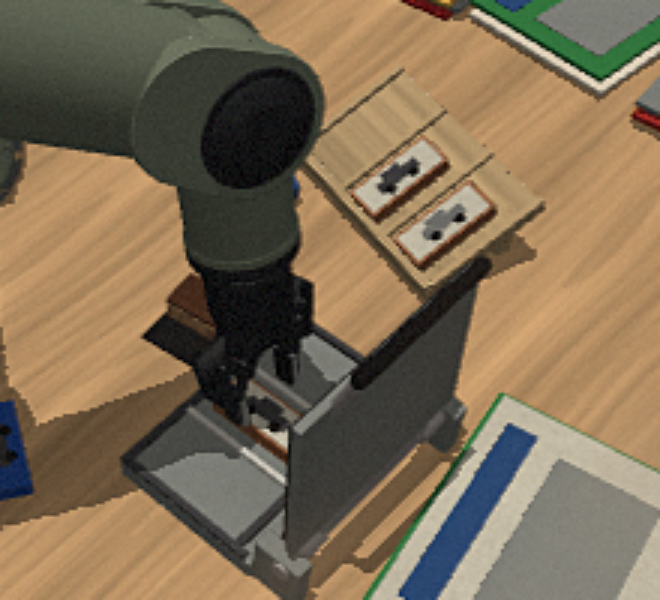

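```bash
python3 -m inch '[{"dx":1,"dy":-1,"dz":10,"rx":0,"ry":0,"rz":0,"hand":-0.4},{"dx":0,"dy":0,"dz":10,"rx":0,"ry":0,"rz":0,"hand":-0.4},{"dx":0,"dy":0,"dz":1,"rx":0,"ry":0,"rz":0,"hand":-0.4},{"dx":0,"dy":0,"dz":0,"rx":0,"ry":0,"rz":0,"hand":-0.4},{"dx":0,"dy":0,"dz":0,"rx":0,"ry":0,"rz":0,"hand":0.4},{"dx":0,"dy":0,"dz":0,"rx":0,"ry":0,"rz":0,"hand":0.4},{"dx":0,"dy":0,"dz":0,"rx":0,"ry":0,"rz":0,"hand":0.4},{"dx":0,"dy":0,"dz":0,"rx":0,"ry":0,"rz":0,"hand":0.4}]' 40;python3 -c "
from rack import *
go()"; python3 -m inch '[{"dx":0,"dy":0,"dz":-15,"rx":0,"ry":0,"rz":0,"hand":0.4},{"dx":0,"dy":0,"dz":-40,"rx":0,"ry":0,"rz":0,"hand":0.4},{"dx":0,"dy":0,"dz":-40,"rx":0,"ry":0,"rz":0,"hand":0.4},{"dx":0,"dy":0,"dz":-30,"rx":0,"ry":0.1,"rz":0,"hand":0.4},{"dx":0,"dy":0,"dz":-30,"rx":0,"ry":0.1,"rz":0,"hand":0.4},{"dx":0,"dy":0,"dz":0,"rx":0,"ry":0,"rz":0,"hand":0.4}]';python3 -c "
from rack import *
t=P(60,80,60);t[2]=.19
go(t,73);rows(t,R.from_euler('xyz',[np.pi,0,yaw]),14)
p,d=snap('scene');cv2.imwrite('pics/c22.png',cv2.resize(p[60:260,200:420],None,fx=3,fy=3)[...,::-1])"
```

```text
clock: 65.3
position: [0.5616, -0.0034, 0.0275]
tool_rot: [3.141, 0.213, 3.14]
force: [-2.6, -0.3, 6.2]
grip_width: 0.0427
t 65.3 at [ 0.5616 -0.0034  0.0275] rpy [179.9  12.2 179.9] F [-2.6 -0.3  6.2] w 0.0427 q [ 0.72  1.06 -1.24  2.04  1.45  1.    0.31]
turn tool rad [0. 0. 0.] rows>= 0.0
shift now  [0. 0. 0.] rows>= 0.0
shift after turn  [0. 0. 0.] rows>= 0.0
clock: 65.9
position: [0.5339, -0.0028, 0.1827]
tool_rot: [3.139, 0.014, 3.139]
force: [-0.6, 0.1, -1.5]
grip_width: 0.0427
t 65.9 at [ 0.5339 -0.0028  0.1827] rpy [179.9   0.8 179.8] F [-0.6  0.1 -1.5] w 0.0427 q [ 0.79  0.87 -1.42  1.86  0.92  1.26  0.65]
turn tool rad [0.0151 0.0076 1.8646] rows>= 12.44
shift now  [147.1 337.4  -8.5] rows>= 7.36
shift after turn  [ 280.3 -238.6   -7.3] rows>= 7.36
[11, 24, -1] [14, 22, -1] [16, 20, -1] [19, 18, -1] [21, 15, -1] [23, 12, -1] [25, 9, -1] [26, 6, -1] [26, 2, -1] [26, -1, -1] [26, -5, -1] [25, -8, -1] [24, -11, -1] [22, -14, -1] turn/row [0.001 0.001 0.133]
```

View pics/c22.png

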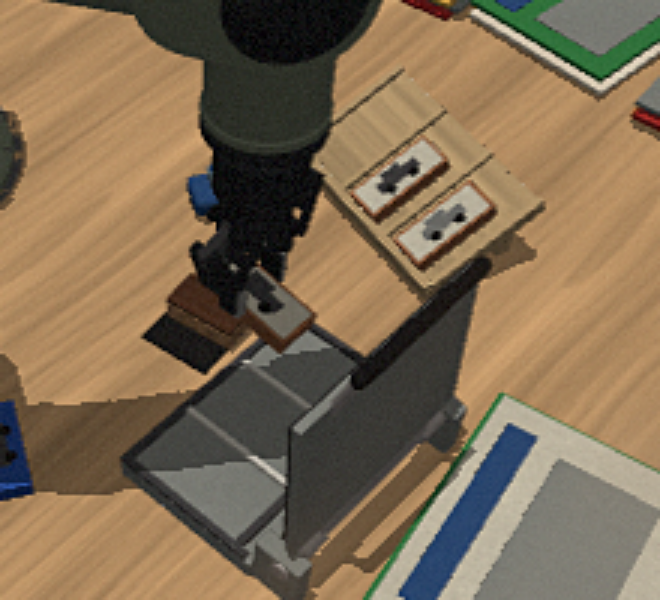

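```bash
python3 -m inch '[{"dx":11,"dy":24,"dz":-1,"rx":0.001,"ry":0.001,"rz":0.133,"hand":0.4},{"dx":14,"dy":22,"dz":-1,"rx":0.001,"ry":0.001,"rz":0.133,"hand":0.4},{"dx":16,"dy":20,"dz":-1,"rx":0.001,"ry":0.001,"rz":0.133,"hand":0.4},{"dx":19,"dy":18,"dz":-1,"rx":0.001,"ry":0.001,"rz":0.133,"hand":0.4},{"dx":21,"dy":15,"dz":-1,"rx":0.001,"ry":0.001,"rz":0.133,"hand":0.4},{"dx":23,"dy":12,"dz":-1,"rx":0.001,"ry":0.001,"rz":0.133,"hand":0.4},{"dx":25,"dy":9,"dz":-1,"rx":0.001,"ry":0.001,"rz":0.133,"hand":0.4}]';python3 -c "
from rack import *
go(P(56,80,70),73)"
```

```text
clock: 66.65
position: [0.4561, 0.1633, 0.1842]
tool_rot: [3.14, 0.005, 2.203]
force: [0.4, -0.1, -0.9]
grip_width: 0.0432
t 66.65 at [0.4561 0.1633 0.1842] rpy [179.9   0.3 126.2] F [ 0.4 -0.1 -0.9] w 0.0432 q [ 0.42  0.66 -1.25  1.97  0.74  1.07 -0.54]
turn tool rad [0.0034 0.0035 0.9293] rows>= 6.2
shift now  [174.6  39.9  76.3] rows>= 3.89
shift after turn  [ 136.3 -115.7   77.1] rows>= 3.89
```

```bash
python3 -m inch '[{"dx":26,"dy":6,"dz":-1,"rx":0.001,"ry":0.001,"rz":0.133,"hand":0.4},{"dx":26,"dy":2,"dz":-1,"rx":0.001,"ry":0.001,"rz":0.133,"hand":0.4},{"dx":26,"dy":-1,"dz":-1,"rx":0.001,"ry":0.001,"rz":0.133,"hand":0.4},{"dx":26,"dy":-5,"dz":0,"rx":0,"ry":0,"rz":0.133,"hand":0.4},{"dx":25,"dy":-8,"dz":0,"rx":0,"ry":0,"rz":0.133,"hand":0.4},{"dx":24,"dy":-11,"dz":0,"rx":0,"ry":0,"rz":0.133,"hand":0.4},{"dx":22,"dy":-14,"dz":0,"rx":0,"ry":0.07,"rz":0.133,"hand":0.4},{"dx":0,"dy":0,"dz":0,"rx":0,"ry":0.14,"rz":0,"hand":0.4},{"dx":0,"dy":0,"dz":0,"rx":0,"ry":0,"rz":0,"hand":0.4},{"dx":0,"dy":0,"dz":0,"rx":0,"ry":0,"rz":0,"hand":0.4}]';python3 -c "
from rack import *
T=ROT*R.from_euler('y',-12.2,degrees=True)
go(P(56,80,60),rot=T);print(loc(pose()[0]))
p,d=snap('scene');cv2.imwrite('pics/c23.png',cv2.resize(p[60:260,200:420],None,fx=3,fy=3)[...,::-1])"
```

```text
clock: 67.65
position: [0.3831, 0.3297, 0.1872]
tool_rot: [-3.137, -0.206, 1.276]
force: [0.3, -0.3, -1.3]
grip_width: 0.0429
t 67.65 at [0.3831 0.3297 0.1872] rpy [-179.8  -11.8   73.1] F [ 0.3 -0.3 -1.3] w 0.0429 q [ 0.06  0.51 -1.07  2.06  0.58  0.7  -1.63]
turn tool rad [-0.005   0.0175  0.004 ] rows>= 0.12
shift now  [-15.6   3.3  87.8] rows>= 1.79
shift after turn  [-17.1   2.9  87.6] rows>= 1.79
[ 91.21491952  82.87735317 141.97893995]
```

View pics/c23.png

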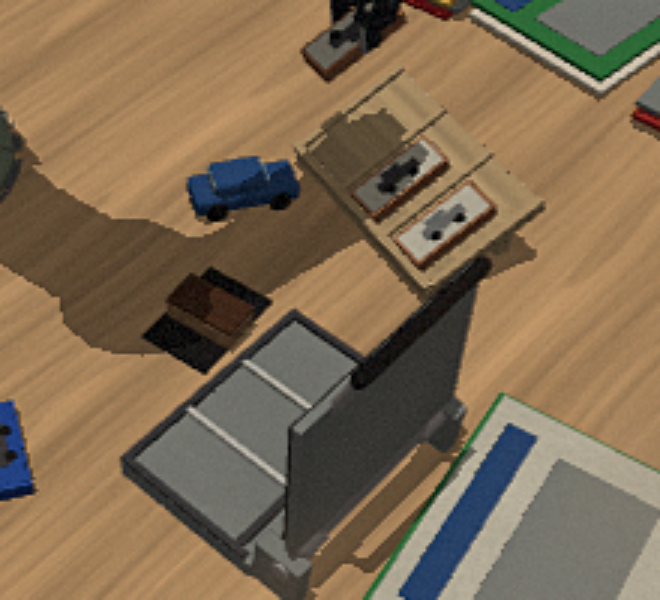

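```bash
python3 -m inch '[{"dx":-8,"dy":1,"dz":30,"rx":-0.005,"ry":0.017,"rz":0.004,"hand":0.4},{"dx":-8,"dy":1,"dz":30,"rx":0,"ry":0,"rz":0,"hand":0.4},{"dx":0,"dy":0,"dz":25,"rx":0,"ry":0,"rz":0,"hand":0.4},{"dx":0,"dy":0,"dz":0,"rx":0,"ry":0,"rz":0,"hand":0.4},{"dx":0,"dy":0,"dz":0,"rx":0,"ry":0,"rz":0,"hand":0.4}]';python3 -c "
from rack import *
T=ROT*R.from_euler('y',-12.2,degrees=True)
go(P(56,80,30),rot=T);print(loc(pose()[0]))"
```

```text
clock: 68.2
position: [0.3853, 0.3344, 0.1018]
tool_rot: [-3.141, -0.225, 1.274]
force: [0.5, -0.8, -0.8]
grip_width: 0.0426
t 68.2 at [0.3853 0.3344 0.1018] rpy [-179.9  -12.9   73. ] F [ 0.5 -0.8 -0.8] w 0.0426 q [-0.1   0.61 -0.87  2.13  0.81  0.5  -1.82]
turn tool rad [-0.0013 -0.0017  0.002 ] rows>= 0.02
shift now  [ 3.1  2.1 32.5] rows>= 0.65
shift after turn  [ 3.2  2.1 32.5] rows>= 0.65
[59.75336109 82.06768569 62.43463327]
```

```bash
python3 -m inch '[{"dx":3,"dy":2,"dz":16,"rx":0,"ry":0,"rz":0,"hand":0.4},{"dx":0,"dy":0,"dz":16,"rx":0,"ry":0,"rz":0,"hand":0.4},{"dx":0,"dy":0,"dz":0,"rx":0,"ry":0,"rz":0,"hand":0.4},{"dx":0,"dy":0,"dz":0,"rx":0,"ry":0,"rz":0,"hand":0.4}]';python3 -c "
from rack import *
T=ROT*R.from_euler('y',-12.2,degrees=True)
go(P(55,80,8.5),rot=T);print(loc(pose()[0]))
p,d=snap('scene');cv2.imwrite('pics/c24.png',cv2.resize(p[40:190,240:420],None,fx=4,fy=4)[...,::-1])"
```

```text
clock: 68.6
position: [0.3907, 0.343, 0.0721]
tool_rot: [3.141, -0.226, 1.273]
force: [0.0, -0.1, 0.0]
grip_width: 0.0432
t 68.6 at [0.3907 0.343  0.0721] rpy [180. -13.  73.] F [ 0.  -0.1  0. ] w 0.0432 q [-0.17  0.66 -0.78  2.12  0.89  0.45 -1.89]
turn tool rad [-0.0001 -0.003   0.001 ] rows>= 0.02
shift now  [ 3.7 -0.5 22.6] rows>= 0.46
shift after turn  [ 3.7 -0.5 22.6] rows>= 0.46
[56.12709007 79.45812511 31.3512588 ]
```

View pics/c24.png

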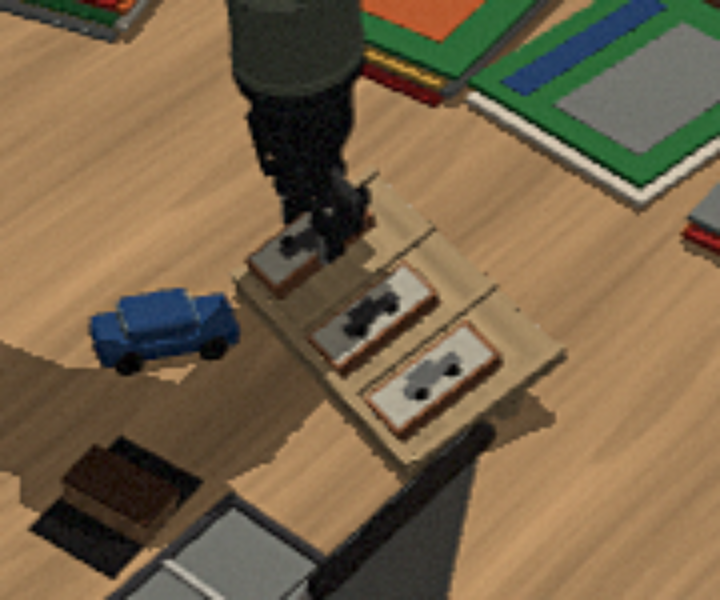

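```bash
python3 -m inch '[{"dx":2,"dy":0,"dz":10,"rx":0,"ry":0,"rz":0,"hand":0.4},{"dx":2,"dy":0,"dz":10,"rx":0,"ry":0,"rz":0,"hand":0.4},{"dx":0,"dy":0,"dz":2,"rx":0,"ry":0,"rz":0,"hand":0.4},{"dx":0,"dy":0,"dz":0,"rx":0,"ry":0,"rz":0,"hand":0.4},{"dx":0,"dy":0,"dz":0,"rx":0,"ry":0,"rz":0,"hand":0.4}]';python3 -c "
from rack import *
T=ROT*R.from_euler('y',-12.2,degrees=True)
go(P(51,80,6),rot=T);p,r,s=pose();print(loc(p),'F tool',ROT.inv().apply(s['force']))"
```

```text
clock: 69.15
position: [0.3929, 0.3513, 0.0505]
tool_rot: [-3.141, -0.226, 1.273]
force: [0.2, -0.6, -0.8]
grip_width: 0.043
t 69.15 at [0.3929 0.3513 0.0505] rpy [-180.   -12.9   73. ] F [ 0.2 -0.6 -0.8] w 0.043 q [-0.23  0.7  -0.73  2.12  0.95  0.41 -1.95]
turn tool rad [-0.001  -0.0024  0.0011] rows>= 0.02
shift now  [-3.2 -0.1  2.8] rows>= 0.09
shift after turn  [-3.2 -0.1  2.8] rows>= 0.09
[54.73837983 79.85756558  8.08262859] F tool [-0.81808547  0.35585111  0.47328912]
```

```bash
python3 -m inch '[{"dx":-2,"dy":0,"dz":2,"rx":0,"ry":0,"rz":0,"hand":0.4},{"dx":-1,"dy":0,"dz":0.7,"rx":0,"ry":0,"rz":0,"hand":0.4},{"dx":0,"dy":0,"dz":0,"rx":0,"ry":0,"rz":0,"hand":0.4}]';python3 -c "
from rack import *
p,r,s=pose();print(loc(p),'F tool',ROT.inv().apply(s['force']),s['qpos'][5])"; python3 -m inch '[{"dx":-1,"dy":0,"dz":0.7,"rx":0,"ry":0,"rz":0,"hand":0.4},{"dx":0,"dy":0,"dz":0,"rx":0,"ry":0,"rz":0,"hand":0.4}]';python3 -c "
from rack import *
p,r,s=pose();print(loc(p),'F tool',ROT.inv().apply(s['force']))"
```

```text
clock: 69.45
position: [0.3931, 0.3515, 0.0486]
tool_rot: [-3.142, -0.231, 1.274]
force: [2.2, 9.2, 7.7]
grip_width: 0.0429
[54.18040995 79.67234398  6.25350883] F tool [11.79206845 -0.59678497 -2.96764379] 0.40044508168297477
clock: 69.65
position: [0.3932, 0.3517, 0.0482]
tool_rot: [3.141, -0.233, 1.275]
force: [1.9, 12.9, 13.9]
grip_width: 0.0426
[54.19301706 79.63938601  5.85331069] F tool [17.57144931 -1.94270863 -7.12101736]
```

```bash
python3 -c "
from rack import *
p,d=snap('scene');cv2.imwrite('pics/c25.png',cv2.resize(p[75:165,270:370],None,fx=7,fy=6,interpolation=cv2.INTER_CUBIC)[...,::-1])
l=loc(world('scene',d))
for y0 in(80,0,-80):
    for x in range(-12,116,8):
        m=(abs(l[...,0]-x)<4)&(abs(l[...,1]-y0)<18)&(l[...,2]>-5)&(l[...,2]<35); print(x,np.percentile(l[m][:,2],[10,50,90]).round(0).astype(int).tolist() if m.sum()>4 else '-',end=' ')
    print()
"
```

```text
-12 [3, 7, 12] -4 [9, 12, 14] 4 [14, 17, 21] 12 [15, 19, 21] 20 [16, 19, 21] 28 [17, 19, 22] 36 [17, 19, 22] 44 [16, 18, 22] 52 [17, 18, 22] 60 [16, 17, 23] 68 - 76 - 84 - 92 - 100 - 108 [-4, -1, 1] 
-12 [-1, 9, 13] -4 [8, 11, 14] 4 [13, 16, 19] 12 [14, 17, 20] 20 [15, 17, 20] 28 [14, 17, 19] 36 [15, 17, 18] 44 [14, 18, 21] 52 [14, 17, 19] 60 [15, 17, 19] 68 [13, 16, 20] 76 [14, 16, 19] 84 [14, 16, 19] 92 [13, 16, 19] 100 [15, 16, 18] 108 [-3, 0, 2] 
-12 [-3, 6, 12] -4 [8, 11, 13] 4 [12, 16, 19] 12 [13, 17, 20] 20 [14, 17, 20] 28 [15, 17, 19] 36 [15, 17, 19] 44 [14, 17, 19] 52 [15, 18, 19] 60 [15, 18, 21] 68 [14, 17, 20] 76 [16, 17, 19] 84 [15, 17, 19] 92 [14, 16, 20] 100 [14, 16, 18] 108 [-2, 0, 4]
```

View pics/c25.png

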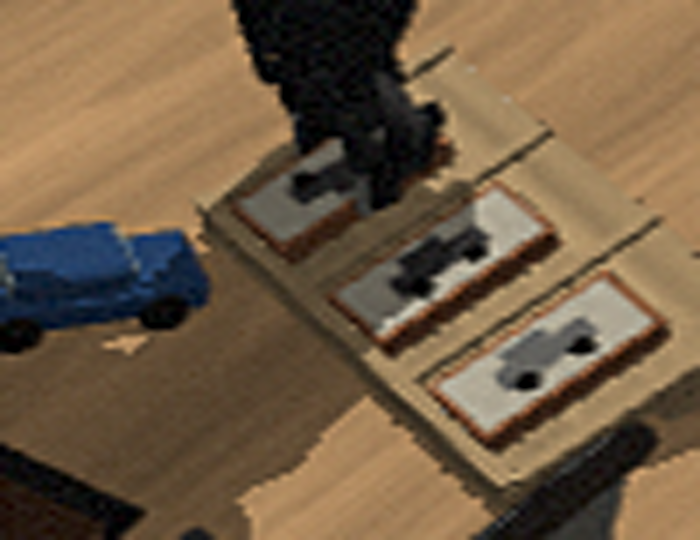

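```bash
python3 -m inch '[{"dx":1,"dy":0,"dz":1.2,"rx":0,"ry":0,"rz":0,"hand":0.4},{"dx":0,"dy":0,"dz":0,"rx":0,"ry":0,"rz":0,"hand":0.4}]';python3 -c "
from rack import *
p,r,s=pose();print(loc(p),'F tool',ROT.inv().apply(s['force']),s['qpos'][5])"
```

```text
clock: 69.9
position: [0.3934, 0.3521, 0.0471]
tool_rot: [3.141, -0.232, 1.274]
force: [1.6, 6.7, 15.6]
grip_width: 0.0428
[54.16265035 79.56798922  4.63921321] F tool [ 12.87175533  -0.44769489 -11.22932259] 0.39719430977575165
```

```bash
python3 -m inch '[{"dx":0.5,"dy":0,"dz":0,"rx":0,"ry":0,"rz":0,"hand":0.4},{"dx":0,"dy":0,"dz":0,"rx":0,"ry":0,"rz":0,"hand":-0.3},{"dx":0,"dy":0,"dz":0,"rx":0,"ry":0,"rz":0,"hand":-0.3},{"dx":0,"dy":0,"dz":-6,"rx":0,"ry":0,"rz":0,"hand":-0.3},{"dx":0,"dy":0,"dz":-30,"rx":0,"ry":0,"rz":0,"hand":-0.3},{"dx":0,"dy":0,"dz":-40,"rx":0,"ry":0,"rz":0,"hand":-0.3},{"dx":-20,"dy":0,"dz":-40,"rx":0,"ry":0,"rz":0,"hand":-0.3},{"dx":-40,"dy":0,"dz":-20,"rx":0,"ry":0,"rz":0,"hand":-0.3},{"dx":-45,"dy":0,"dz":-10,"rx":0,"ry":0,"rz":0,"hand":-0.3},{"dx":-45,"dy":0,"dz":0,"rx":0,"ry":0,"rz":0,"hand":-0.3}]';python3 -m inch '[{"dx":-45,"dy":0,"dz":0,"rx":0,"ry":-0.1,"rz":0,"hand":-0.3},{"dx":-45,"dy":0,"dz":0,"rx":0,"ry":-0.1,"rz":0,"hand":-0.3},{"dx":-45,"dy":0,"dz":0,"rx":0,"ry":0,"rz":0,"hand":-0.3},{"dx":-40,"dy":0,"dz":0,"rx":0,"ry":0,"rz":0,"hand":-0.3},{"dx":0,"dy":0,"dz":0,"rx":0,"ry":0,"rz":0,"hand":-0.3}]';python3 -c "
from rack import *
go()
snap('scene','s26');snap('top','t26')
for n in('scene','top'):
    p,d=snap(n);l=loc(world(n,d))
    for y0 in(80,0,-80):
        m=(abs(l[...,2]-17.5)<4)&(abs(l[...,1]-y0)<36)&(l[...,0]>-5)&(l[...,0]<125)&(d>0);q=l[m]
        if len(q)<30: print(n,y0,len(q));continue
        A=np.c_[q[:,:2],np.ones(len(q))];k=np.linalg.lstsq(A,q[:,2],rcond=None)[0]
        print(n,y0,len(q),rect(q[:,:2]/1000),np.percentile(q[:,0],[1,99]).round(1),'z',np.median(q[:,2]).round(1),'slopes deg',np.degrees(k[:2]).round(1))
"
```

```text
clock: 70.9
position: [0.3419, 0.1827, 0.1545]
tool_rot: [3.14, -0.226, 1.274]
force: [1.4, 0.2, 0.5]
grip_width: 0.0554
clock: 71.4
position: [0.2976, 0.0436, 0.1347]
tool_rot: [-3.123, -0.017, 1.273]
force: [0.4, 0.5, 0.3]
grip_width: 0.0553
t 71.4 at [0.2976 0.0436 0.1347] rpy [-178.9   -0.9   72.9] F [0.4 0.5 0.3] w 0.0553 q [ 0.75  0.44 -1.27  2.43  0.65  0.69 -1.33]
turn tool rad [0. 0. 0.] rows>= 0.0
shift now  [0. 0. 0.] rows>= 0.0
shift after turn  [0. 0. 0.] rows>= 0.0
scene 80 331 (array([0.0494, 0.0775]), array([0.0487, 0.0777]), array([ 67.9, 103.6]), -0.7) [  0.4 100. ] z 17.0 slopes deg [0.2 0.3]
scene 0 356 (array([ 0.05  , -0.0022]), array([ 0.0469, -0.0027]), array([ 52.9, 105.3]), 2.0) [ 0.8 98.9] z 16.9 slopes deg [ 0.3 -0.5]
scene -80 386 (array([ 0.0505, -0.0819]), array([ 0.0493, -0.081 ]), array([ 47.3, 100.7]), -0.1) [ 1.6 99.2] z 16.8 slopes deg [-0.   0.1]
top 80 433 (array([0.0506, 0.0806]), array([0.0488, 0.08  ]), array([ 69. , 107.3]), 0.2) [ -3.2 101.6] z 17.7 slopes deg [0.3 0.4]
top 0 423 (array([0.0512, 0.0005]), array([0.0488, 0.001 ]), array([ 68.9, 107. ]), 0.1) [ -2.1 101.4] z 17.7 slopes deg [0.1 0.1]
top -80 394 (array([ 0.0511, -0.0789]), array([ 0.0488, -0.0801]), array([ 67.1, 107.1]), 1.6) [ -2.4 101.4] z 17.5 slopes deg [0.3 0.3]
```

View pics/s26.png

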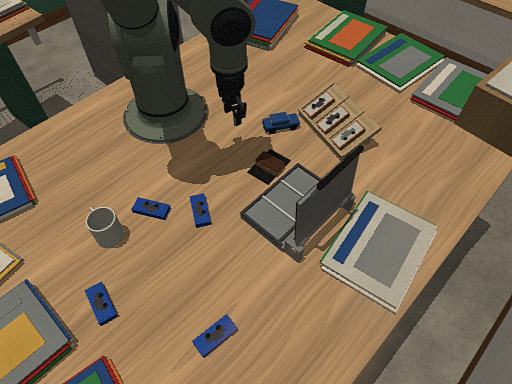

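View pics/t26.png

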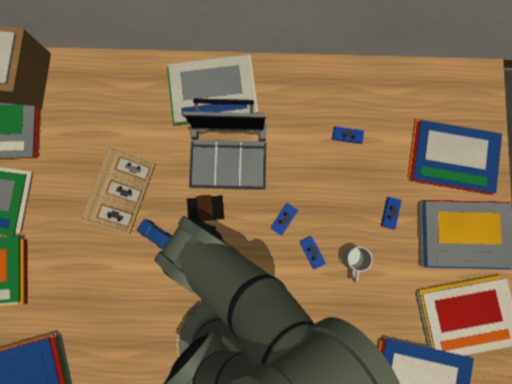

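```bash
python3 -m inch '[{"dx":0,"dy":30,"dz":-30,"rx":0,"ry":0,"rz":0,"hand":-0.3},{"dx":0,"dy":40,"dz":-20,"rx":0,"ry":0,"rz":0,"hand":-0.3},{"dx":0,"dy":30,"dz":-20,"rx":0,"ry":0,"rz":0,"hand":-0.3},{"dx":0,"dy":0,"dz":0,"rx":0,"ry":0,"rz":0,"hand":-0.3},{"dx":0,"dy":0,"dz":0,"rx":0,"ry":0,"rz":0,"hand":-0.3}]'; python3 -c "
from rack import *
go()
for n in('scene','top'):
    p,d=snap(n);W=world(n,d);l=loc(W);c=p.astype(int);pale=(c.min(-1)>110)&(c.max(-1)-c.min(-1)<45)
    for y0 in(80,0,-80):
        m=pale&(abs(l[...,2]-17.5)<6)&(abs(l[...,1]-y0)<36)&(l[...,0]>-5)&(l[...,0]<125)
        q=l[m]; 
        if len(q)>20: print(n,y0,len(q),rect(q[:,:2]/1000))
    for t in('sanding_block','mug','model_car','mat'):
        for r in bot.trace(n,t)[:1]:
            reg=r['region'].astype(bool);w=W[reg];print(n,t,round(r['score'],2),rect(w[w[:,2]>.002][:,:2])[1:])
    if n=='scene': cv2.imwrite('pics/c27.png',cv2.resize(p[70:170,250:390],None,fx=5,fy=5,interpolation=cv2.INTER_CUBIC)[...,::-1])
"
```

```text
clock: 72.1
position: [0.3951, 0.0168, 0.2032]
tool_rot: [-3.125, -0.018, 1.279]
force: [-0.6, 0.3, -0.0]
grip_width: 0.0556
t 72.1 at [0.3951 0.0168 0.2032] rpy [-179.    -1.    73.3] F [-0.6  0.3 -0. ] w 0.0556 q [ 0.87  0.48 -1.32  2.14  0.55  0.95 -1.05]
turn tool rad [0. 0. 0.] rows>= 0.0
shift now  [0. 0. 0.] rows>= 0.0
shift after turn  [0. 0. 0.] rows>= 0.0
scene 80 168 (array([0.0506, 0.0797]), array([0.0501, 0.0801]), array([39.7, 93.2]), 2.4)
scene 0 173 (array([ 0.0506, -0.0009]), array([ 0.05  , -0.0011]), array([37., 91.]), -0.3)
scene -80 208 (array([ 0.0503, -0.0803]), array([ 0.0493, -0.0802]), array([37.8, 90.6]), -1.1)
scene sanding_block 0.62 (array([ 0.6861, -0.2056]), array([ 87. , 836.7]), -46.8)
scene model_car 0.73 (array([ 0.6497, -0.1261]), array([ 122.8, 1005. ]), -47.9)
scene mat 0.97 (array([ 0.6375, -0.2259]), array([121.5, 865.3]), -54.0)
top 80 229 (array([0.0525, 0.0802]), array([0.0521, 0.0801]), array([35.6, 92.1]), 0.0)
top 0 222 (array([ 0.0534, -0.0003]), array([ 0.0525, -0.0004]), array([35.1, 91.7]), -0.1)
top -80 231 (array([ 0.0536, -0.0792]), array([ 0.0525, -0.0797]), array([35.6, 91.5]), 0.4)
top sanding_block 0.63 (array([ 0.5955, -0.0528]), array([213.1, 482.6]), 30.7)
top mug 0.72 (array([ 0.3146, -0.2742]), array([108.2, 365.9]), 67.8)
top model_car 0.97 (array([0.3169, 0.1054]), array([ 85.7, 371.2]), 82.0)
top mat 0.47 (array([ 0.5581, -0.0063]), array([261.5, 462.4]), 5.8)
```

View pics/c27.png

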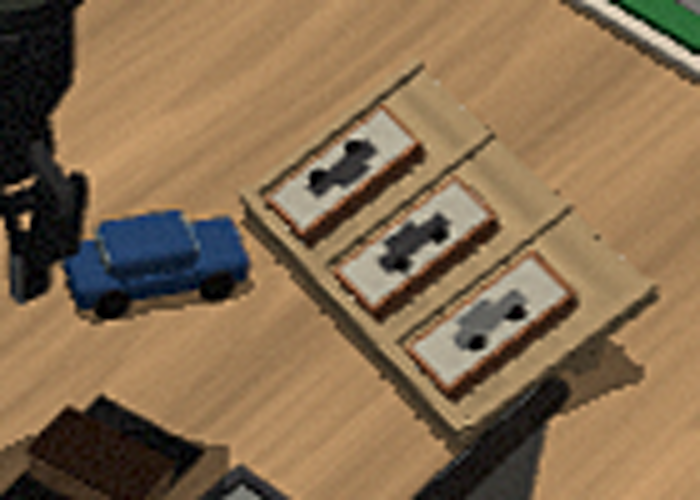

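```bash
python3 -c "
from h import *
for n in('scene',):
    p,d=snap(n);W=world(n,d)
    for t in('sanding_block','model_car','mug'):
        for r in bot.trace(n,t)[:1]:
            reg=r['region'].astype(bool)&(d>.2);w=W[reg];w=w[w[:,2]>.004];print(t,np.median(w,0).round(3))
print(bot.job_done(),bot.observe()['clock'])"
```

```text
sanding_block [0.432 0.059 0.03 ]
model_car [0.342 0.211 0.031]
mug [ 0.289 -0.418  0.057]
the job is handed in; nothing more can be done
the job is handed in; nothing more can be done
```

The job is done and handed in at about 72 s on the robot's clock.

**What was done**
- The sanding block is on the black mat. Its middle was within about 2 mm of the mat's middle when placed.
- All three wooden plaques lay print up in the press, one to a bay, before the lid was shut.
- I gripped the lid by its bar and shut it against its stop. The camera showed the lid level, with a firm force of about 27 N. I held it for about 2.7 s.
- I then let it up at about 0.4 rad/s, under grip all the way to the stop, before releasing it. The bar returned to its starting position.
- The plaques were moved to the rack, one to a bay, each pressed against the bottom ledge before release.

**Last checks**
- **Position:** all three plaques lie flat in their bays, within about 1 mm across and at the same height along the slope. Both cameras put their middles about 50 to 53 mm above the ledge.
- **Straightness:** the top camera gives all three straight within 0.4°. The scene camera read 2.4° for the near-bay plaque, which I put down to a rough outline.
- **Surroundings:** in the last pictures the car and mug look unmoved, and the block is still on the mat. The car's median in the hand-in check agreed with the start. The automatic positions for these from the check before that were useless because of missing depth pixels, so I relied on the pictures.

**What did not go cleanly**
- One regrasp on the table missed, and the closing fingers pressed on that plaque's top with about 29 N. It moved about 1 mm and was picked up again.
- During lid opening, force across the hinge briefly reached about 43 N at the wrist.
- I could not reach the near rack bay with the gripper fully tilted. That plaque was gripped 12° tilted and set down the other way round, so its print is upside down compared with the others.
- Joint 4 read 2.43 rad, its limit, for a moment after the last placing.

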